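# Check spacer sleeves on a ratchet gauge

## Task

Lift the gauge pin click by click and leave it caught in its fourth notch (orange band just showing above the plate), so that it reaches right through a sleeve. Working along the row of sleeves from the robot's left to its right, slide each onto the pin: stand those that go right down in the green tray and those that jam part way in the red tray. When all are sorted, pull the catch's post outward so that the pin drops fully home, let it spring back, and leave the other tools where they lie.

Things in the scene. Friction and masses are not known exactly. Their poses are not given: they have to be found in the camera images.
- stand: Red and steel ratchet gauge stand, fixed to the table: 120 mm square base, steel top plate 96 mm square whose upper face is 100 mm above the table. Origin: centre of its underside, on the pin's axis; z up; its +y axis points from the pin towards the catch's post.
- plate_top (a point): Centre of the upper face of the stand's top plate, on the pin's axis, 100 mm above the table.
- gauge_pin (a joint): Height of the ratchet column ending in the gauge pin, m: 0 fully down, 0.066 at most. Notches every 10 mm: 0.010 is the first, 0.040 the fourth. Lifted by the pin (under 12 N) it clicks over a spring catch; let go, it sinks by its own 0.4 kg to the last notch passed, so lift 2 to 5 mm past a notch and let go. It cannot be pushed down; holding the catch out drops it to 0.
- pin_tip (a point): Centre of the pin's top end; it rises with the pin. The pin is upright, steel, 22 mm in diameter with a 6 mm chamfer, and stands 30 mm out of the plate when fully down (tip 130 mm above the table), 70 mm in the fourth notch, where a 6 mm orange band shows just above the plate (2 to 8 mm).
- catch (a joint): Travel of the spring catch, m: 0 engaged, 0.012 fully pulled out away from the pin, along the stand's +y. From 0.006 on it lets the column fall. It takes about 3 N at 0 and 6 N at full travel, some 2 N more under the column's weight, and springs back when let go.
- catch_top (a point): Top centre of the catch's release post: an upright black post 12 mm in diameter with a yellow band, 85 mm from the pin's axis along the stand's +y, top 128 mm above the table, graspable over its upper 45 mm. It moves with the catch.
- sleeve_a: Upright aluminium sleeve, loose, may be absent; a to f stand in a row from the robot's left to its right. Outside 52 mm, 60 mm tall, 0.24 kg, bore 27 mm at both ends. Origin: centre of its foot; z up along the bore. Some (the name does not tell) have a tight land, bore 17 mm, 12 mm below the top: with the pin in its fourth notch sound ones reach the plate, tight ones stop about 27 mm short.
- sleeve_b: Upright aluminium sleeve, loose, may be absent; a to f stand in a row from the robot's left to its right. Outside 52 mm, 60 mm tall, 0.24 kg, bore 27 mm at both ends. Origin: centre of its foot; z up along the bore. Some (the name does not tell) have a tight land, bore 17 mm, 12 mm below the top: with the pin in its fourth notch sound ones reach the plate, tight ones stop about 27 mm short.
- sleeve_c: Upright aluminium sleeve, loose, may be absent; a to f stand in a row from the robot's left to its right. Outside 52 mm, 60 mm tall, 0.24 kg, bore 27 mm at both ends. Origin: centre of its foot; z up along the bore. Some (the name does not tell) have a tight land, bore 17 mm, 12 mm below the top: with the pin in its fourth notch sound ones reach the plate, tight ones stop about 27 mm short.
- sleeve_d: Upright aluminium sleeve, loose, may be absent; a to f stand in a row from the robot's left to its right. Outside 52 mm, 60 mm tall, 0.24 kg, bore 27 mm at both ends. Origin: centre of its foot; z up along the bore. Some (the name does not tell) have a tight land, bore 17 mm, 12 mm below the top: with the pin in its fourth notch sound ones reach the plate, tight ones stop about 27 mm short.
- sleeve_e: Upright aluminium sleeve, loose, may be absent; a to f stand in a row from the robot's left to its right. Outside 52 mm, 60 mm tall, 0.24 kg, bore 27 mm at both ends. Origin: centre of its foot; z up along the bore. Some (the name does not tell) have a tight land, bore 17 mm, 12 mm below the top: with the pin in its fourth notch sound ones reach the plate, tight ones stop about 27 mm short.
- sleeve_f: Upright aluminium sleeve, loose, may be absent; a to f stand in a row from the robot's left to its right. Outside 52 mm, 60 mm tall, 0.24 kg, bore 27 mm at both ends. Origin: centre of its foot; z up along the bore. Some (the name does not tell) have a tight land, bore 17 mm, 12 mm below the top: with the pin in its fourth notch sound ones reach the plate, tight ones stop about 27 mm short.
- green_tray: Shallow green tray, fixed: 130 (x) by 220 (y) by 36 mm high, walls 5 mm, floor 5 mm thick. Origin: centre of its underside. It may be on the robot's left or right.
- red_tray: Shallow red tray, fixed: 130 (x) by 220 (y) by 36 mm high, walls 5 mm, floor 5 mm thick. Origin: centre of its underside. It may be on the robot's left or right.
- hammer: Hammer lying down, beyond the sleeves. A bystander, not to be shoved.
- wrench: Steel wrench lying down, beyond the sleeves. A bystander, not to be shoved.
- screwdriver: Screwdriver lying just beyond the sleeves. A bystander, not to be shoved.
- oil_can: Yellow can, 60 mm diameter, 130 mm tall, at the left. A bystander, not to be shoved.
- grease_jar: Grey jar, 70 mm diameter, 80 mm tall, at the right. A bystander, not to be shoved.
- tape_roll: Yellow tape roll, 90 mm diameter, 25 mm tall, beyond the sleeves. A bystander, not to be shoved.
- carton: Small cardboard carton, 70 x 110 x 50 mm, at the right near the robot. A bystander, not to be shoved.
Mind the look-alikes: they are no part of the job. Leave any blue or pink look-alike of the sleeve_c alone.

How it is judged:
By the outcome, as a careful person would: the job done as asked, in the order asked, and still so for the second after the job is handed in, with the robot touching nothing.
Of sleeve_a, sleeve_b, sleeve_c, sleeve_d, sleeve_e, sleeve_f only 3 to 5 are there at a start; the rules pass over those that are not, and their reading is None.
At some moment in a run one of sleeve_a, sleeve_b, sleeve_c, sleeve_d, sleeve_e, sleeve_f may be knocked a few centimetres aside while the robot is not near it.
It also fails if it takes over 210 s, if anything falls off the work surface, if the arm or the gripper's body presses on something with over 40 N, if the wrist force passes 120 N, or if a joint passes its speed limit or range.

## Robot

A 6-joint arm with a two-finger parallel gripper is mounted at the origin on the work surface. World frame = base frame: x ahead of the robot, y to its left, z up, the work surface at z = 0. Lengths are in mm, angles in degrees, forces in N, time in s.
With the tool pointing down it reaches from about 325 to 1000 mm from the base axis. Payload 5.1 kg.
Tool frame: the origin (TCP) lies on the front face of the gripper's body, between the roots of the fingers; the fingertips stand 73 mm ahead of it and the grasp point (between the pads) lies 54 mm ahead of it; z points along the fingers, y is the direction in which the jaws open and shut (so a half turn about z gives the same grasp; the last joint's range is limited). The gripper opens to 85 mm and grips with 20 to 120 N. Pads are 22 mm wide; open, the fingers measure 114 mm over their backs; the gripper's body (76 mm by 85 mm) begins 54 mm behind the grasp point. The pads swing forward as they close: fully open they stand 13 mm farther back than shut.
Start: joints at [-69.878, 7.093, 94.555, -0, 78.352, -4.733], TCP at [273.177, -589.796, 303.922] pointing down, gripper open.
Joint ranges: [-149.61, 149.61], [-58.7, 133.49], [1.44, 155.28], [-77.14, 257.14], [18.33, 153.61], [-166.67, 166.67]. Speed limits (degrees/s): [147.25, 147.25, 180, 180, 180, 180].

## Interface

Orientations are given as a 3x3 rotation matrix whose columns are the frame's x, y, z axes.
In Python, from cell import manip gives the robot as it stands.
- The arm moves only by the shell command python3 -m jog 'ROWS'. ROWS is JSON, a list of rows, each a list of 5 numbers: the finger opening in m, from 0 to 0.0854, then the shift along the tool's x, y, z in m, then the turn about the tool's z in degrees. A call has 1 to 8 rows; each row is the pose to reach, as a shift and turn from the pose commanded when the call began, along the tool's axes at that moment; what a row does not reach only later rows make up. A row lasts 1/10 s, in which the tool goes at most 50 mm and 8.59 degrees, less where a joint would pass 70% of its speed; a pose out of reach is approached as far as the arm can. A call with a gripper value outside its range is refused whole. The fingers move at their own pace and stop on an object; the grip force is fixed at half the most. Time passes only in rows, so rows that repeat a pose let the fingers close. It gives the time, the measured TCP pose, the force and the opening at its end, in the units of the state.
- manip.get_state(): the state, without advancing time (a new reading comes with each control period).
- manip.camera(name): name is "side" or "top" or "wrist"; returns a dict with "img" (420x560x3 uint8, red, green, blue), "fx", "fy", "cx", "cy" (pixels), "R" (3x3) and "t" (3): a world point X has camera coordinates R X + t. Camera axes: x right, y down, z forward; pixel columns grow to the right and rows downward; lengths in mm; the calibration is good to about 2 mm. A picture is of the moment at which its call begins. There is no depth.
- manip.sign_off(): hands the job in, once; it reports no verdict.
The state is a dict: "time": time; "joint_pos": joint angles; "dq": joint speeds; "tau": joint torques, N m; "position": TCP position; "tcp_rot": TCP orientation; "wrist_force": force on the tool from outside, world axes, zero at the start; "ft_torque": the same for the moment, N m; "gripper_width": finger opening in mm.
Only numpy, scipy, OpenCV 4.12 (cv2) and the standard library are available. Lean on these libraries where they do the work, as an engineer would, in place of code of your own. Each camera call takes 0.05 s, during which the arm holds its last target.

## Working session

There is one attempt and no reset: what is moved stays moved. The work goes in short steps, Python scripts to look and compute and a shell command to move; the robot and the scene stay as the last step left them, time stands still between calls to the robot, and variables do not carry over. Pictures are saved under pics/ and viewed, and the job is handed in when it is done.

```bash
ls -la; mkdir -p pics; python3 - <<'E'
from cell import manip
import cv2,json
s=manip.get_state()
print(s)
for n in ("side","top","wrist"):
    c=manip.camera(n)
    cv2.imwrite(f"pics/{n}0.png",c["img"][:,:,::-1])
    print(n,c["fx"],c["fy"],c["cx"],c["cy"],c["R"],c["t"])
E
```

```text
total 12
drwxr-xr-x  3 agent agent 4096 Dec  6 06:48 .
drwxr-xr-x 23 root  root  4096 Dec  6 06:48 ..
drwxr-xr-x  2 agent agent 4096 Dec  6 06:48 pics
{'time': 0.0, 'joint_pos': array([-6.98795551e+01,  7.13440295e+00,  9.46357532e+01,  1.80710035e-04,
        7.83513648e+01, -4.73352665e+00]), 'dq': array([-0.00296823,  0.03391588, -0.01045396,  0.02323323, -0.0959174 ,
        0.03271173]), 'tau': array([-2.41147764e-04, -4.23607635e+01, -3.65455985e+01, -7.54072721e-05,
        6.88671353e-03, -2.34996129e-06]), 'position': array([ 273.00289472, -589.3732866 ,  302.62536753]), 'tcp_rot': array([[ 9.07382294e-01,  4.20305657e-01, -7.26691157e-04],
       [ 4.20306247e-01, -9.07380123e-01,  1.99256331e-03],
       [ 1.78100519e-04, -2.11344950e-03, -9.99997751e-01]]), 'wrist_force': array([ 0.6179841 ,  0.72281088, -0.46735192]), 'ft_torque': array([-0.01720456,  0.02900293,  0.00762171]), 'gripper_width': 85.32990722038986}
side 450.41133291070196 450.41133291070196 279.2657083667418 206.98436319302928 [[-0.70771025 -0.70644449 -0.00907645]
 [-0.37350386  0.38501625 -0.84395341]
 [ 0.59970082 -0.59388439 -0.53633969]] [ 352.69012463  295.89641319 1164.54510448]
top 413.48406369605937 413.48406369605937 287.346240563434 206.35490806111002 [[ 0.02302938 -0.99961027 -0.0157783 ]
 [-0.98919011 -0.02049743 -0.14519913]
 [ 0.14481913  0.01895158 -0.98927663]] [-9.77213338e-01  5.39623359e+02  1.17310711e+03]
wrist 339.98809410057527 339.98809410057527 279.13207644558554 210.58004170885337 [[ 0.42063557 -0.90722742 -0.00203043]
 [-0.86733201 -0.40279247  0.29239256]
 [-0.26608439 -0.12122966 -0.95629622]] [-650.03835493  -38.26157671  379.72789748]
```

View pics/top0.png

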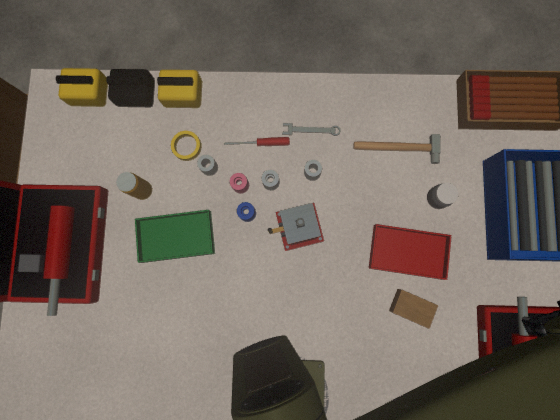

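View pics/side0.png

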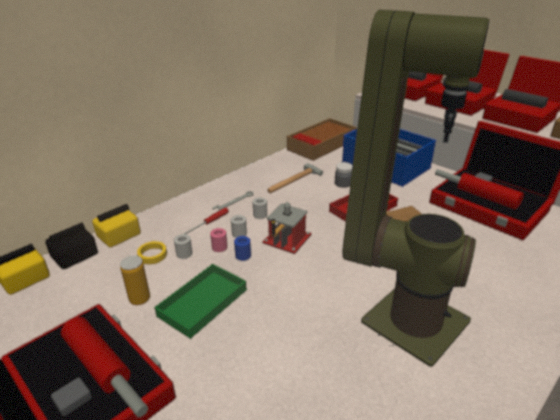

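View pics/wrist0.png

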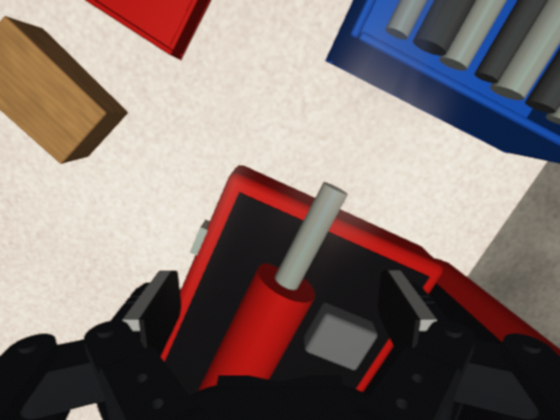

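```bash
cat > h.py <<'E'
import numpy as np, cv2
from cell import manip
def cam(n,fn=None):
    c=manip.camera(n)
    if fn: cv2.imwrite("pics/"+fn+".png",c["img"][:,:,::-1])
    return c
def ray(c,u,v):
    R=np.array(c["R"]);t=np.array(c["t"])
    o=-R.T@t; d=R.T@np.array([(u-c["cx"])/c["fx"],(v-c["cy"])/c["fy"],1.]); return o,d/np.linalg.norm(d)
def onz(c,u,v,z):
    o,d=ray(c,u,v); return o+d*(z-o[2])/d[2]
def tri(c1,p1,c2,p2):
    o1,d1=ray(c1,*p1);o2,d2=ray(c2,*p2)
    s=np.linalg.lstsq(np.c_[d1,-d2],o2-o1,rcond=None)[0]
    a=o1+s[0]*d1;b=o2+s[1]*d2
    return (a+b)/2,np.linalg.norm(a-b)
def proj(c,X):
    p=np.array(c["R"])@np.array(X,float)+np.array(c["t"]); return c["fx"]*p[0]/p[2]+c["cx"],c["fy"]*p[1]/p[2]+c["cy"]
def crop(c,fn,x0,y0,x1,y1,k):
    im=c["img"][y0:y1,x0:x1,::-1]; cv2.imwrite("pics/"+fn+".png",cv2.resize(im,None,fx=k,fy=k,interpolation=cv2.INTER_CUBIC))
def st():
    s=manip.get_state(); R=s["tcp_rot"]
    print("t%.2f"%s["time"],"tcp",s["position"].round(1),"yaw(toolx) %.2f"%np.degrees(np.arctan2(R[1,0],R[0,0])),"z",R[:,2].round(3),"F",s["wrist_force"].round(1),"w %.1f"%s["gripper_width"], "j",s["joint_pos"].round(1))
    return s
E
python3 - <<'E'
from h import *
c=cam("top"); crop(c,"topz",110,110,460,330,2.2)
s=cam("side"); crop(s,"sidez",110,160,410,340,2.6)
for n,u,v,z in [("s1",206,163,60),("s2",270,178,60),("s3",313,168,60),("pink",239,182,60),("blue",246,211,60),("pin",300,223,130),("post",270,231,128),("green",175,237,36),("red",410,252,36),("can",127,181,130),("jar",446,193,80),("tape",185,145,25),("sd",257,141,15)]:
    print(n,onz(c,u,v,z).round(1))
E
```

```text
s1 [660.2 252.2  60. ]
s2 [618.9  62.9  60. ]
s3 [651.2 -61.8  60. ]
pink [605.3 152.9  60. ]
blue [520.5 129.3  60. ]
pin [481.7 -26.  130. ]
post [458.5  54.3 128. ]
green [442.7 337.   36. ]
red [ 414.5 -345.4   36. ]
can [587.6 452.1 130. ]
jar [ 581.  -437.9   80. ]
tape [724.  327.2  25. ]
sd [743.7 109.   15. ]
```

View pics/topz.png

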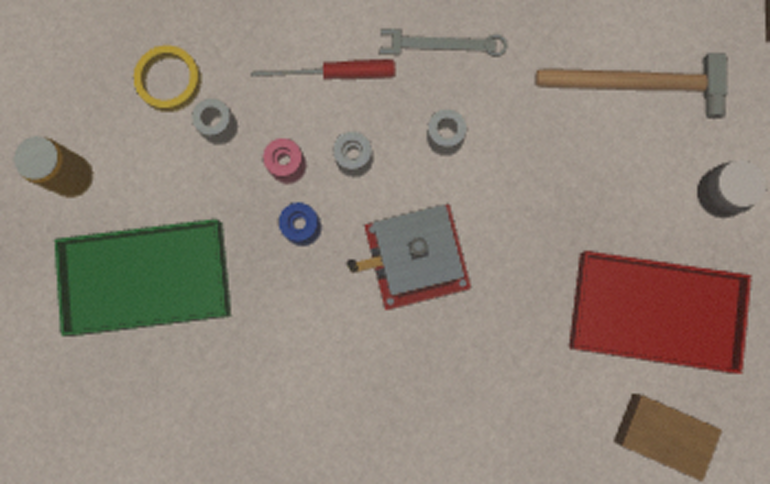

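View pics/sidez.png

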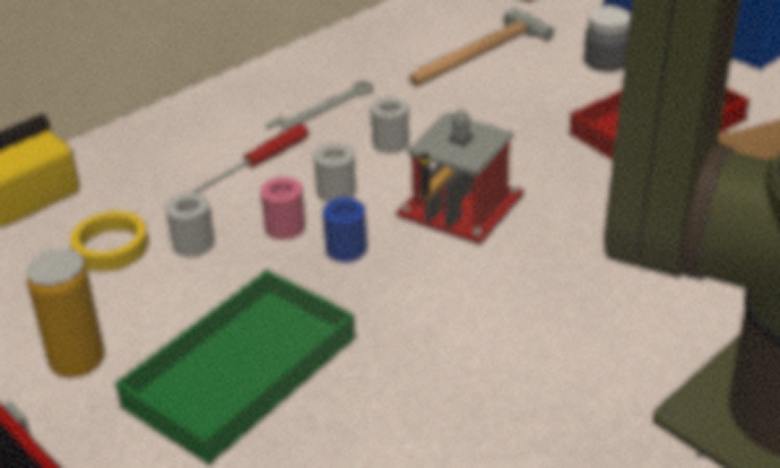

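```bash
cat >> h.py <<'E'
def go(x,y,z,yang):
    """print tool-frame shift (mm) and turn to reach TCP x,y,z with tool-y at world angle yang (mod 180)"""
    s=manip.get_state(); R=s["tcp_rot"]; sh=R.T@(np.array([x,y,z])-s["position"])
    a=np.degrees(np.arctan2(R[1,1],R[0,1])); d=(yang-a+90)%180-90
    print("shift mm",sh.round(1),"turn %.1f"%(-d),"alt %.1f"%(-d+180*np.sign(d)),"rows>=%.1f"%max(np.linalg.norm(sh)/50,abs(d)/8.59))
E
python3 -c "
from h import *
go(440,-26,300,16)"
```

```text
shift mm [ 388.3 -441.2    3.8] turn -81.1 alt 98.9 rows>=11.8
```

```bash
python3 -m jog '[[0.085,0.033,-0.037,0,-7],[0.085,0.066,-0.074,0,-14],[0.085,0.099,-0.111,0,-21],[0.085,0.132,-0.148,0,-28],[0.085,0.165,-0.185,0,-35],[0.085,0.198,-0.222,0,-42],[0.085,0.231,-0.259,0,-49],[0.085,0.264,-0.296,0,-56]]'; python3 -c "
from h import *
st();go(440,-26,300,16)"
```

```text
time: 1.05
position: [388.3, -208.3, 304.0]
tcp_rot: [[0.155, 0.988, 0.001], [0.988, -0.155, -0.0], [-0.0, 0.001, -1.0]]
wrist_force: [1.2, -0.6, -0.5]
gripper_width: 84.8
t1.05 tcp [ 388.3 -208.3  304. ] yaw(toolx) 81.10 z [ 0.001 -0.    -1.   ] F [ 1.2 -0.6 -0.5] w 84.8 j [-35.2 -20.9 120.    0.   80.8 -26.3]
shift mm [188.1  22.8   4. ] turn -24.9 alt 155.1 rows>=3.8
```

```bash
python3 -m jog '[[0.085,0.040,0.005,0,-5],[0.085,0.080,0.010,0,-10],[0.085,0.120,0.015,0,-16],[0.085,0.160,0.019,0,-21],[0.085,0.188,0.023,0,-25],[0.085,0.188,0.023,0,-25],[0.085,0.188,0.023,0,-25]]'; python3 -c "
from h import *
st();c=cam('wrist','w1');np.save('x.npy',0);s=cam('top','t1');d=cam('side','s1')"
```

```text
time: 1.75
position: [440.8, -28.0, 303.8]
tcp_rot: [[-0.274, 0.962, -0.0], [0.962, 0.274, -0.0], [-0.0, -0.0, -1.0]]
wrist_force: [-0.4, -0.4, -0.3]
gripper_width: 85.1
t1.75 tcp [440.8 -28.  303.8] yaw(toolx) 105.90 z [-0. -0. -1.] F [-0.4 -0.4 -0.3] w 85.1 j [-10.6 -20.7 119.9  -0.   80.8 -26.5]
```

View pics/w1.png

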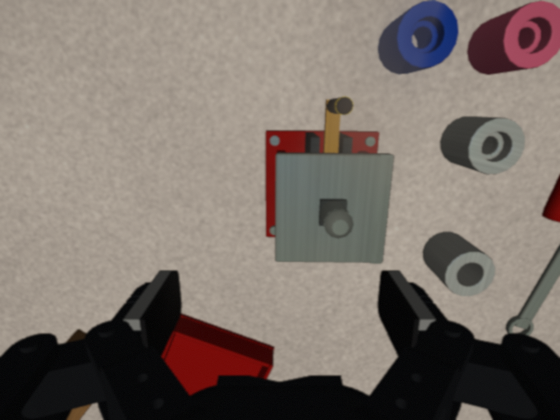

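View pics/t1.png

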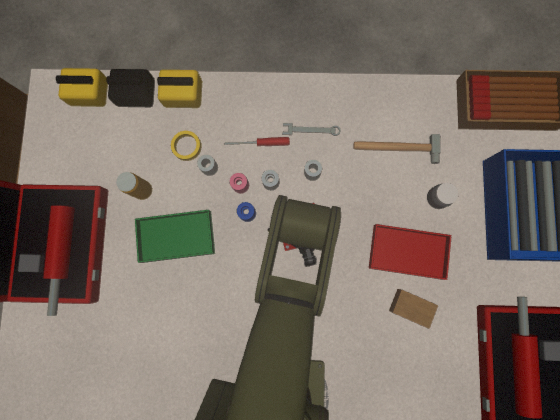

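```bash
python3 - <<'E'
from h import *
import pickle
c=cam("wrist"); crop(c,"w1z",250,80,410,280,3)
t=cam("top"); 
print(onz(c,340,224,130),onz(c,345,105,128))
print([onz(c,u,v,100).round(1) for u,v in [(275,154),(393,154),(382,262),(277,262)]])
E
```

```text
[488.61991547 -27.90175897 130.        ] [464.43294399  55.05834757 128.        ]
[array([427.6,   5.7, 100. ]), array([518.8,  31.5, 100. ]), array([544.2, -60.1, 100. ]), array([454.8, -85.3, 100. ])]
```

View pics/w1z.png

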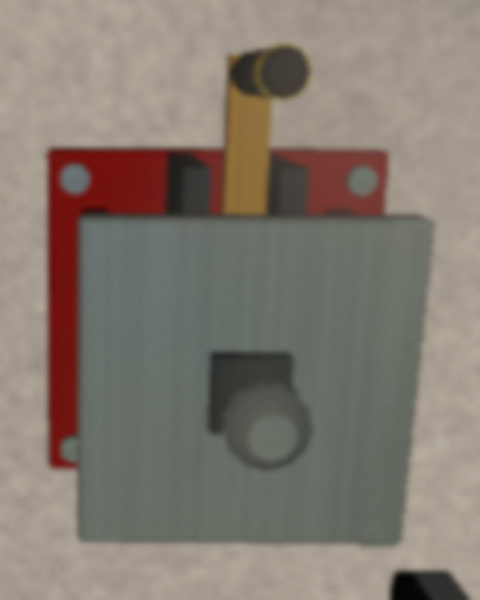

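```bash
python3 - <<'E'
from h import *
import pickle
c=cam("wrist"); pickle.dump(c,open("c1.pkl","wb"))
p=onz(c,340.3,226,130);q=onz(c,345,104,128);print(p,q,np.linalg.norm((p-q)[:2]))
k=[onz(c,u,v,100) for u,v in [(277.3,151.7),(393.7,152.7),(384,261),(276.7,260)]]
print(np.mean(k,0),[np.linalg.norm(k[i]-k[i-1]).round(1) for i in range(4)])
st();go(488,-29.5,230,15.9)
E
```

```text
[489.41836345 -29.42760223 130.        ] [464.29014863  55.64442022 128.        ] 88.7055589198666
[486.91443286 -25.47428685 100.        ] [np.float64(95.0), np.float64(93.3), np.float64(95.2), np.float64(94.8)]
t2.05 tcp [440.7 -29.2 303.9] yaw(toolx) 105.74 z [-0. -0. -1.] F [-1.1  0.1  0.1] w 85.0 j [-10.8 -20.7 119.9  -0.   80.8 -26.5]
shift mm [-13.1  45.4  73.9] turn -0.2 alt 179.8 rows>=1.8
```

```bash
python3 -m jog '[[0.085,-0.007,0.023,0.037,0],[0.085,-0.013,0.045,0.064,0],[0.085,-0.013,0.045,0.064,0],[0.085,-0.013,0.045,0.064,0]]'; python3 - <<'E'
from h import *
import pickle
st(); c=cam("wrist","w2"); pickle.dump(c,open("c2.pkl","wb"))
E
```

```text
time: 2.45
position: [487.4, -28.9, 239.5]
tcp_rot: [[-0.272, 0.962, -0.002], [0.962, 0.272, 0.0], [0.001, -0.002, -1.0]]
wrist_force: [0.2, -0.3, -0.3]
gripper_width: 85.1
t2.45 tcp [487.4 -28.9 239.5] yaw(toolx) 105.81 z [-0.002  0.    -1.   ] F [ 0.2 -0.3 -0.3] w 85.1 j [ -9.7 -11.  118.5  -0.   72.6 -25.5]
```

View pics/w2.png

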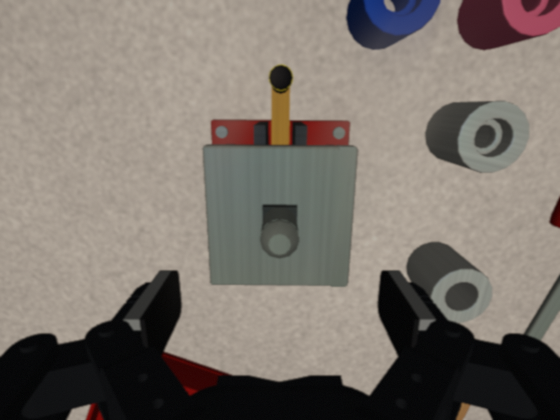

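```bash
python3 - <<'E'
from h import *
import pickle
c1=pickle.load(open("c1.pkl","rb"));c2=pickle.load(open("c2.pkl","rb"))
crop(c2,"w2z",240,50,320,270,2.7); crop(c2,"w2y",250,195,310,265,8);crop(c1,"w1y",310,190,370,250,8)
E
```

```text
(no output)
```

View pics/w2y.png

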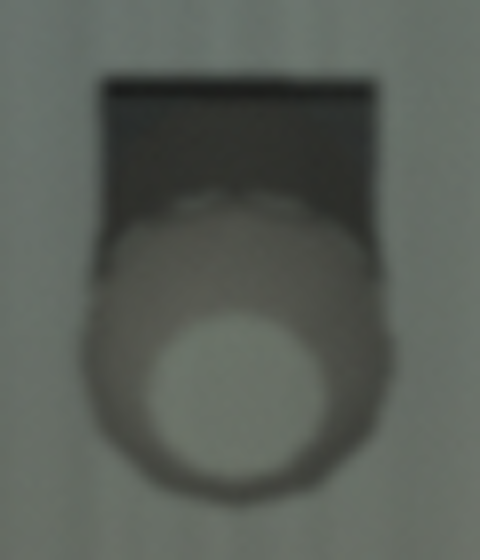

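View pics/w1y.png

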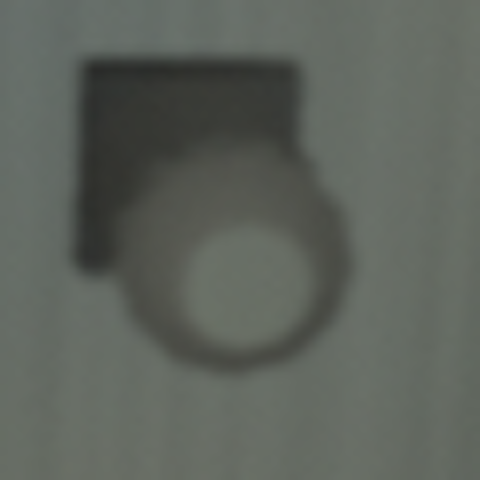

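View pics/w2z.png

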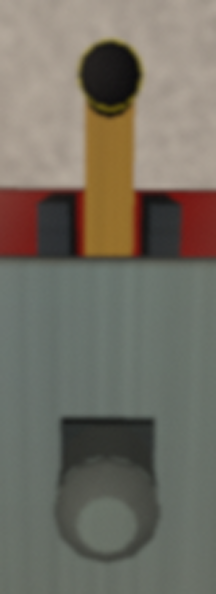

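```bash
python3 - <<'E'
from h import *
import pickle
c1=pickle.load(open("c1.pkl","rb"));c2=pickle.load(open("c2.pkl","rb"))
for a,b,z in [((341.2,225.9),(279.8,244.5),130),((345,104),(281.1,77.4),128),((277.3,151.7),(203,146),100),((393.7,152.7),(357,147),100),((384,261),(350,286),100),((276.7,260),(210,285),100)]:
    print(tri(c1,a,c2,b),onz(c1,*a,z).round(1),onz(c2,*b,z).round(1))
go(487,-28,182,15.9)
# wrist cam: where does tool axis project
s=manip.get_state();R=s["tcp_rot"];p=s["position"]
for d in (0,54,73,110,140): print(d,proj(c2,p+R[:,2]*d))
E
```

```text
(array([486.78975114, -25.80169739, 141.25123434]), np.float64(0.20927400193860202)) [490.1 -29.2 130. ] [488.  -30.2 130. ]
(array([464.28300498,  55.66982424, 128.05797771]), np.float64(0.05751277138554951)) [464.3  55.6 128. ] [464.3  55.7 128. ]
(array([428.96948122,   7.86223649, 101.73916965]), np.float64(0.6717425056516693)) [429.   8. 100.] [428.7   7.2 100. ]
(array([519.72701228,  32.33711114,  98.00453209]), np.float64(0.267334012032573)) [519.   32.5 100. ] [519.3  32.3 100. ]
(array([548.07658127, -60.75847698,  95.39977287]), np.float64(0.7420613499812908)) [545.6 -58.8 100. ] [546.7 -58.8 100. ]
(array([453.55819457, -81.4609796 , 104.91303654]), np.float64(0.2530487640222516)) [454.1 -83.6 100. ] [453.3 -84.5 100. ]
shift mm [ 1.1 -0.4 58.8] turn -0.1 alt 179.9 rows>=1.2
0 (np.float64(280.26561896340013), np.float64(406.4858399902024))
54 (np.float64(280.0375562987709), np.float64(295.27511023205733))
73 (np.float64(279.99290932563076), np.float64(273.50380245359656))
110 (np.float64(279.9301213537899), np.float64(242.88635711321155))
140 (np.float64(279.89394244647883), np.float64(225.24435205093846))
```

```bash
python3 - <<'E'
from h import *
t=cam("top");s=cam("side")
for z in (130,140,150): print(z,proj(t,[487,-26,z]),proj(s,[487,-26,z]))
print(proj(s,[487,-26,100]))
crop(s,"s2z",250,180,330,260,8)
i=cv2.imread("pics/top0.png")[205:245,280:320]; cv2.imwrite("pics/t0z.png",cv2.resize(i,None,fx=12,fy=12,interpolation=cv2.INTER_CUBIC))
i=cv2.imread("pics/side0.png")[190:260,250:320]; cv2.imwrite("pics/s0z.png",cv2.resize(i,None,fx=8,fy=8,interpolation=cv2.INTER_CUBIC))
E
```

```text
130 (np.float64(300.0255647015093), np.float64(221.0257342280962)) (np.float64(287.36706090365317), np.float64(205.145759478156))
140 (np.float64(300.08005548252385), np.float64(220.6136188237936)) (np.float64(287.36890019579647), np.float64(202.41759082325586))
150 (np.float64(300.1355310813821), np.float64(220.19405521272515)) (np.float64(287.370753665762), np.float64(199.66839261623642))
(np.float64(287.361626485845), np.float64(213.20647369113803))
```

View pics/s0z.png

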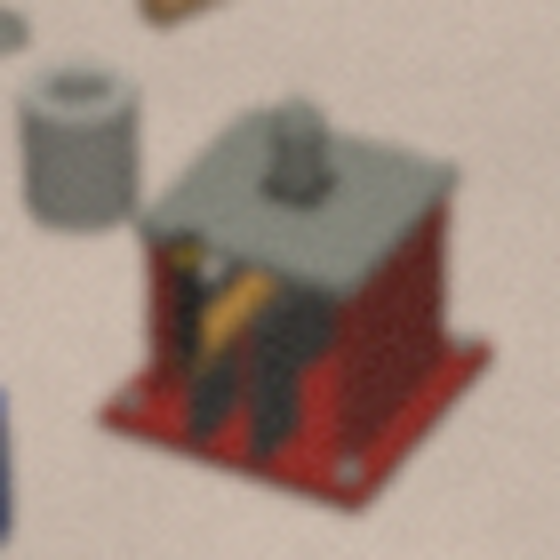

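```bash
python3 -c "
from h import *
st();go(487,-26,180,15.9)"
```

```text
t2.60 tcp [488.  -28.8 241.9] yaw(toolx) 105.83 z [ 0.003 -0.001 -1.   ] F [-0.6 -0.1  0.2] w 84.8 j [ -9.7 -11.2 118.4  -0.   72.6 -25.5]
shift mm [ 3.1 -0.3 61.9] turn -0.1 alt 179.9 rows>=1.2
```

```bash
python3 -m jog '[[0.085,0.003,0,0.03,0],[0.085,0.003,0,0.06,0],[0.085,0.003,0,0.06,0],[0.085,0.003,0,0.06,0]]'; python3 -c "
from h import *
st()
for i in range(4): manip.camera('wrist');st()"
```

```text
time: 3.0
position: [487.0, -25.7, 181.2]
tcp_rot: [[-0.273, 0.962, 0.001], [0.962, 0.273, -0.0], [-0.001, 0.001, -1.0]]
wrist_force: [0.0, -0.5, 0.3]
gripper_width: 85.2
t3.00 tcp [487.  -25.7 181.2] yaw(toolx) 105.85 z [ 0.001 -0.    -1.   ] F [ 0.  -0.5  0.3] w 85.2 j [ -9.3  -7.4 121.4   0.   66.  -25.2]
t3.05 tcp [487.7 -25.8 182.2] yaw(toolx) 105.85 z [ 0.003 -0.001 -1.   ] F [0.4 0.1 0.3] w 85.2 j [ -9.3  -7.5 121.3  -0.   66.  -25.2]
t3.10 tcp [488.1 -25.9 182.5] yaw(toolx) 105.85 z [ 0.004 -0.001 -1.   ] F [-0.5  0.3 -0.3] w 85.1 j [ -9.3  -7.5 121.3  -0.   65.9 -25.2]
t3.15 tcp [488.1 -25.9 182.5] yaw(toolx) 105.85 z [ 0.004 -0.001 -1.   ] F [-0.2 -0.6  0. ] w 84.8 j [ -9.3  -7.5 121.3  -0.   65.9 -25.2]
t3.20 tcp [488.  -25.8 182.3] yaw(toolx) 105.85 z [ 0.004 -0.001 -1.   ] F [0.5 0.5 1.2] w 84.8 j [ -9.3  -7.5 121.3  -0.   65.9 -25.2]
```

```bash
python3 -m jog '[[0.0,0,0,0,0],[0.0,0,0,0,0],[0.0,0,0,0,0],[0.0,0,0,0,0],[0.0,0,0,0,0],[0.0,0,0,0,0],[0.0,0,0,0,0]]'; python3 -c "
from h import *
st()"
```

```text
time: 3.9
position: [486.4, -25.8, 180.1]
tcp_rot: [[-0.273, 0.962, -0.002], [0.962, 0.273, -0.0], [0.0, -0.002, -1.0]]
wrist_force: [-6.2, -1.3, 5.5]
gripper_width: 20.0
t3.90 tcp [486.4 -25.8 180.1] yaw(toolx) 105.87 z [-0.002 -0.    -1.   ] F [-6.2 -1.3  5.5] w 20.0 j [ -9.3  -7.4 121.4  -0.   66.  -25.2]
```

```bash
python3 -m jog '[[0.0,0,0,-0.003,0],[0.0,0,0,-0.006,0],[0.0,0,0,-0.009,0],[0.0,0,0,-0.012,0],[0.0,0,0,-0.0135,0],[0.0,0,0,-0.0135,0],[0.0,0,0,-0.0135,0],[0.0,0,0,-0.0135,0]]'; python3 -c "
from h import *
st();s=cam('side');crop(s,'s3z',250,180,330,260,7)"
```

```text
time: 4.7
position: [486.3, -25.7, 191.6]
tcp_rot: [[-0.273, 0.962, -0.001], [0.962, 0.273, -0.0], [0.0, -0.001, -1.0]]
wrist_force: [3.9, -4.0, -12.8]
gripper_width: 20.2
t4.70 tcp [486.3 -25.7 191.6] yaw(toolx) 105.85 z [-0.001 -0.    -1.   ] F [  3.9  -4.  -12.8] w 20.2 j [ -9.3  -8.2 121.   -0.   67.3 -25.2]
```

View pics/s3z.png

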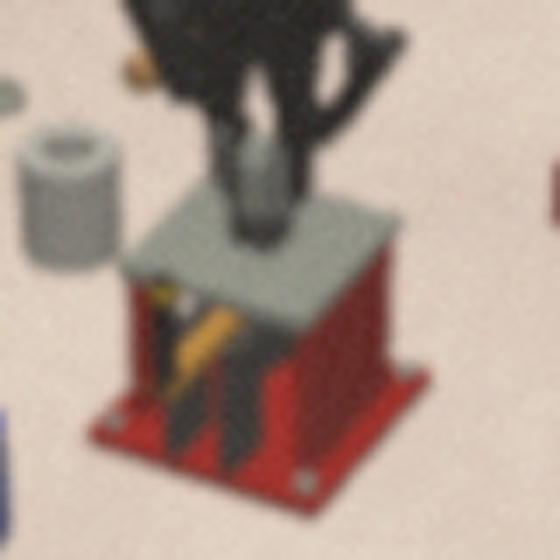

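```bash
python3 -m jog '[[0.05,0,0,0,0],[0.05,0,0,0,0],[0.05,0,0,0,0],[0.05,0,0,0,0]]'; python3 -c "
from h import *
import pickle
st();s=cam('side');crop(s,'s4z',250,180,330,260,7);pickle.dump(s,open('s4.pkl','wb'))
c=cam('wrist','w4');pickle.dump(c,open('c4.pkl','wb'));st()
for z in (140,150,160): print(z,proj(c,[487,-26,z]),proj(s,[487,-26,z]))"
```

```text
time: 5.15
position: [487.5, -25.6, 194.6]
tcp_rot: [[-0.273, 0.962, 0.002], [0.962, 0.273, -0.0], [-0.001, 0.002, -1.0]]
wrist_force: [-0.6, 0.4, -0.2]
gripper_width: 49.8
t5.15 tcp [487.5 -25.6 194.6] yaw(toolx) 105.86 z [ 0.002 -0.    -1.   ] F [-0.6  0.4 -0.2] w 49.8 j [ -9.3  -8.3 120.8   0.   67.4 -25.2]
t5.25 tcp [487.3 -25.6 194.1] yaw(toolx) 105.86 z [ 0.001 -0.    -1.   ] F [ 0.1 -0.3  0.8] w 50.4 j [ -9.3  -8.3 120.8   0.   67.4 -25.2]
140 (np.float64(277.5175057695408), np.float64(293.38341195865803)) (np.float64(287.36890019579647), np.float64(202.41759082325586))
150 (np.float64(277.46465145393887), np.float64(307.01786701890387)) (np.float64(287.370753665762), np.float64(199.66839261623642))
160 (np.float64(277.4034966886618), np.float64(322.7935305460128)) (np.float64(287.37262147811435), np.float64(196.89792076306546))
```

View pics/s4z.png

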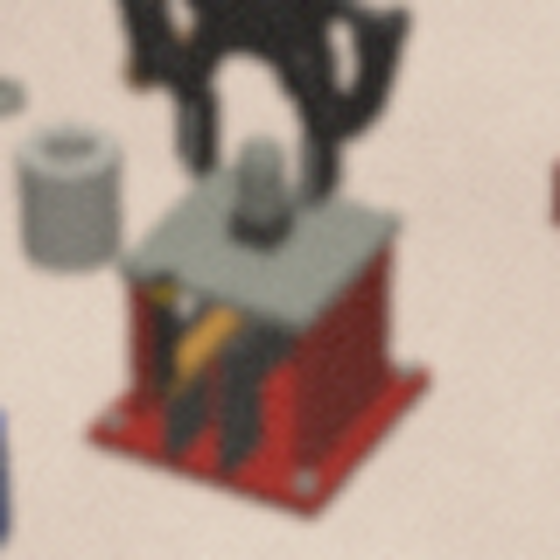

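View pics/w4.png

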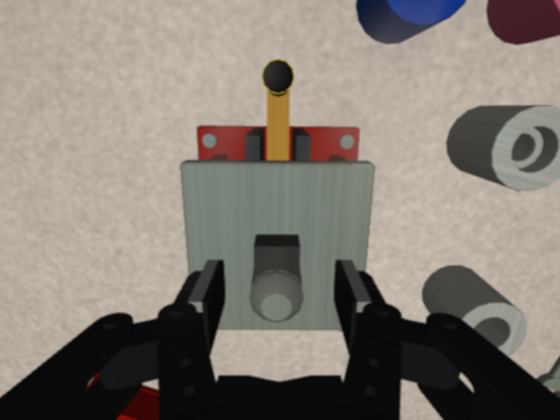

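```bash
python3 -c "
from h import *
import pickle
c2=pickle.load(open('c2.pkl','rb'));c4=pickle.load(open('c4.pkl','rb'))
crop(c4,'w4y',245,265,310,325,8)
for z in (100,140,150): print(z,proj(c2,[487,-26,z]),proj(c4,[487,-26,z]))
for X in ([519.5,32.3,100],[428.8,7.5,100],[464.3,55.7,128]): print(proj(c4,X))
"
```

```text
100 (np.float64(280.0239124230221), np.float64(220.43286248645498)) (np.float64(277.67250082928626), np.float64(253.4004294415852))
140 (np.float64(280.1275245669954), np.float64(244.21367829498413)) (np.float64(277.5175057695408), np.float64(293.38341195865803))
150 (np.float64(280.1605659948491), np.float64(251.79726917250346)) (np.float64(277.46465145393887), np.float64(307.01786701890387))
(np.float64(374.6303903145516), np.float64(164.14847084294445))
(np.float64(180.99056554865638), np.float64(162.2483637089014))
(np.float64(278.65669266619176), np.float64(76.43622781714348))
```

View pics/w4y.png

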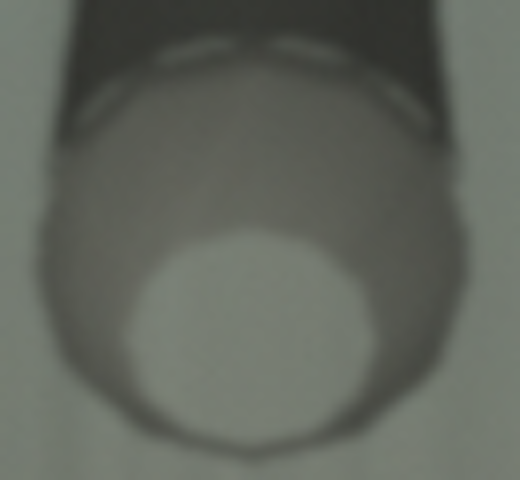

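```bash
python3 -m jog '[[0.0,0,0,0,0],[0.0,0,0,0,0],[0.0,0,0,0,0],[0.0,0,0,0,0],[0.0,0,0,0,0],[0.0,0,0,0,0]]'; python3 -m jog '[[0.0,0,0,-0.003,0],[0.0,0,0,-0.006,0],[0.0,0,0,-0.009,0],[0.0,0,0,-0.012,0],[0.0,0,0,-0.0145,0],[0.0,0,0,-0.0145,0],[0.0,0,0,-0.0145,0],[0.0,0,0,-0.0145,0]]';python3 -m jog '[[0.05,0,0,0,0],[0.05,0,0,0,0],[0.05,0,0,0,0],[0.05,0,0,0,0]]'; python3 -c "
from h import *
import pickle
c=cam('wrist','w5');crop(c,'w5y',230,265,330,365,6);st()
for z in (150,160,170): print(z,proj(c,[487,-26,z]))"
```

```text
time: 5.85
position: [486.4, -25.7, 193.7]
tcp_rot: [[-0.273, 0.962, -0.002], [0.962, 0.273, -0.0], [0.0, -0.002, -1.0]]
wrist_force: [-5.2, -0.9, 5.0]
gripper_width: 20.0
time: 6.65
position: [486.3, -25.7, 206.3]
tcp_rot: [[-0.273, 0.962, -0.002], [0.962, 0.273, -0.0], [0.0, -0.002, -1.0]]
wrist_force: [3.6, -3.7, -15.6]
gripper_width: 19.9
time: 7.05
position: [487.6, -25.5, 209.4]
tcp_rot: [[-0.273, 0.962, 0.002], [0.962, 0.273, -0.0], [-0.001, 0.002, -1.0]]
wrist_force: [0.8, -0.4, 0.5]
gripper_width: 50.0
t7.10 tcp [487.4 -25.6 209.1] yaw(toolx) 105.86 z [ 0.002 -0.    -1.   ] F [-0.6 -0.1  0. ] w 49.7 j [ -9.3  -9.3 120.1   0.   69.1 -25.2]
150 (np.float64(276.91916195634434), np.float64(287.0734218699281))
160 (np.float64(276.8440241210801), np.float64(299.7892484708328))
170 (np.float64(276.7575341542369), np.float64(314.4262341815385))
```

View pics/w5y.png

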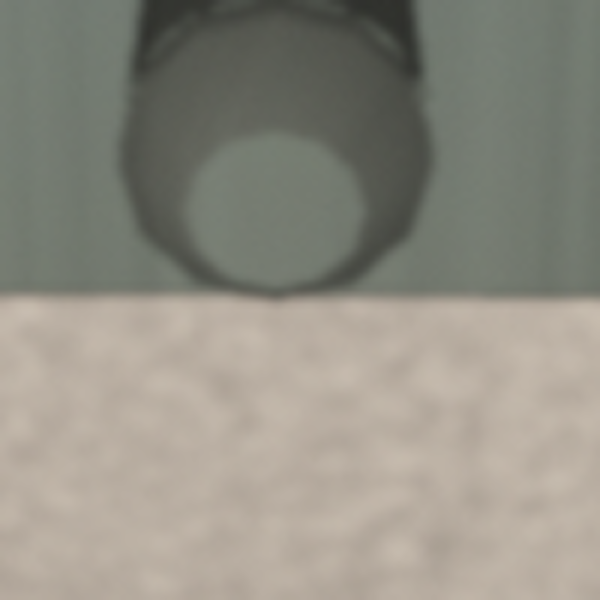

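```bash
python3 -m jog '[[0.05,0,0,0.006,0],[0.0,0,0,0.006,0],[0.0,0,0,0.006,0],[0.0,0,0,0.006,0],[0.0,0,0,0.006,0],[0.0,0,0,0.006,0],[0.0,0,0,0.006,0]]'; python3 -m jog '[[0.0,0,0,-0.003,0],[0.0,0,0,-0.006,0],[0.0,0,0,-0.009,0],[0.0,0,0,-0.012,0],[0.0,0,0,-0.0145,0],[0.0,0,0,-0.0145,0],[0.0,0,0,-0.0145,0],[0.0,0,0,-0.0145,0]]';python3 -m jog '[[0.085,0,0,0,0],[0.085,0,0,0,0],[0.085,0,0,0,0],[0.085,0,0,0,0],[0.085,0,0,0,0],[0.085,0,0,0,0]]'; python3 -c "
from h import *
import pickle
c=cam('wrist','w6');crop(c,'w6y',230,265,330,365,6);st()
for z in (160,170,180): print(z,proj(c,[487,-26,z]))
s=cam('side');crop(s,'s6z',250,180,330,260,7)"
```

```text
time: 7.8
position: [486.4, -25.6, 201.7]
tcp_rot: [[-0.273, 0.962, -0.002], [0.962, 0.273, -0.0], [0.0, -0.002, -1.0]]
wrist_force: [-5.4, -0.7, 1.4]
gripper_width: 20.2
time: 8.6
position: [486.4, -25.6, 216.9]
tcp_rot: [[-0.273, 0.962, -0.002], [0.962, 0.273, -0.0], [0.001, -0.002, -1.0]]
wrist_force: [-4.5, -1.6, -7.3]
gripper_width: 20.0
time: 9.2
position: [487.1, -25.6, 216.7]
tcp_rot: [[-0.273, 0.962, 0.001], [0.962, 0.273, 0.0], [-0.0, 0.001, -1.0]]
wrist_force: [-0.2, 0.1, -0.0]
gripper_width: 84.9
t9.25 tcp [487.  -25.6 216.6] yaw(toolx) 105.86 z [ 0.  0. -1.] F [-0.3 -0.2 -0.2] w 85.2 j [ -9.3  -9.8 119.8   0.   70.  -25.2]
160 (np.float64(278.33486489709384), np.float64(290.60390798938164))
170 (np.float64(278.3187971332382), np.float64(303.802548446281))
180 (np.float64(278.3002515988925), np.float64(319.036518904605))
```

View pics/w6y.png

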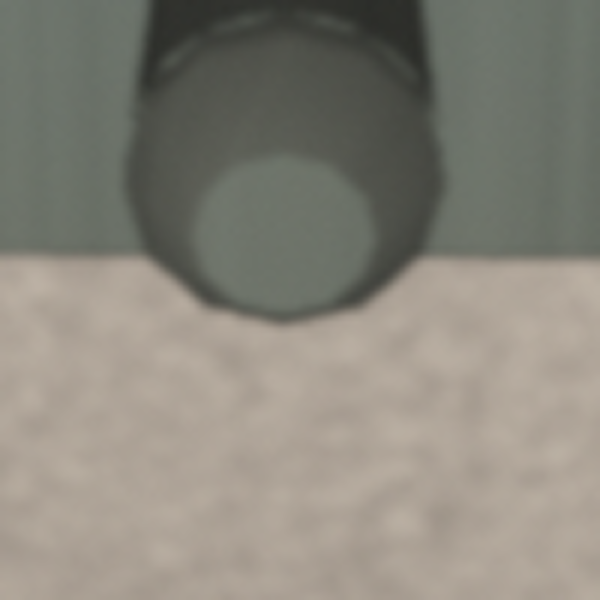

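View pics/s6z.png

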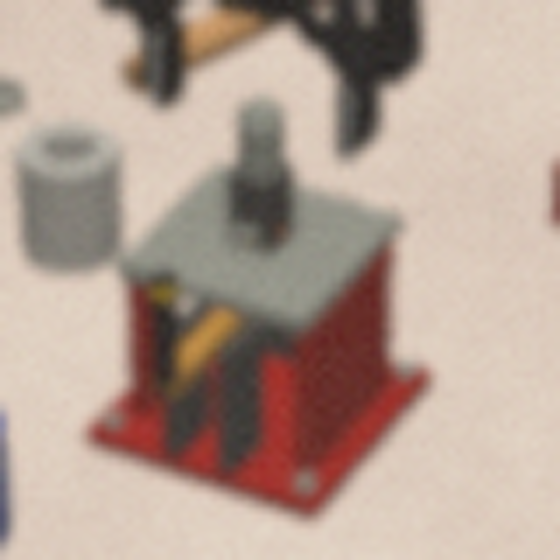

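```bash
python3 -c "
from h import *
s=cam('side');crop(s,'s7z',270,190,305,220,20)
im=s['img'];print(proj(s,[487,-26,105]))
for v in range(203,222): print(v,[tuple(int(k) for k in im[v,u]) for u in range(282,293)])"
```

```text
(np.float64(287.36252364381335), np.float64(211.87574531474144))
203 [(174, 168, 154), (153, 143, 134), (118, 113, 102), (99, 98, 91), (104, 103, 97), (104, 105, 95), (107, 104, 93), (104, 102, 94), (125, 117, 109), (165, 151, 141), (201, 183, 171)]
204 [(143, 139, 129), (117, 113, 104), (99, 97, 88), (97, 96, 91), (104, 103, 94), (104, 105, 97), (99, 101, 95), (97, 95, 88), (105, 99, 93), (142, 132, 123), (185, 172, 160)]
205 [(122, 121, 110), (94, 92, 85), (81, 80, 74), (87, 86, 82), (89, 89, 83), (95, 96, 89), (92, 92, 84), (84, 81, 75), (86, 84, 76), (125, 116, 108), (176, 162, 153)]
206 [(111, 112, 102), (83, 83, 75), (72, 70, 62), (72, 71, 65), (76, 75, 71), (82, 80, 73), (78, 76, 71), (70, 65, 62), (75, 74, 65), (112, 105, 101), (154, 144, 132)]
207 [(111, 112, 105), (78, 78, 73), (65, 62, 61), (62, 59, 59), (66, 62, 59), (68, 65, 60), (63, 62, 55), (62, 59, 55), (68, 65, 62), (97, 96, 87), (136, 132, 123)]
208 [(110, 109, 103), (78, 78, 74), (64, 64, 56), (61, 57, 54), (63, 61, 56), (62, 59, 54), (65, 62, 59), (61, 56, 53), (65, 62, 57), (95, 95, 87), (124, 124, 114)]
209 [(1
[... 1658 characters left out ...]
134), (148, 147, 135), (147, 149, 136), (149, 150, 139), (148, 151, 140), (148, 148, 139), (149, 150, 137), (150, 150, 137)]
219 [(152, 152, 139), (149, 147, 137), (148, 148, 136), (147, 149, 138), (149, 148, 137), (147, 148, 136), (147, 147, 134), (146, 149, 137), (151, 151, 138), (150, 150, 139), (150, 149, 138)]
220 [(149, 149, 137), (146, 148, 136), (147, 147, 135), (146, 147, 135), (150, 149, 138), (150, 149, 138), (150, 149, 139), (150, 151, 138), (152, 151, 137), (147, 149, 138), (148, 150, 136)]
221 [(145, 145, 136), (143, 143, 132), (148, 147, 134), (147, 148, 137), (148, 151, 137), (149, 151, 141), (150, 150, 140), (152, 152, 138), (154, 153, 142), (149, 149, 136), (152, 149, 139)]
```

View pics/s7z.png

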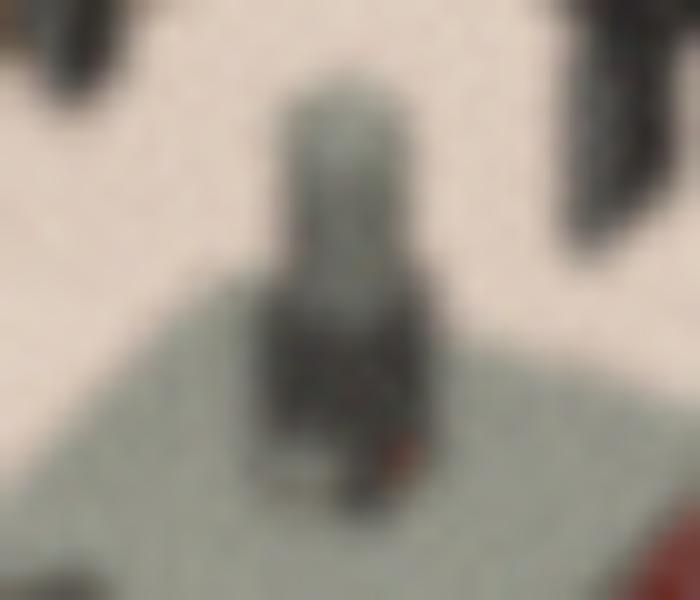

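```bash
python3 -c "
from h import *
s=st();c=cam('wrist');R=s['tcp_rot'];o=-np.array(c['R']).T@np.array(c['t'])
print('cam in tool',R.T@(o-s['position']), 'view dir in tool',R.T@np.array(c['R'])[2])
go(640,225,300,-20)"
```

```text
t9.35 tcp [486.9 -25.6 216.4] yaw(toolx) 105.85 z [-0.  0. -1.] F [ 0.  -0.7 -0.9] w 85.1 j [ -9.3  -9.8 119.8   0.   70.  -25.2]
cam in tool [ 7.38198897e+01 -5.90900104e-02 -7.02231896e+01] view dir in tool [-0.29330474  0.00110707  0.95601836]
shift mm [199.2 215.7 -83.6] turn 35.9 alt -144.1 rows>=6.1
```

```bash
python3 -m jog '[[0.085,0,0,-0.045,0],[0.085,0.03,0.032,-0.08,5],[0.085,0.063,0.068,-0.084,11],[0.085,0.096,0.104,-0.084,17],[0.085,0.13,0.140,-0.084,23],[0.085,0.164,0.178,-0.084,29],[0.085,0.199,0.216,-0.084,36],[0.085,0.199,0.216,-0.084,36]]'; python3 -m jog '[[0.085,0,0,0,0],[0.085,0,0,0,0]]'; python3 -c "
from h import *
import pickle
st();c=cam('wrist','w7');t=cam('top','t7');d=cam('side','s7');pickle.dump((c,t,d),open('c7.pkl','wb'))
crop(d,'s7z',270,185,305,220,18)"
```

```text
time: 10.2
position: [641.7, 229.1, 298.8]
tcp_rot: [[0.342, 0.94, -0.001], [0.94, -0.342, 0.001], [0.0, -0.001, -1.0]]
wrist_force: [-0.2, 0.4, -0.5]
gripper_width: 84.5
time: 10.4
position: [640.0, 224.2, 300.1]
tcp_rot: [[0.344, 0.939, -0.001], [0.939, -0.344, -0.001], [-0.001, -0.001, -1.0]]
wrist_force: [1.0, 0.1, -0.1]
gripper_width: 85.4
t10.40 tcp [640.  224.2 300.1] yaw(toolx) 69.86 z [-0.001 -0.001 -1.   ] F [ 1.   0.1 -0.1] w 85.4 j [14.8 10.7 90.9 -0.  78.5 34.9]
```

View pics/w7.png

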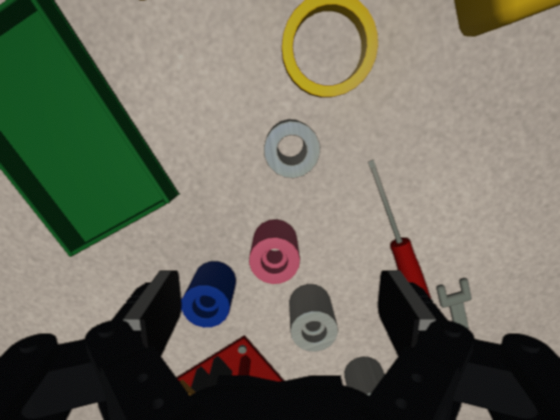

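View pics/t7.png

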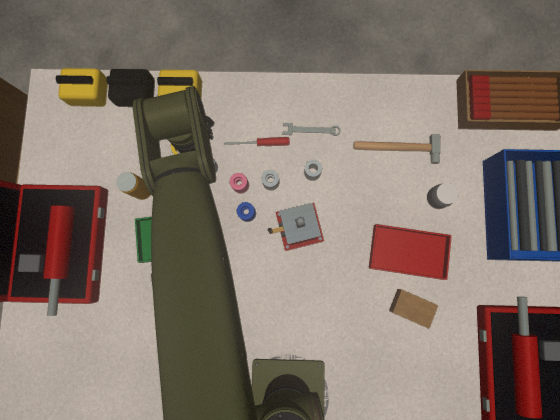

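View pics/s7z.png

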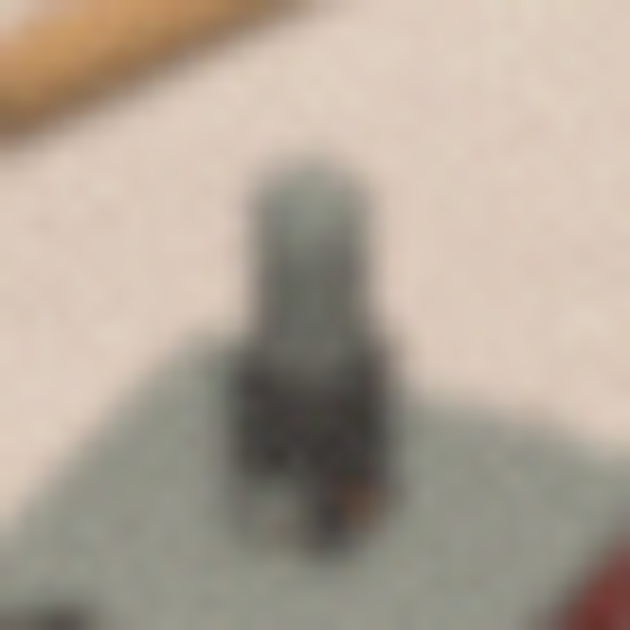

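```bash
python3 - <<'E'
from h import *
import pickle
c,t,d=pickle.load(open("c7.pkl","rb"))
crop(c,"w7z",250,110,330,190,7)
i=cv2.imread("pics/top0.png")[148:180,190:222]; cv2.imwrite("pics/t0s1.png",cv2.resize(i,None,fx=14,fy=14,interpolation=cv2.INTER_CUBIC))
E
```

```text
(no output)
```

View pics/w7z.png

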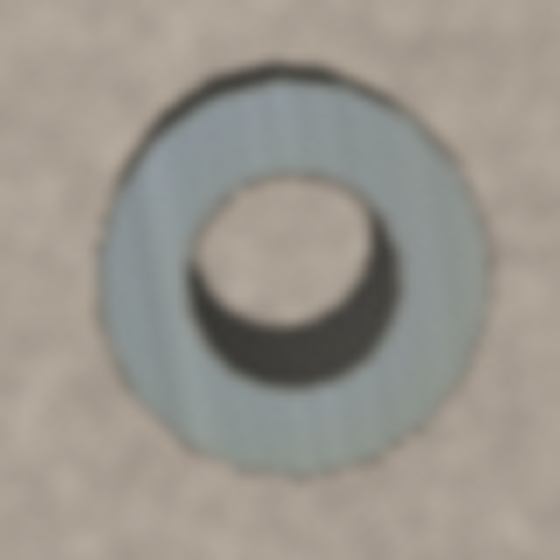

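View pics/t0s1.png

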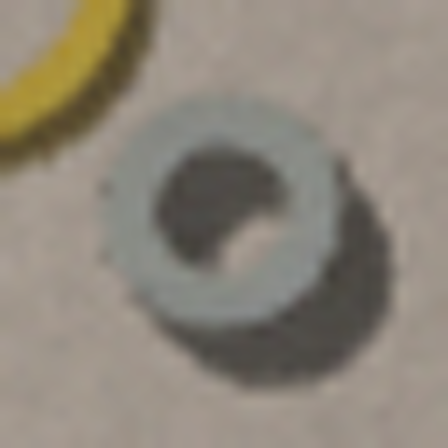

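```bash
python3 - <<'E'
from h import *
import pickle
c,t,d=pickle.load(open("c7.pkl","rb"))
a=(291.9,149.4);b=(205.2,162.6)
print(tri(c,a,t,b),onz(c,*a,60),onz(t,*b,60))
p=onz(c,*a,60)
st();go(p[0],p[1],200,-20)
E
```

```text
(array([663.14705392, 254.73506537,  56.67903617]), np.float64(2.3510567623884526)) [664.11294921 254.44905727  60.        ] [661.34339439 254.65907697  60.        ]
t10.55 tcp [640.  223.5 300.9] yaw(toolx) 69.78 z [ 0. -0. -1.] F [-0.2  0.4  0.5] w 85.5 j [14.7 10.6 90.9 -0.  78.5 34.9]
shift mm [ 37.3  11.9 100.9] turn -0.2 alt 179.8 rows>=2.2
```

```bash
python3 -m jog '[[0.085,0.019,0.006,0.04,0],[0.085,0.037,0.012,0.08,0],[0.085,0.037,0.012,0.1,0],[0.085,0.037,0.012,0.1,0],[0.085,0.037,0.012,0.1,0],[0.085,0.037,0.012,0.1,0]]'; python3 -c "
from h import *
import pickle
st();c=cam('wrist','w8');pickle.dump(c,open('c8.pkl','wb'))
crop(c,'w8z',220,160,340,280,5);print(proj(c,[663.5,254.5,60]))"
```

```text
time: 11.15
position: [665.3, 255.1, 203.5]
tcp_rot: [[0.345, 0.939, 0.004], [0.939, -0.345, 0.001], [0.003, 0.003, -1.0]]
wrist_force: [0.8, 0.2, 0.3]
gripper_width: 84.8
t11.15 tcp [665.3 255.1 203.5] yaw(toolx) 69.81 z [ 0.004  0.001 -1.   ] F [0.8 0.2 0.3] w 84.8 j [16.7 18.8 90.7  0.  70.2 36.9]
(np.float64(274.973649201089), np.float64(225.08515653126145))
```

View pics/w8z.png

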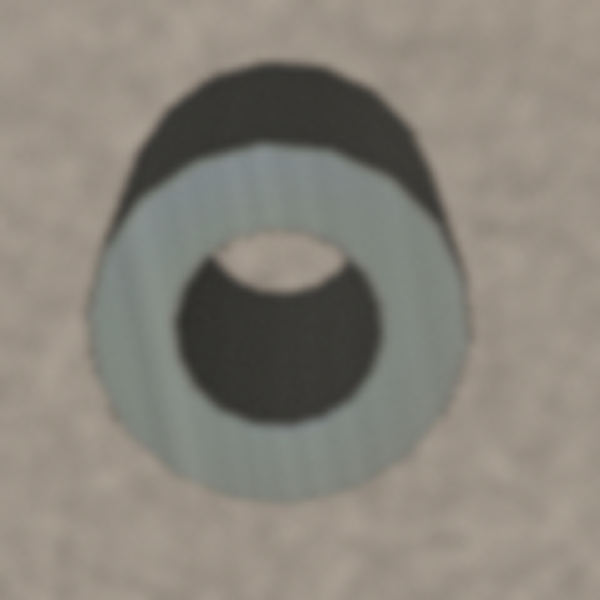

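```bash
python3 -c "
from h import *
manip.camera('wrist');manip.camera('wrist');st();go(663.9,254.7,97,-20)"
```

```text
t11.30 tcp [665.1 255.3 203.1] yaw(toolx) 69.83 z [ 0.004  0.001 -1.   ] F [0.1 0.5 0.5] w 85.0 j [16.7 18.9 90.7  0.  70.2 36.9]
shift mm [ -1.3  -1.3 106.1] turn -0.2 alt 179.8 rows>=2.1
```

```bash
python3 -m jog '[[0.085,-0.001,-0.001,0.04,0],[0.085,-0.001,-0.001,0.08,0],[0.085,-0.001,-0.001,0.106,0],[0.085,-0.001,-0.001,0.106,0],[0.0,-0.001,-0.001,0.106,0],[0.0,-0.001,-0.001,0.106,0],[0.0,-0.001,-0.001,0.106,0],[0.0,-0.001,-0.001,0.106,0]]'; python3 -m jog '[[0.0,0,0,0,0],[0.0,0,0,0,0]]'; python3 -c "
from h import *
st();c=cam('wrist','w9')"
```

```text
time: 12.1
position: [665.0, 255.6, 98.4]
tcp_rot: [[0.344, 0.939, 0.006], [0.939, -0.344, 0.002], [0.004, 0.005, -1.0]]
wrist_force: [-0.7, 0.8, 7.3]
gripper_width: 50.3
time: 12.3
position: [665.0, 255.6, 98.4]
tcp_rot: [[0.344, 0.939, 0.006], [0.939, -0.344, 0.002], [0.004, 0.005, -1.0]]
wrist_force: [-0.0, 0.6, 5.9]
gripper_width: 50.8
t12.30 tcp [665.  255.6  98.4] yaw(toolx) 69.85 z [ 0.006  0.002 -1.   ] F [-0.   0.6  5.9] w 50.8 j [16.7 25.1 93.6  0.  61.  36.8]
```

View pics/w9.png

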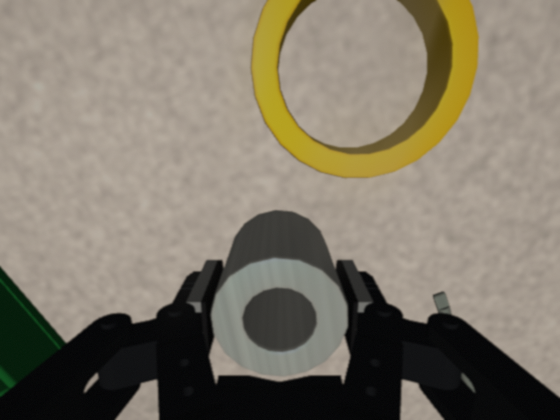

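```bash
python3 - <<'E'
from h import *
s=st();c=cam('wrist');crop(c,'w9z',200,200,360,400,3)
R=s['tcp_rot'];p=s['position']
print(proj(c,p+R[:,2]*38.4)); 
for u,v in ((279.5,319.5),(279.5,321.5)): print(R.T@(onz(c,u,v,60)-p))
go(665,255,290,-20)
E
```

```text
t12.35 tcp [665.  255.6  98.4] yaw(toolx) 69.85 z [ 0.006  0.002 -1.   ] F [-0.5 -0.1  6.5] w 51.0 j [16.7 25.1 93.6  0.  61.  36.8]
(np.float64(277.2680088876438), np.float64(316.1097351945527))
[-1.47282584  0.82496233 38.43094375]
[-2.33153219  0.82550847 38.42771167]
shift mm [   0.2    1.  -191.6] turn -0.2 alt 179.8 rows>=3.8
```

View pics/w9z.png

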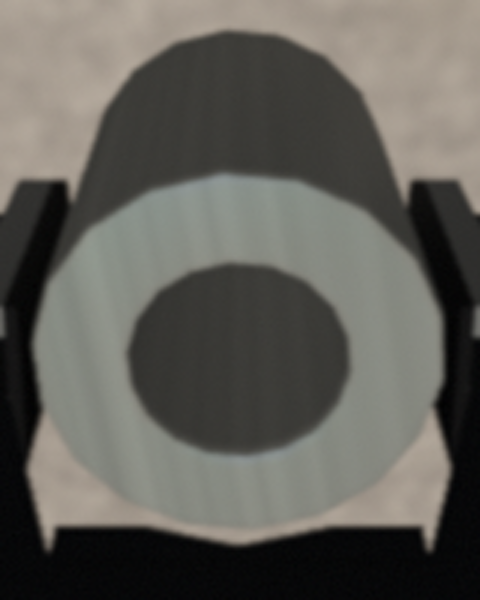

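```bash
python3 -m jog '[[0.0,0,0,-0.03,0],[0.0,0,0,-0.075,0],[0.0,0,0,-0.12,0],[0.0,0,0,-0.165,0],[0.0,0,0,-0.202,0],[0.0,0,0,-0.202,0]]'; python3 -c "
from h import *
st();go(486.8,-24.8,300,-10)"
```

```text
time: 13.0
position: [665.4, 255.6, 306.1]
tcp_rot: [[0.344, 0.939, 0.014], [0.939, -0.344, 0.004], [0.009, 0.012, -1.0]]
wrist_force: [0.5, 0.2, -1.3]
gripper_width: 50.7
t13.00 tcp [665.4 255.6 306.1] yaw(toolx) 69.86 z [ 0.014  0.004 -1.   ] F [ 0.5  0.2 -1.3] w 50.7 j [16.7 14.4 86.  -0.  78.7 36.8]
shift mm [-324.8  -71.2    2.4] turn -10.1 alt 169.9 rows>=6.6
```

```bash
python3 -m jog '[[0.0,-0.045,-0.01,0,-1],[0.0,-0.09,-0.02,0,-3],[0.0,-0.135,-0.03,0,-4],[0.0,-0.18,-0.04,0,-6],[0.0,-0.225,-0.05,0,-7],[0.0,-0.27,-0.06,0,-9],[0.0,-0.31,-0.069,0,-10],[0.0,-0.325,-0.071,0,-10]]';  python3 -m jog '[[0.0,0,0,0,0],[0.0,0,0,0,0],[0.0,0,0,0,0]]'; python3 -c "
from h import *
st();c=cam('wrist','w10');st();go(486.8,-24.8,290,-10)
for z in (130,150,170): print(proj(c,[487,-26,z]))"
```

```text
time: 13.8
position: [482.1, -27.9, 294.9]
tcp_rot: [[0.179, 0.984, -0.002], [0.984, -0.179, -0.001], [-0.001, -0.002, -1.0]]
wrist_force: [-0.5, -0.3, -2.5]
gripper_width: 50.6
time: 14.1
position: [484.9, -25.0, 296.1]
tcp_rot: [[0.175, 0.985, -0.0], [0.985, -0.175, 0.001], [0.0, -0.0, -1.0]]
wrist_force: [0.4, -0.6, -2.9]
gripper_width: 50.7
t14.10 tcp [484.9 -25.  296.1] yaw(toolx) 79.92 z [-0.     0.001 -1.   ] F [ 0.4 -0.6 -2.9] w 50.7 j [ -9.3 -14.1 115.5   0.   78.6   0.8]
t14.15 tcp [485.  -24.9 296.1] yaw(toolx) 79.94 z [-0.  0. -1.] F [-0.1 -0.8 -2.9] w 51.1 j [ -9.3 -14.1 115.5   0.   78.6   0.8]
shift mm [0.5 1.8 6.1] turn -0.1 alt 179.9 rows>=0.1
(np.float64(281.43032428366985), np.float64(213.4413652552641))
(np.float64(281.63421755021847), np.float64(222.37729433356358))
(np.float64(281.8753299604169), np.float64(232.94440836288462))
```

View pics/w10.png

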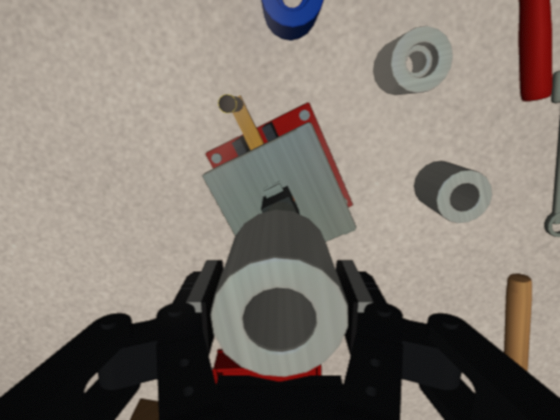

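```bash
python3 -m jog '[[0.0,0.0005,0.002,0.015,0],[0.0,0.0005,0.002,0.026,0],[0.0,0.0005,0.002,0.036,0],[0.0,0.0005,0.002,0.044,0],[0.0,0.0005,0.002,0.048,0],[0.0,0.0005,0.002,0.048,0],[0.0,0.0005,0.002,0.048,0]]'; python3 -c "
from h import *
st();d=cam('side');crop(d,'s10z',255,160,325,230,8)"
```

```text
time: 14.85
position: [486.7, -25.8, 248.7]
tcp_rot: [[0.176, 0.984, 0.001], [0.984, -0.176, -0.0], [0.0, 0.001, -1.0]]
wrist_force: [0.7, 0.1, -2.8]
gripper_width: 51.1
t14.85 tcp [486.7 -25.8 248.7] yaw(toolx) 79.85 z [ 0.001 -0.    -1.   ] F [ 0.7  0.1 -2.8] w 51.1 j [ -9.3 -11.7 118.2   0.   73.5   0.8]
```

View pics/s10z.png

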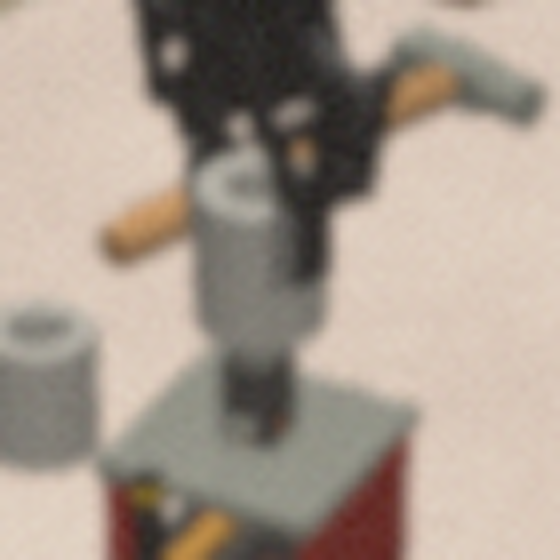

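```bash
python3 -m jog '[[0.0,0.0005,0,0.008,0],[0.0,0.0005,0,0.014,0],[0.0,0.0005,0,0.02,0],[0.0,0.0005,0,0.024,0],[0.0,0.0005,0,0.027,0],[0.0,0.0005,0,0.03,0],[0.0,0.0005,0,0.03,0]]'; python3 -c "
from h import *
st()"
```

```text
time: 15.6
position: [486.4, -25.2, 218.0]
tcp_rot: [[0.176, 0.984, -0.001], [0.984, -0.176, 0.0], [-0.0, -0.001, -1.0]]
wrist_force: [0.3, 0.2, -2.4]
gripper_width: 50.8
t15.60 tcp [486.4 -25.2 218. ] yaw(toolx) 79.85 z [-0.001  0.    -1.   ] F [ 0.3  0.2 -2.4] w 50.8 j [ -9.3  -9.9 119.8  -0.   70.2   0.9]
```

```bash
python3 -m jog '[[0.0,0,0,0.007,0],[0.0,0,0,0.012,0],[0.0,0,0,0.016,0],[0.0,0,0,0.018,0],[0.0,0,0,0.02,0],[0.0,0,0,0.021,0],[0.0,0,0,0.021,0],[0.0,0,0,0.021,0]]'; python3 -c "
from h import *
st();d=cam('side');crop(d,'s11z',255,160,325,230,8)"
```

```text
time: 16.4
position: [487.8, -25.9, 207.6]
tcp_rot: [[0.175, 0.985, -0.001], [0.985, -0.175, -0.002], [-0.002, -0.001, -1.0]]
wrist_force: [-24.7, -0.5, 48.7]
gripper_width: 50.7
t16.40 tcp [487.8 -25.9 207.6] yaw(toolx) 79.94 z [-0.001 -0.002 -1.   ] F [-24.7  -0.5  48.7] w 50.7 j [-9.300e+00 -9.100e+00  1.201e+02 -1.000e-01  6.900e+01  8.000e-01]
```

View pics/s11z.png

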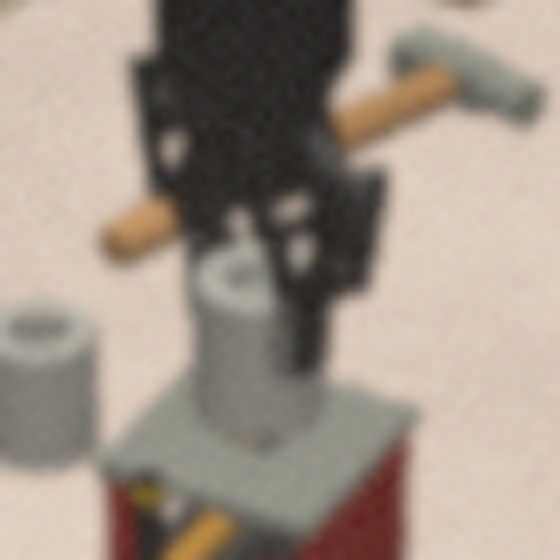

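```bash
python3 -m jog '[[0.0,0,0,-0.006,0],[0.0,0,0,-0.008,0],[0.0,0,0,-0.008,0],[0.0,0,0,-0.008,0]]'; python3 -c "
from h import *
st();d=cam('side');
o=-np.array(d['R']).T@np.array(d['t']);h=(o-np.array([487,-26,0]))[:2];h/=np.linalg.norm(h)
for z in (100,105,110,115,120): print(z,proj(d,[487+26*h[0],-26+26*h[1],z]),'topcentre',proj(d,[487,-26,z+60]))
crop(d,'s12z',255,160,325,230,8)"
```

```text
time: 16.85
position: [487.9, -25.5, 208.9]
tcp_rot: [[0.176, 0.984, 0.003], [0.984, -0.176, -0.001], [-0.0, 0.003, -1.0]]
wrist_force: [-3.8, -0.3, 10.8]
gripper_width: 50.8
t16.85 tcp [487.9 -25.5 208.9] yaw(toolx) 79.87 z [ 0.003 -0.001 -1.   ] F [-3.8 -0.3 10.8] w 50.8 j [ -9.3  -9.3 120.1  -0.   68.9   0.9]
100 (np.float64(287.3585278571023), np.float64(217.8025797744927)) topcentre (np.float64(287.37262147811435), np.float64(196.89792076306546))
105 (np.float64(287.35943317502677), np.float64(216.45974797190843)) topcentre (np.float64(287.3735608148098), np.float64(195.50462990483163))
110 (np.float64(287.36034198340167), np.float64(215.1117388855311)) topcentre (np.float64(287.374503799975), np.float64(194.1059273773765))
115 (np.float64(287.3612543024521), np.float64(213.75852251602745)) topcentre (np.float64(287.3754504549077), np.float64(192.70178159022205))
120 (np.float64(287.36217015255977), np.float64(212.40006863184425)) topcentre (np.float64(287.3764008010719), np.float64(191.29216070653277))
```

View pics/s12z.png

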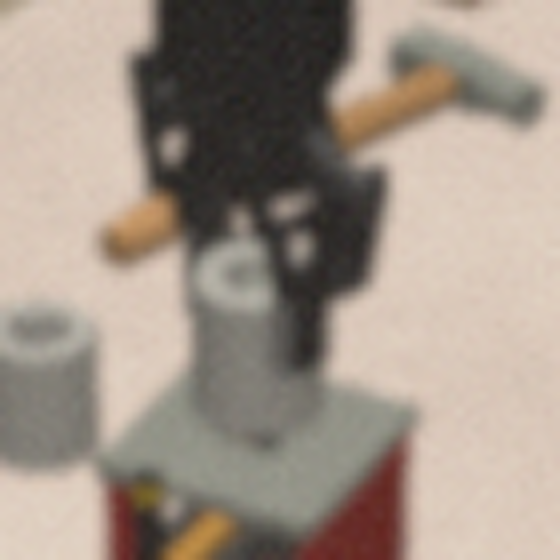

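```bash
python3 -m jog '[[0.0,0,0,-0.003,0],[0.0,0,0,-0.003,0],[0.06,0,0,-0.003,0],[0.06,0,0,-0.003,0],[0.06,0,0,-0.003,0],[0.06,0,0,-0.003,0]]'; python3 -c "
from h import *
st();c=cam('wrist','w13');d=cam('side');
crop(d,'s13z',255,160,325,230,8)"
```

```text
time: 17.5
position: [486.6, -25.2, 208.2]
tcp_rot: [[0.176, 0.984, -0.0], [0.984, -0.176, 0.0], [0.0, -0.0, -1.0]]
wrist_force: [-0.1, 0.7, 0.4]
gripper_width: 59.9
t17.50 tcp [486.6 -25.2 208.2] yaw(toolx) 79.86 z [-0.  0. -1.] F [-0.1  0.7  0.4] w 59.9 j [ -9.3  -9.3 120.2   0.   69.1   0.9]
```

View pics/s13z.png

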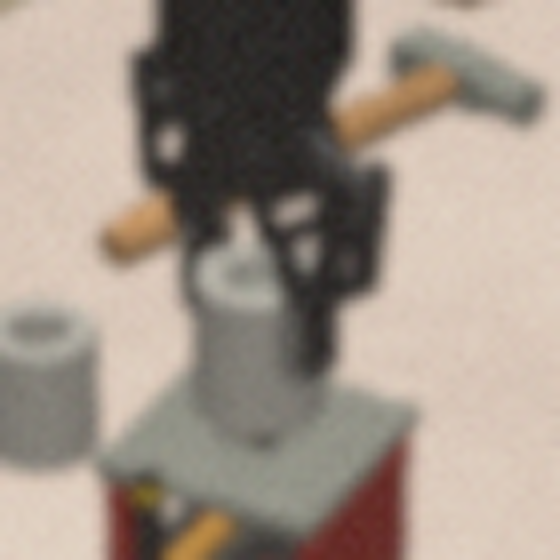

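View pics/w13.png

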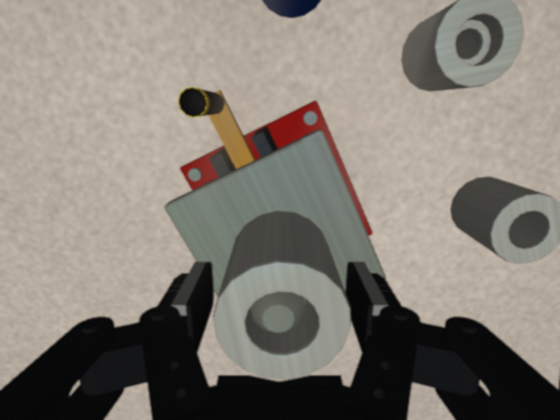

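```bash
python3 -m jog '[[0.0,0,0,0,0],[0.0,0,0,0,0],[0.0,0,0,0,0],[0.0,0,0,0,0]]';  python3 -m jog '[[0.0,0,0,-0.015,0],[0.0,0,0,-0.03,0],[0.0,0,0,-0.05,0],[0.0,0,0,-0.075,0],[0.0,0.02,0,-0.075,0],[0.0,0.02,0.05,-0.075,0],[0.0,0.02,0.1,-0.075,0],[0.0,0.02,0.14,-0.075,0]]'; python3 -c "
from h import *
c=cam('wrist');c=cam('wrist','w14');st()
print(proj(c,[487,-26,170]),proj(c,[487,-26,100]))"
```

```text
time: 18.0
position: [486.7, -25.3, 208.8]
tcp_rot: [[0.176, 0.984, 0.0], [0.984, -0.176, -0.0], [-0.0, 0.0, -1.0]]
wrist_force: [-1.9, -0.3, 3.0]
gripper_width: 50.9
time: 18.8
position: [630.0, -30.3, 284.6]
tcp_rot: [[0.176, 0.984, 0.002], [0.984, -0.176, -0.0], [0.0, 0.002, -1.0]]
wrist_force: [0.5, -0.5, -2.7]
gripper_width: 50.7
t18.90 tcp [631.4 -31.  282.8] yaw(toolx) 79.82 z [ 0. -0. -1.] F [ 0.1  0.4 -3.6] w 50.5 j [-7.7  5.7 98.2 -0.  76.2  2.5]
(np.float64(31.38951096010362), np.float64(272.48668942003)) (np.float64(92.50118903735986), np.float64(231.1787934391168))
```

View pics/w14.png

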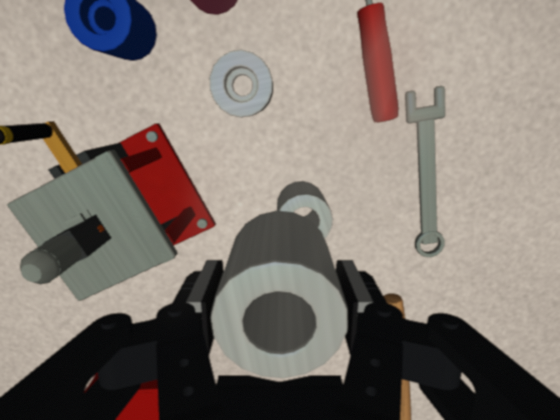

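```bash
python3 -c "
from h import *
i=cv2.imread('pics/w14.png')[200:290,10:130]; cv2.imwrite('pics/w14z.png',cv2.resize(i,None,fx=6,fy=6,interpolation=cv2.INTER_CUBIC))"
```

```text
(no output)
```

View pics/w14z.png

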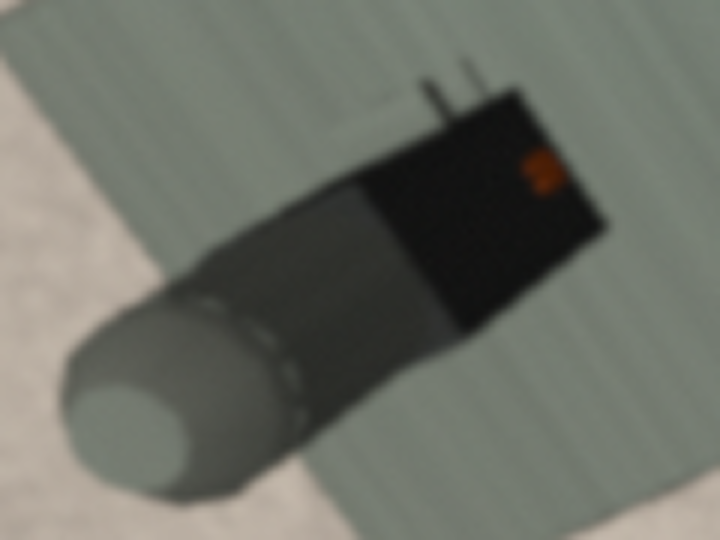

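```bash
python3 - <<'E'
from h import *
s=st();c=cam('wrist')
a=np.radians(15.9);ex=np.array([np.cos(a),np.sin(a)]);ey=np.array([-np.sin(a),np.cos(a)])
P=np.array([487,-26])
f=lambda X:((np.array(proj(c,X))-[10,200])*6).round(0)
for z in (100,110,120,130):
    print(z,[f([*(P+i*11*ex+j*11*ey),z]) for i,j in ((1,1),(1,-1),(-1,-1),(-1,1))])
print([f([487,-26,z]) for z in (100,110,120,130,140,150,160,170,180)])
# quad corners onto z=100
for u,v in ((360,185),(515,90),(605,225),(465,330),(545,172)):
    for z in (100,105,110):
        q=onz(c,u/6+10,v/6+200,z)[:2]-P; print((u,v),z,(q@ex).round(1),(q@ey).round(1))
E
```

```text
t18.90 tcp [631.4 -31.  282.8] yaw(toolx) 79.82 z [ 0. -0. -1.] F [ 0.1  0.4 -3.6] w 50.5 j [-7.7  5.7 98.2 -0.  76.2  2.5]
100 [array([548.,  80.]), array([643., 222.]), array([506., 289.]), array([408., 150.])]
110 [array([508., 104.]), array([608., 250.]), array([466., 320.]), array([364., 176.])]
120 [array([465., 130.]), array([570., 281.]), array([423., 353.]), array([316., 205.])]
130 [array([419., 158.]), array([529., 315.]), array([377., 389.]), array([264., 235.])]
[array([527., 186.]), array([487., 214.]), array([444., 243.]), array([397., 275.]), array([347., 310.]), array([292., 347.]), array([233., 388.]), array([168., 433.]), array([ 96., 483.])]
(360, 185) 100 -19.6 9.8
(360, 185) 105 -15.9 10.0
(360, 185) 110 -12.1 10.3
(515, 90) 100 6.4 11.7
(515, 90) 105 9.6 11.9
(515, 90) 110 12.9 12.1
(605, 225) 100 6.2 -9.1
(605, 225) 105 9.4 -8.5
(605, 225) 110 12.7 -7.9
(465, 330) 100 -19.5 -13.5
(465, 330) 105 -15.7 -12.8
(465, 330) 110 -12.0 -12.1
(545, 172) 100 3.3 0.6
(545, 172) 105 6.6 1.0
(545, 172) 110 9.9 1.4
```

```bash
python3 - <<'E'
from h import *
c=cam('wrist');s=st()
crop(c,'w15z',10,195,140,295,6)
a=np.radians(15.9);ex=np.array([np.cos(a),np.sin(a)]);ey=np.array([-np.sin(a),np.cos(a)])
P=np.array([487,-26])
f=lambda X:((np.array(proj(c,X))-[10,195])*6).round(0)
for z in (100,110,120): print(z,[f([*(P+i*11*ex+j*11*ey),z]) for i,j in ((1,1),(1,-1),(-1,-1),(-1,1))])
print([f([487,-26,z]) for z in (100,110,120,130,140,150,160,170,180)])
print('plate',[f([*(P+i*48*ex+j*48*ey),100]) for i,j in ((1,1),(1,-1),(-1,-1),(-1,1))])
E
```

```text
t19.00 tcp [628.3 -30.2 283.1] yaw(toolx) 79.85 z [-0.002  0.    -1.   ] F [-0.1 -0.5 -2.5] w 50.8 j [-7.6  5.3 98.5  0.  76.3  2.5]
100 [array([567., 110.]), array([662., 252.]), array([525., 319.]), array([428., 180.])]
110 [array([528., 134.]), array([628., 280.]), array([486., 350.]), array([384., 206.])]
120 [array([486., 160.]), array([590., 311.]), array([443., 383.]), array([337., 235.])]
[array([546., 216.]), array([507., 244.]), array([464., 273.]), array([419., 305.]), array([369., 339.]), array([315., 377.]), array([257., 418.]), array([193., 463.]), array([122., 512.])]
plate [array([ 645., -274.]), array([1045.,  369.]), array([460., 642.]), array([23., 56.])]
```

View pics/w15z.png

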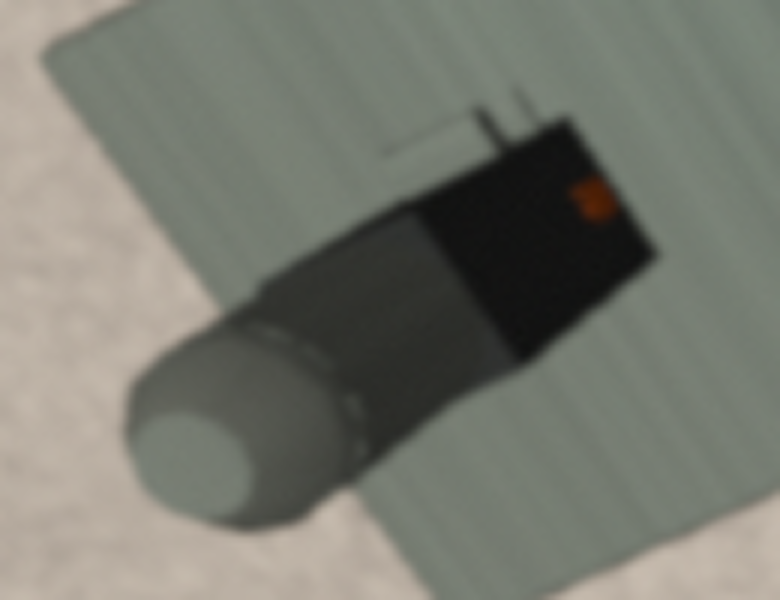

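```bash
python3 -c "
from h import *
i=cv2.imread('pics/w10.png')[165:225,240:320]; cv2.imwrite('pics/w10z.png',cv2.resize(i,None,fx=8,fy=8,interpolation=cv2.INTER_CUBIC))
i=cv2.imread('pics/w6.png')[140:320,180:380]; cv2.imwrite('pics/w6z.png',cv2.resize(i,None,fx=4,fy=4,interpolation=cv2.INTER_CUBIC))"
```

```text
(no output)
```

View pics/w10z.png

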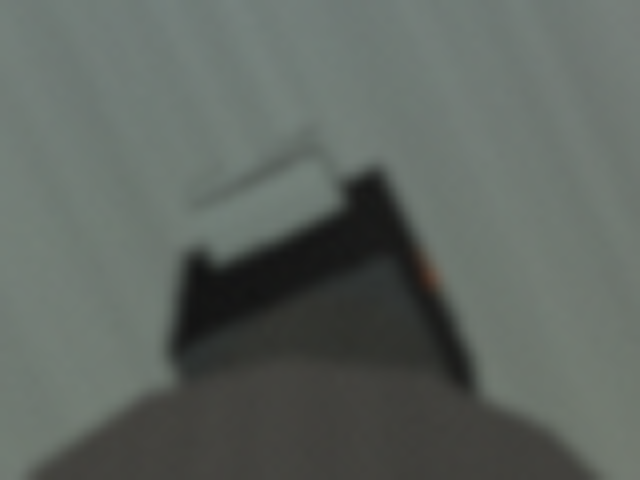

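View pics/w6z.png

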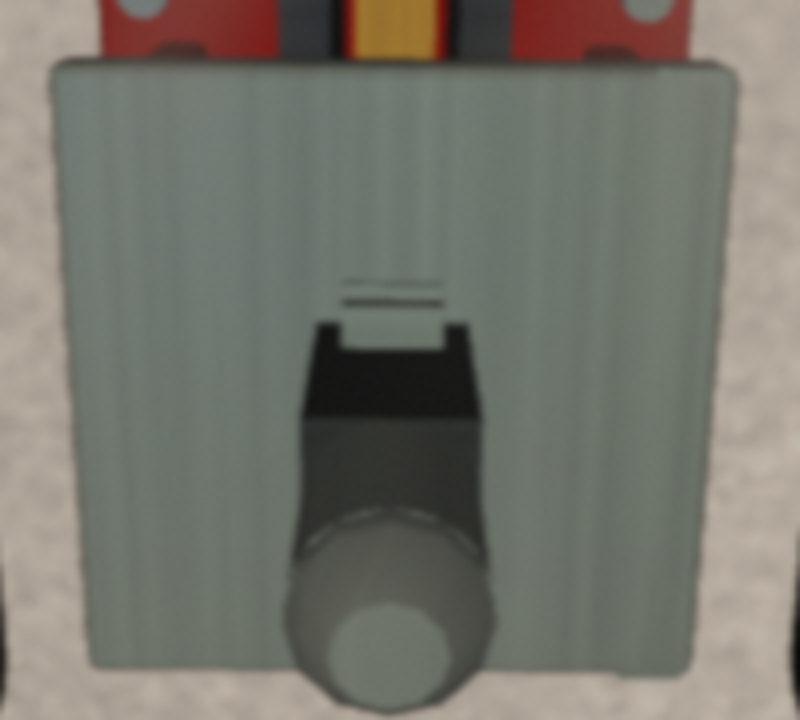

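```bash
python3 - <<'E'
from h import *
ims=[]
for n,y,x in (('w4',220,225),('w5',205,225),('w6',190,225)):
    i=cv2.imread(f'pics/{n}.png')[y:y+100,x:x+100]; ims.append(cv2.resize(i,None,fx=2.6,fy=2.6*1,interpolation=cv2.INTER_CUBIC))
cv2.imwrite('pics/cmp.png',np.hstack(ims))
c=cam('wrist');crop(c,'w16z',10,195,140,295,6)
a=np.radians(15.9);ex=np.array([np.cos(a),np.sin(a)]);ey=np.array([-np.sin(a),np.cos(a)])
P=np.array([487,-26])
f=lambda X:((np.array(proj(c,X))-[10,195])*6).round(0)
for h in (9,10,11):
  for z in (100,125,130): print(h,z,[f([*(P+i*h*ex+j*h*ey),z]) for i,j in ((1,1),(1,-1),(-1,-1),(-1,1))])
for y in (10,14,18):
  for z in (100,105,109): print('tooth',y,z,[f([*(P+i*6*ex+y*ey),z]) for i in (1,-1)])
E
```

```text
9 100 [array([574., 129.]), array([651., 245.]), array([539., 300.]), array([460., 186.])]
9 125 [array([471., 194.]), array([558., 320.]), array([436., 380.]), array([347., 256.])]
9 130 [array([448., 209.]), array([537., 337.]), array([413., 397.]), array([322., 272.])]
10 100 [array([576., 120.]), array([662., 248.]), array([537., 309.]), array([449., 183.])]
10 125 [array([473., 184.]), array([569., 324.]), array([434., 390.]), array([335., 253.])]
10 130 [array([450., 198.]), array([549., 340.]), array([411., 408.]), array([310., 268.])]
11 100 [array([578., 110.]), array([672., 252.]), array([535., 319.]), array([438., 180.])]
11 125 [array([475., 173.]), array([581., 327.]), array([432., 400.]), array([323., 249.])]
11 130 [array([452., 187.]), array([561., 344.]), array([409., 418.]), array([298., 265.])]
tooth 10 100 [array([550., 132.]), array([474., 170.])]
tooth 10 105 [array([531., 145.]), array([454., 183.])]
tooth 10 109 [array([515., 155.]), array([436., 194.])]
tooth 14 100 [array([532., 106.]), array([456., 145.])]
tooth 14 105 [array([513., 118.]), array([435., 157.])]
tooth 14 109 [array([496., 128.]), array([418., 167.])]
tooth 18 100 [array([515.,  80.]), array([438., 118.])]
tooth 18 105 [array([494.,  91.]), array([417., 130.])]
tooth 18 109 [array([478., 100.]), array([399., 140.])]
```

View pics/cmp.png

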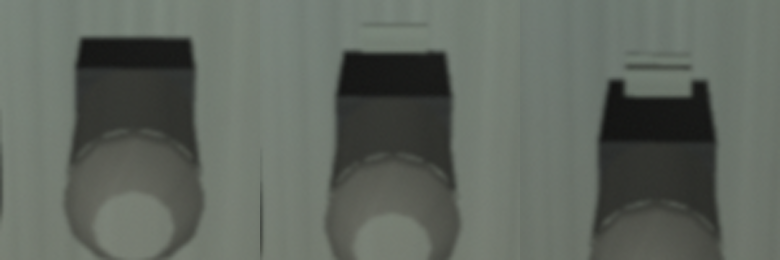

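View pics/w16z.png

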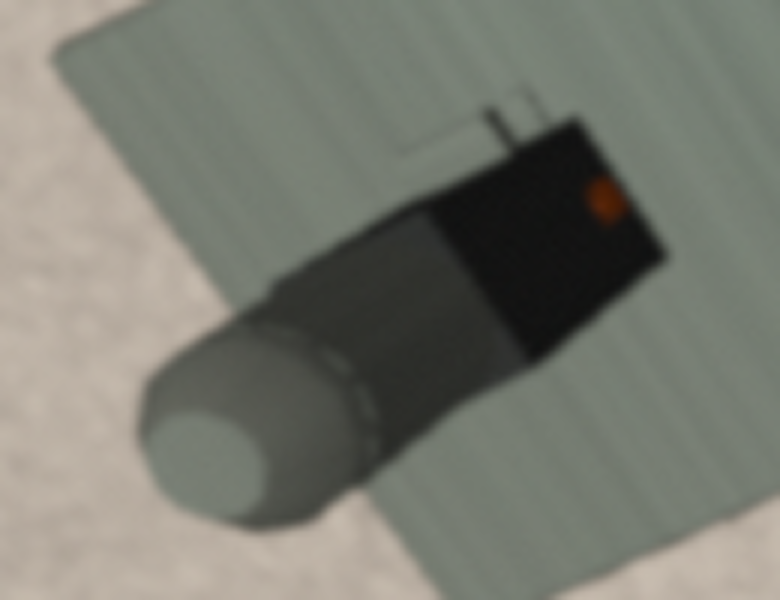

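```bash
python3 -c "
from h import *
c=cam('wrist');s=st();crop(c,'w17z',200,200,360,400,3)
R=s['tcp_rot'];p=s['position']
print(proj(c,p+R[:,2]*39))
go(485.9,-25,283,-10)"
```

```text
t19.10 tcp [627.3 -30.  283.7] yaw(toolx) 79.86 z [-0.  0. -1.] F [-2.   0.2 -2.8] w 50.8 j [-7.6  5.1 98.7  0.  76.2  2.5]
(np.float64(276.7788170382424), np.float64(315.2979224577439))
shift mm [ -20.  -140.     0.8] turn -0.1 alt 179.9 rows>=2.8
```

View pics/w17z.png

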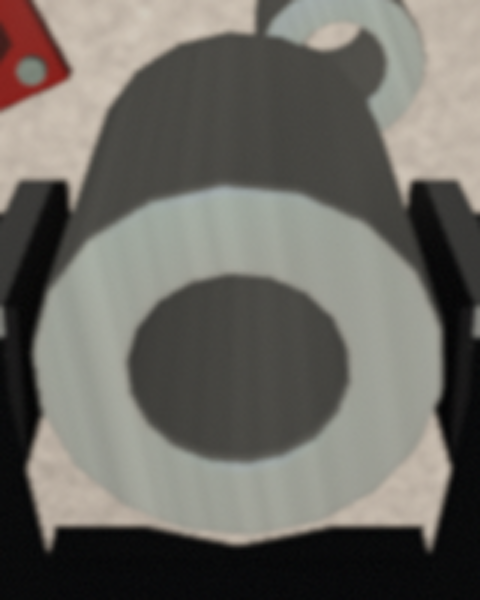

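```bash
python3 -m jog '[[0.0,-0.005,-0.045,0,0],[0.0,-0.01,-0.09,0,0],[0.0,-0.015,-0.125,0,0],[0.0,-0.017,-0.14,0,0],[0.0,-0.017,-0.14,0,0],[0.0,-0.017,-0.14,0,0],[0.0,-0.017,-0.14,0,0],[0.0,-0.017,-0.14,0,0]]'; python3 -c "
from h import *
st();go(486.4,-22,245,-10)"
```

```text
time: 19.9
position: [487.7, -22.3, 283.6]
tcp_rot: [[0.176, 0.984, 0.0], [0.984, -0.176, 0.0], [0.0, 0.0, -1.0]]
wrist_force: [0.4, -0.4, -3.1]
gripper_width: 50.4
t19.90 tcp [487.7 -22.3 283.6] yaw(toolx) 79.86 z [ 0.  0. -1.] F [ 0.4 -0.4 -3.1] w 50.4 j [ -8.9 -13.2 116.    0.   77.2   1.2]
shift mm [ 0.  -1.4 38.6] turn -0.1 alt 179.9 rows>=0.8
```

```bash
python3 -m jog '[[0.0,0,-0.0013,0.012,0],[0.0,0,-0.0013,0.024,0],[0.0,0,-0.0013,0.034,0],[0.0,0,-0.0013,0.044,0],[0.0,0,-0.0013,0.05,0],[0.0,0,-0.0013,0.056,0],[0.0,0,-0.0013,0.06,0],[0.0,0,-0.0013,0.06,0]]'; python3 -m jog '[[0.0,0,0,0.003,0],[0.0,0,0,0.006,0],[0.0,0,0,0.008,0],[0.0,0,0,0.008,0]]'; python3 -c "
from h import *
st()"
```

```text
time: 20.7
position: [485.7, -22.0, 222.9]
tcp_rot: [[0.176, 0.984, -0.001], [0.984, -0.176, 0.0], [-0.0, -0.001, -1.0]]
wrist_force: [-0.1, -0.5, -4.0]
gripper_width: 50.7
time: 21.1
position: [485.7, -22.0, 215.1]
tcp_rot: [[0.176, 0.984, -0.001], [0.984, -0.176, 0.0], [0.0, -0.001, -1.0]]
wrist_force: [-0.6, -0.3, -3.6]
gripper_width: 50.7
t21.10 tcp [485.7 -22.  215.1] yaw(toolx) 79.85 z [-0.001  0.    -1.   ] F [-0.6 -0.3 -3.6] w 50.7 j [ -8.9  -9.9 120.    0.   69.9   1.2]
```

```bash
python3 -m jog '[[0.0,0,0,0.003,0],[0.0,0,0,0.005,0],[0.0,0,0,0.006,0],[0.0,0,0,0.006,0]]'; python3 -m jog '[[0.0,0,0,0.001,0],[0.0,0,0,0.002,0],[0.0,0,0,0.002,0]]'; python3 -m jog '[[0.0,0,0,0.001,0],[0.0,0,0,0.002,0],[0.0,0,0,0.002,0]]'
```

```text
time: 21.5
position: [485.8, -22.0, 209.2]
tcp_rot: [[0.176, 0.984, -0.0], [0.984, -0.176, 0.0], [0.0, -0.0, -1.0]]
wrist_force: [0.5, -1.0, -3.1]
gripper_width: 50.9
time: 21.8
position: [486.1, -22.1, 208.7]
tcp_rot: [[0.176, 0.984, 0.0], [0.984, -0.176, -0.0], [-0.0, 0.0, -1.0]]
wrist_force: [-3.7, -0.0, 4.8]
gripper_width: 50.7
time: 22.1
position: [486.3, -22.2, 208.3]
tcp_rot: [[0.176, 0.984, -0.0], [0.984, -0.176, -0.0], [-0.0, 0.0, -1.0]]
wrist_force: [-7.9, 0.9, 13.5]
gripper_width: 51.3
```

```bash
python3 -m jog '[[0.0,0.001,0,0,0],[0.0,0.002,0,0,0],[0.0,0.002,0,0,0]]'; python3 -m jog '[[0.0,0.001,0,0,0],[0.0,0.002,0,0,0],[0.0,0.002,0,0,0]]';python3 -m jog '[[0.0,0.001,0,0,0],[0.0,0.002,0,0,0],[0.0,0.002,0,0,0]]'
```

```text
time: 22.4
position: [486.5, -21.3, 208.4]
tcp_rot: [[0.175, 0.985, -0.0], [0.985, -0.175, -0.004], [-0.004, 0.0, -1.0]]
wrist_force: [-9.1, -5.0, 13.7]
gripper_width: 50.9
time: 22.7
position: [487.2, -20.0, 208.5]
tcp_rot: [[0.176, 0.984, 0.001], [0.984, -0.176, -0.006], [-0.006, 0.002, -1.0]]
wrist_force: [-8.2, -8.2, 12.9]
gripper_width: 50.6
time: 23.0
position: [487.3, -19.6, 208.5]
tcp_rot: [[0.175, 0.984, 0.0], [0.984, -0.175, -0.01], [-0.01, 0.002, -1.0]]
wrist_force: [-8.8, -14.9, 13.3]
gripper_width: 50.5
```

```bash
python3 -m jog '[[0.0,-0.003,0,0,0],[0.0,-0.005,0,0,0],[0.0,-0.005,0,0,0]]'; python3 -m jog '[[0.0,-0.002,0,0,0],[0.0,-0.003,0,0,0],[0.0,-0.003,0,0,0]]';python3 -m jog '[[0.0,-0.001,0,0,0],[0.0,-0.003,0,0,0],[0.0,-0.003,0,0,0]]'
```

```text
time: 23.3
position: [487.1, -21.3, 208.4]
tcp_rot: [[0.177, 0.984, 0.003], [0.984, -0.177, 0.0], [0.001, 0.003, -1.0]]
wrist_force: [-4.1, 0.4, 11.2]
gripper_width: 50.9
time: 23.6
position: [486.7, -22.6, 208.2]
tcp_rot: [[0.177, 0.984, 0.004], [0.984, -0.177, 0.005], [0.005, 0.003, -1.0]]
wrist_force: [-2.9, 6.7, 10.2]
gripper_width: 51.2
time: 23.9
position: [486.8, -25.6, 208.4]
tcp_rot: [[0.177, 0.984, 0.006], [0.984, -0.177, 0.004], [0.005, 0.005, -1.0]]
wrist_force: [-0.6, 6.3, 8.6]
gripper_width: 50.8
```

```bash
python3 -m jog '[[0.0,0.002,-0.001,0,0],[0.0,0.003,-0.003,0,0],[0.0,0.003,-0.003,0,0]]'; python3 -m jog '[[0.0,0.001,-0.001,0,0],[0.0,0.001,-0.002,0,0],[0.0,0.001,-0.002,0,0]]';python3 -m jog '[[0.0,0,0.003,0,0],[0.0,0,0.006,0,0],[0.0,0,0.006,0,0]]';python3 -m jog '[[0.0,0,0.001,0,0],[0.0,0,0.003,0,0],[0.0,0,0.003,0,0]]'
```

```text
time: 24.2
position: [485.4, -24.0, 208.8]
tcp_rot: [[0.176, 0.984, 0.01], [0.984, -0.176, -0.002], [-0.0, 0.01, -1.0]]
wrist_force: [2.6, -1.4, 6.4]
gripper_width: 50.5
time: 24.5
position: [483.6, -22.9, 208.7]
tcp_rot: [[0.176, 0.984, 0.01], [0.984, -0.176, -0.002], [-0.001, 0.01, -1.0]]
wrist_force: [4.1, -2.3, 5.4]
gripper_width: 51.1
time: 24.8
position: [485.9, -23.3, 208.1]
tcp_rot: [[0.175, 0.984, -0.005], [0.984, -0.175, -0.0], [-0.001, -0.005, -1.0]]
wrist_force: [-12.7, -0.2, 17.5]
gripper_width: 50.7
time: 25.1
position: [488.8, -23.5, 208.2]
tcp_rot: [[0.176, 0.984, -0.005], [0.984, -0.176, 0.001], [0.0, -0.005, -1.0]]
wrist_force: [-11.8, 1.0, 17.9]
gripper_width: 50.9
```

```bash
python3 - <<'E'
from h import *
s=st();c0=cam('wrist');R0=s['tcp_rot'];p0=s['position']
Rc=np.array(c0['R'])@R0; tc=np.array(c0['R'])@p0+np.array(c0['t'])  # cam = Rc*X_tool+tc
a=np.radians(105.86);R=np.array([[np.cos(a),np.sin(a),0],[np.sin(a),-np.cos(a),0],[0,0,-1.]])
p=np.array([487,-25.6,216.6])
c=dict(c0);c['R']=Rc@R.T;c['t']=tc-c['R']@p
a=np.radians(15.9);ex=np.array([np.cos(a),np.sin(a)]);ey=np.array([-np.sin(a),np.cos(a)]);P=np.array([487,-26])
f=lambda X:((np.array(proj(c,X))-[180,140])*4).round(0)
print('plate',[f([*(P+i*48*ex+j*48*ey),100]) for i,j in ((-1,1),(1,1),(1,-1),(-1,-1))], 'tip',f([487,-26,170]))
for n,u,v in (('outer',392,312),('inner',392,348),('dark',392,302),('dark2',392,285),('colbase',392,325),('coltop',392,418)):
    for z in (100,105,109.5,134):
        q=onz(c,u/4+180,v/4+140,z)[:2]-P; print(n,z,'ey %.1f'%(q@ey),end=' ')
    print()
for n,u,v in (('tl',340,330),('tr',443,330),('cl',318,325),('cr',467,325),('ctl',303,418),('ctr',481,418)):
    for z in (100,105,109.5,130,134):
        q=onz(c,u/4+180,v/4+140,z)[:2]-P; print(n,z,'ex %.1f'%(q@ex),end=' ')
    print()
E
```

```text
t25.10 tcp [488.8 -23.5 208.2] yaw(toolx) 79.88 z [-0.005  0.001 -1.   ] F [-11.8   1.   17.9] w 50.9 j [ -9.   -8.9 119.9   0.   69.3   1.1]
plate [array([41., 67.]), array([741.,  66.]), array([696., 676.]), array([ 88., 677.])] tip [390. 657.]
outer 100 ey 12.6 outer 105 ey 14.2 outer 109.5 ey 15.7 outer 134 ey 23.8 
inner 100 ey 7.0 inner 105 ey 8.8 inner 109.5 ey 10.5 inner 134 ey 19.3 
dark 100 ey 14.1 dark 105 ey 15.7 dark 109.5 ey 17.1 dark 134 ey 25.0 
dark2 100 ey 16.7 dark2 105 ey 18.2 dark2 109.5 ey 19.6 dark2 134 ey 27.1 
colbase 100 ey 10.6 colbase 105 ey 12.3 colbase 109.5 ey 13.8 colbase 134 ey 22.2 
coltop 100 ey -4.0 coltop 105 ey -1.9 coltop 109.5 ey 0.0 coltop 134 ey 10.3 
tl 100 ex -7.5 tl 105 ex -7.3 tl 109.5 ex -7.1 tl 130 ex -6.2 tl 134 ex -6.0 
tr 100 ex 7.5 tr 105 ex 7.3 tr 109.5 ex 7.1 tr 130 ex 6.4 tr 134 ex 6.2 
cl 100 ex -10.7 cl 105 ex -10.4 cl 109.5 ex -10.1 cl 130 ex -8.9 cl 134 ex -8.6 
cr 100 ex 11.0 cr 105 ex 10.7 cr 109.5 ex 10.4 cr 130 ex 9.3 cr 134 ex 9.1 
ctl 100 ex -13.1 ctl 105 ex -12.8 ctl 109.5 ex -12.4 ctl 130 ex -10.9 ctl 134 ex -10.6 
ctr 100 ex 13.2 ctr 105 ex 12.9 ctr 109.5 ex 12.6 ctr 130 ex 11.2 ctr 134 ex 10.9
```

```bash
python3 -m jog '[[0.0,0,-0.002,-0.002,0],[0.0,0,-0.002,-0.002,0],[0.07,0,-0.002,-0.002,0],[0.07,0,-0.002,-0.002,0],[0.07,0,-0.002,-0.002,0],[0.07,0,-0.002,-0.03,0],[0.085,0,-0.002,-0.06,0],[0.085,0,-0.002,-0.06,0]]'; python3 -c "
from h import *
st();c=cam('wrist','w20');d=cam('side');crop(d,'s20z',255,160,325,230,8);go(600,20,170,15.9)"
```

```text
time: 25.95
position: [489.7, -23.7, 270.0]
tcp_rot: [[0.176, 0.984, 0.008], [0.984, -0.176, -0.001], [0.0, 0.008, -1.0]]
wrist_force: [0.2, -0.6, -0.9]
gripper_width: 85.0
t25.95 tcp [489.7 -23.7 270. ] yaw(toolx) 79.85 z [ 0.008 -0.001 -1.   ] F [ 0.2 -0.6 -0.9] w 85.0 j [ -9.  -12.5 116.8  -0.   75.3   1.1]
shift mm [ 62.5 102.5  96. ] turn -26.0 alt 154.0 rows>=3.1
```

View pics/s20z.png

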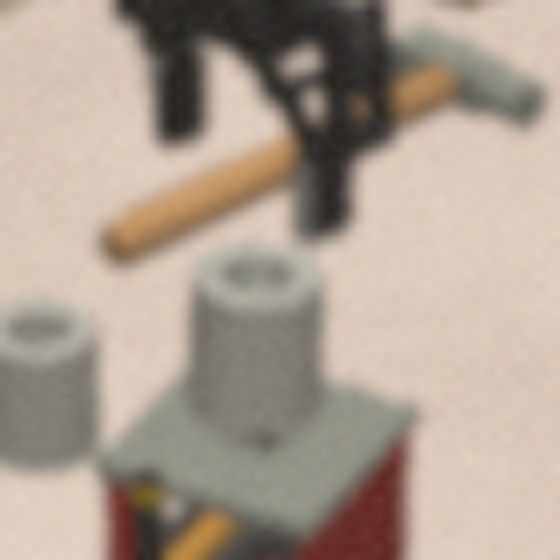

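View pics/w20.png

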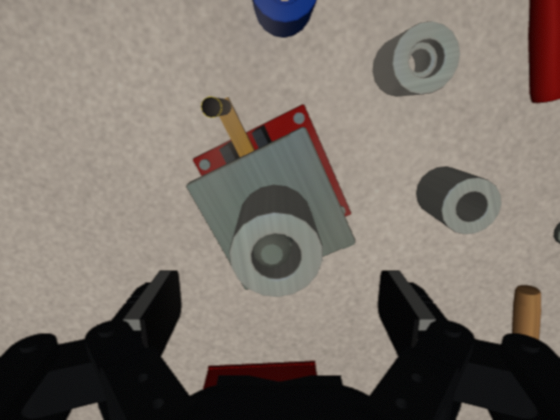

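```bash
python3 - <<'E'
from h import *
c=cam('wrist');st();crop(c,'w21z',220,180,340,300,6)
f=lambda X:((np.array(proj(c,X))-[220,180])*6).round(0)
for z in (150,160,165,170,175,180): print(z,f([487,-26,z]),f([486,-26,z]))
a=np.radians(15.9);ex=np.array([np.cos(a),np.sin(a)]);ey=np.array([-np.sin(a),np.cos(a)])
P=np.array([487,-26])
print('plate',[f([*(P+i*48*ex+j*48*ey),100]) for i,j in ((1,1),(1,-1),(-1,-1),(-1,1))])
E
```

```text
t26.10 tcp [487.4 -23.3 264.6] yaw(toolx) 79.85 z [-0.001  0.    -1.   ] F [-0.1  0.4 -0.1] w 85.0 j [ -9.  -12.4 117.1   0.   75.3   1.1]
150 [342. 375.] [332. 376.]
160 [342. 415.] [331. 417.]
165 [342. 437.] [331. 439.]
170 [341. 461.] [330. 462.]
175 [341. 485.] [330. 487.]
180 [341. 511.] [329. 513.]
plate [array([ 539., -326.]), array([858., 385.]), array([176., 684.]), array([-199.,   40.])]
```

View pics/w21z.png

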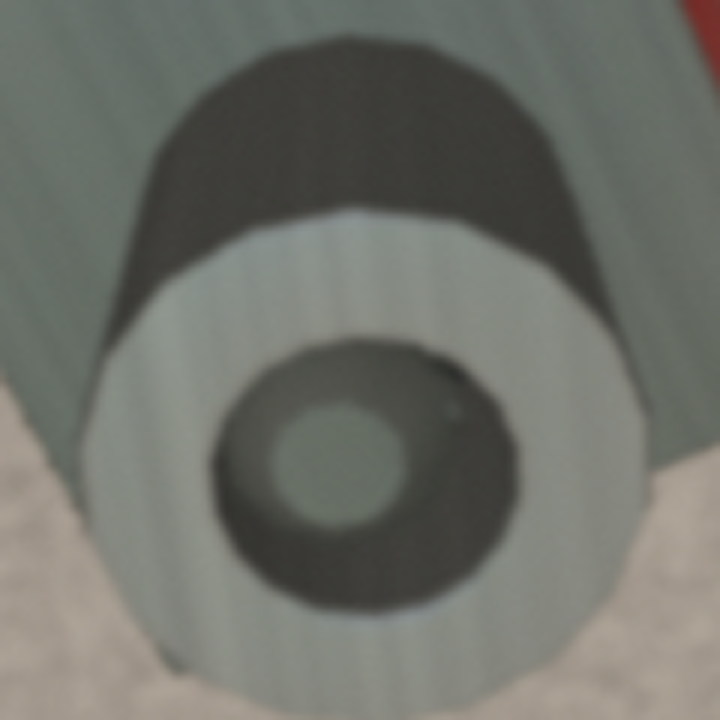

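```bash
python3 -c "
from h import *
go(488,-25,210,15.9)"; python3 -m jog '[[0.085,0,0,0,-8],[0.085,0,0,0,-16],[0.085,0,0,0,-24],[0.085,0,0,0,-26],[0.085,0,0,0,-26]]'; python3 -c "
from h import *
st();go(488.5,-26,211,15.9)"
```

```text
shift mm [-1.6  1.  54.6] turn -26.0 alt 154.0 rows>=3.0
time: 26.6
position: [486.9, -23.2, 263.5]
tcp_rot: [[-0.273, 0.962, -0.003], [0.962, 0.273, 0.001], [0.001, -0.003, -1.0]]
wrist_force: [-0.9, -0.4, 1.0]
gripper_width: 84.9
t26.60 tcp [486.9 -23.2 263.5] yaw(toolx) 105.84 z [-0.003  0.001 -1.   ] F [-0.9 -0.4  1. ] w 84.9 j [ -9.  -12.3 117.2   0.   75.3 -24.9]
shift mm [-3.2  0.9 52.4] turn -0.1 alt 179.9 rows>=1.1
```

```bash
python3 -m jog '[[0.085,-0.003,-0.001,0.03,0],[0.085,-0.003,-0.001,0.055,0],[0.085,-0.003,-0.001,0.055,0],[0.0,-0.003,-0.001,0.055,0],[0.0,-0.003,-0.001,0.055,0],[0.0,-0.003,-0.001,0.055,0],[0.0,-0.003,-0.001,0.055,0],[0.0,-0.003,-0.001,0.055,0]]'; python3 -m jog '[[0.0,0,0,-0.002,0],[0.0,0,0,-0.003,0],[0.0,0,0,-0.003,0]]';  python3 -c "
from h import *
s=st();c=cam('wrist');crop(c,'w22z',200,200,360,400,3);R=s['tcp_rot'];p=s['position']
print(proj(c,p+R[:,2]*38.5),proj(c,[487,-26,170]))"
```

```text
time: 27.4
position: [488.1, -26.7, 212.4]
tcp_rot: [[-0.273, 0.962, 0.002], [0.962, 0.273, -0.001], [-0.001, 0.002, -1.0]]
wrist_force: [-2.4, -1.1, 6.3]
gripper_width: 50.8
time: 27.7
position: [487.3, -26.4, 213.0]
tcp_rot: [[-0.273, 0.962, -0.0], [0.962, 0.273, 0.0], [0.0, -0.0, -1.0]]
wrist_force: [-0.3, -0.6, -3.6]
gripper_width: 50.7
t27.70 tcp [487.3 -26.4 213. ] yaw(toolx) 105.85 z [-0.  0. -1.] F [-0.3 -0.6 -3.6] w 50.7 j [ -9.4  -9.5 119.9   0.   69.6 -25.3]
(np.float64(278.8839375473502), np.float64(315.3294512064722)) (np.float64(278.50513028354663), np.float64(307.3311175197593))
```

View pics/w22z.png

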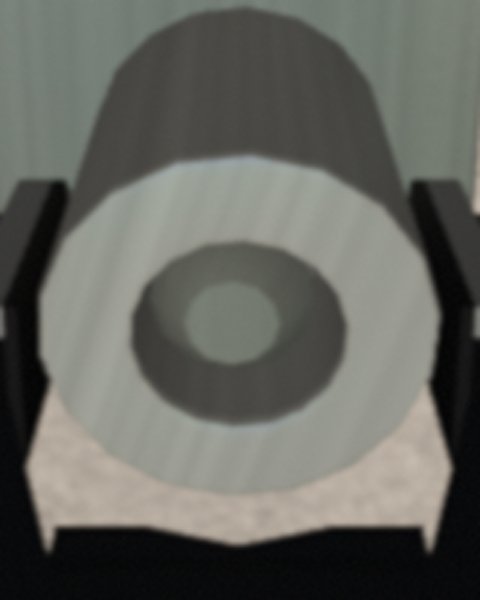

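```bash
python3 -m jog '[[0.0,0.001,-0.001,0,0],[0.0,0.002,-0.001,0,0],[0.0,0.003,-0.001,0,0],[0.0,0.003,-0.001,0,0]]'; python3 -m jog '[[0.0,0,0,0.001,0],[0.0,0,0,0.003,0],[0.0,0,0,0.005,0],[0.0,0,0,0.005,0]]'; python3 -m jog '[[0.0,0,0,0.001,0],[0.0,0,0,0.002,0],[0.0,0,0,0.002,0]]'; python3 -c "
from h import *
s=st();c=cam('wrist');crop(c,'w23z',200,200,360,400,3)"
```

```text
time: 28.15
position: [485.6, -23.9, 213.2]
tcp_rot: [[-0.273, 0.962, -0.0], [0.962, 0.273, -0.0], [-0.0, -0.0, -1.0]]
wrist_force: [0.4, -0.8, -3.1]
gripper_width: 50.8
time: 28.55
position: [486.5, -24.2, 211.2]
tcp_rot: [[-0.273, 0.962, 0.001], [0.962, 0.273, -0.001], [-0.001, 0.001, -1.0]]
wrist_force: [-5.1, -1.0, 10.0]
gripper_width: 51.0
time: 28.85
position: [486.8, -24.2, 210.4]
tcp_rot: [[-0.273, 0.962, 0.002], [0.962, 0.273, -0.001], [-0.001, 0.002, -1.0]]
wrist_force: [-6.4, -0.6, 14.6]
gripper_width: 51.2
t28.85 tcp [486.8 -24.2 210.4] yaw(toolx) 105.87 z [ 0.002 -0.001 -1.   ] F [-6.4 -0.6 14.6] w 51.2 j [ -9.2  -9.5 120.2  -0.   69.2 -25. ]
```

View pics/w23z.png

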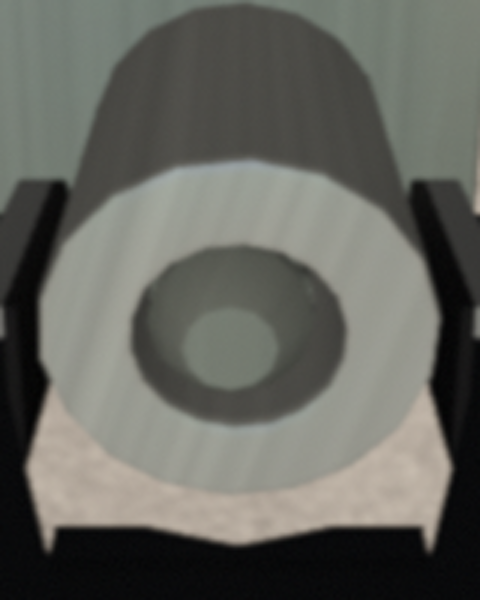

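```bash
python3 -m jog '[[0.0,0,-0.001,0,0],[0.0,0,-0.002,0,0],[0.0,0,-0.002,0,0]]'; python3 -m jog '[[0.0,0.001,-0.001,0.001,0],[0.0,0.002,-0.001,0.002,0],[0.0,0.002,-0.001,0.002,0]]'; python3 -c "
from h import *
s=st();c=cam('wrist');crop(c,'w24z',200,200,360,400,3)"
```

```text
time: 29.2
position: [486.0, -24.4, 210.6]
tcp_rot: [[-0.273, 0.962, 0.007], [0.962, 0.273, 0.001], [-0.001, 0.007, -1.0]]
wrist_force: [-1.5, 0.9, 10.6]
gripper_width: 51.1
time: 29.5
position: [485.7, -23.7, 210.3]
tcp_rot: [[-0.274, 0.962, 0.01], [0.962, 0.274, -0.003], [-0.005, 0.009, -1.0]]
wrist_force: [-2.2, -3.2, 16.4]
gripper_width: 51.0
t29.50 tcp [485.7 -23.7 210.3] yaw(toolx) 105.87 z [ 0.01  -0.003 -1.   ] F [-2.2 -3.2 16.4] w 51.0 j [-9.100e+00 -9.900e+00  1.205e+02 -1.000e-01  6.880e+01 -2.490e+01]
```

View pics/w24z.png

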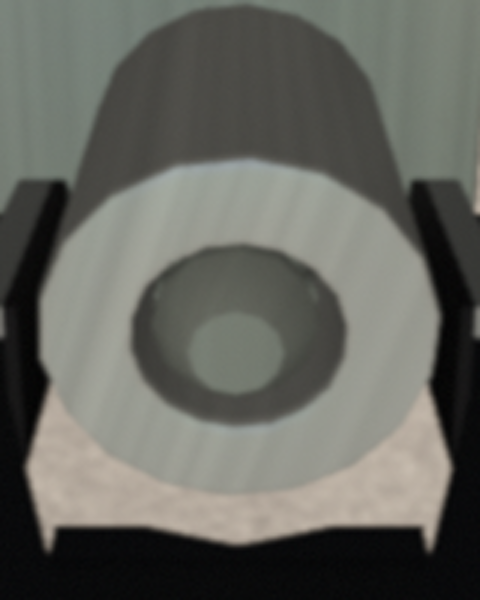

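```bash
python3 -m jog '[[0.0,-0.003,0,-0.01,0],[0.0,-0.003,0,-0.03,0],[0.0,-0.003,0,-0.05,0],[0.0,-0.003,0,-0.075,0],[0.0,-0.003,0,-0.075,0]]'; python3 -c "
from h import *
st();go(451,112,245,105.9)"
```

```text
time: 30.05
position: [484.6, -26.0, 283.0]
tcp_rot: [[-0.273, 0.962, 0.006], [0.962, 0.273, -0.001], [-0.003, 0.006, -1.0]]
wrist_force: [0.0, -0.3, -3.8]
gripper_width: 51.0
t30.05 tcp [484.6 -26.  283. ] yaw(toolx) 105.85 z [ 0.006 -0.001 -1.   ] F [ 0.  -0.3 -3.8] w 51.0 j [ -9.4 -13.8 116.5   0.   76.9 -25.3]
shift mm [142.    5.2  37.6] turn 89.9 alt -90.1 rows>=10.5
```

```bash
python3 -m jog '[[0.0,0.02,0.001,0,8],[0.0,0.04,0.001,0,16],[0.0,0.06,0.002,0,24],[0.0,0.08,0.003,0.005,32],[0.0,0.1,0.003,0.01,40],[0.0,0.12,0.004,0.02,48],[0.0,0.14,0.005,0.03,56],[0.0,0.142,0.005,0.036,64]]';python3 -m jog '[[0.0,0,0,0,8],[0.0,0,0,0,16],[0.0,0,0,0,24],[0.0,0,0,0,26],[0.0,0,0,0,26]]'; python3 -c "
from h import *
c=cam('wrist','w25');st()
print([proj(c,[487,-26,z]) for z in (100,170)])"
```

```text
time: 30.85
position: [447.3, 113.7, 240.4]
tcp_rot: [[0.747, 0.665, -0.005], [0.665, -0.747, 0.0], [-0.003, -0.003, -1.0]]
wrist_force: [-0.7, -0.1, -3.1]
gripper_width: 51.1
time: 31.35
position: [448.3, 112.1, 241.5]
tcp_rot: [[0.962, 0.273, -0.003], [0.273, -0.962, -0.0], [-0.003, -0.0, -1.0]]
wrist_force: [-0.4, -0.3, -3.7]
gripper_width: 50.9
t31.40 tcp [448.4 112.2 241.8] yaw(toolx) 15.91 z [-0.003 -0.    -1.   ] F [ 0.4  0.6 -4.1] w 50.8 j [  7.4 -14.8 121.4  -0.   73.5  81.5]
[(np.float64(495.1114717026561), np.float64(225.36587899984235)), (np.float64(586.7303507462389), np.float64(276.3084844610962))]
```

View pics/w25.png

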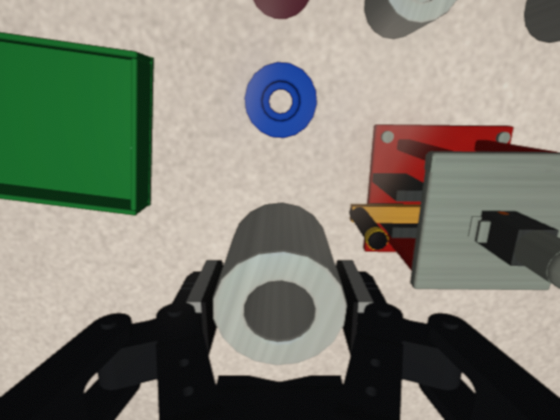

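```bash
python3 -c "
from h import *
c=cam('wrist');crop(c,'w25z',450,195,560,285,7);st()
a=np.radians(15.9);ex=np.array([np.cos(a),np.sin(a)]);ey=np.array([-np.sin(a),np.cos(a)]);P=np.array([487,-26])
f=lambda X:((np.array(proj(c,X))-[450,195])*7).round(0)
for y in (10.7,13,16):
  for z in (100,105,110,134): print(y,z,[f([*(P+i*7*ex+y*ey),z]) for i in (1,-1)])
"
```

```text
t31.45 tcp [448.5 112.2 242.1] yaw(toolx) 15.90 z [-0.002 -0.    -1.   ] F [ 0.1  1.  -2.9] w 50.9 j [  7.4 -14.8 121.4   0.   73.6  81.5]
10.7 100 [array([213., 144.]), array([187., 283.])]
10.7 105 [array([244., 161.]), array([217., 303.])]
10.7 110 [array([276., 178.]), array([248., 323.])]
10.7 134 [array([453., 275.]), array([418., 436.])]
13 100 [array([188., 144.]), array([163., 283.])]
13 105 [array([218., 161.]), array([192., 303.])]
13 110 [array([250., 178.]), array([223., 323.])]
13 134 [array([424., 275.]), array([390., 436.])]
16 100 [array([156., 144.]), array([131., 283.])]
16 105 [array([186., 161.]), array([160., 303.])]
16 110 [array([217., 178.]), array([190., 323.])]
16 134 [array([387., 275.]), array([353., 436.])]
```

View pics/w25z.png

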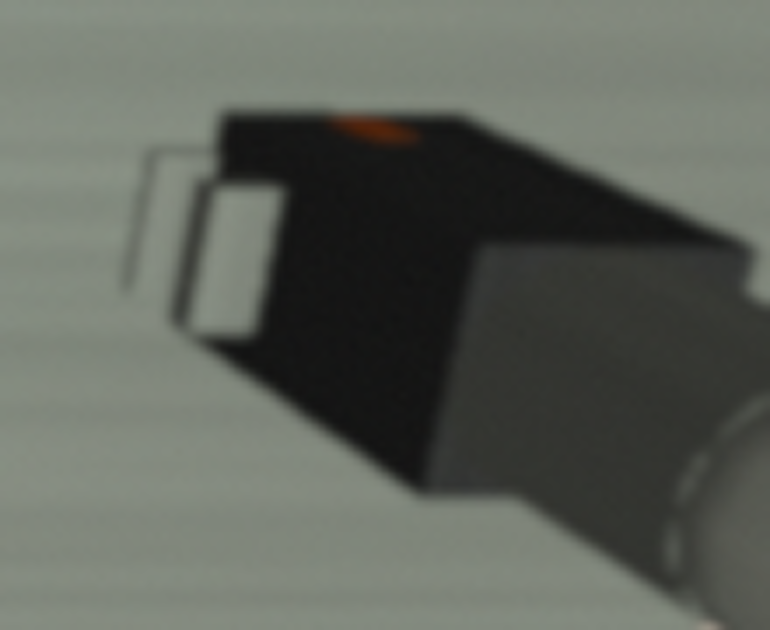

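```bash
python3 -c "
from h import *
st();go(484.8,-26.6,285,105.9)"
```

```text
t31.45 tcp [448.5 112.2 242.1] yaw(toolx) 15.90 z [-0.002 -0.    -1.   ] F [ 0.1  1.  -2.9] w 50.9 j [  7.4 -14.8 121.4   0.   73.6  81.5]
shift mm [ -3.2 143.4 -42.9] turn 0.0 alt -180.0 rows>=3.0
```

```bash
python3 -m jog '[[0.0,0,0,-0.04,0],[0.0,-0.001,0.04,-0.043,0],[0.0,-0.002,0.085,-0.043,0],[0.0,-0.003,0.12,-0.043,0],[0.0,-0.003,0.143,-0.043,0],[0.0,-0.003,0.143,-0.043,0],[0.0,-0.003,0.143,-0.043,0],[0.0,-0.003,0.143,-0.043,0]]'; python3 -c "
from h import *
st();go(484.8,-26.6,225,105.9)"
```

```text
time: 32.25
position: [485.0, -25.4, 286.0]
tcp_rot: [[0.962, 0.274, -0.001], [0.274, -0.962, 0.0], [-0.001, -0.001, -1.0]]
wrist_force: [0.1, 0.0, -3.9]
gripper_width: 50.7
t32.25 tcp [485.  -25.4 286. ] yaw(toolx) 15.91 z [-0.001  0.    -1.   ] F [ 0.1  0.  -3.9] w 50.7 j [ -9.3 -13.6 116.1   0.   77.6  64.7]
shift mm [-0.5  1.1 61. ] turn 0.0 alt -180.0 rows>=1.2
```

```bash
python3 -m jog '[[0.0,-0.001,0.001,0.015,0],[0.0,-0.001,0.001,0.03,0],[0.0,-0.001,0.001,0.045,0],[0.0,-0.001,0.001,0.06,0],[0.0,-0.001,0.001,0.068,0],[0.0,-0.001,0.001,0.068,0],[0.0,-0.001,0.001,0.068,0]]'; python3 -c "
from h import *
s=st();print(s['ft_torque']);c=cam('wrist');crop(c,'w26z',200,200,360,400,3)"
```

```text
time: 32.95
position: [484.6, -27.4, 218.3]
tcp_rot: [[0.962, 0.273, -0.001], [0.273, -0.962, -0.0], [-0.001, -0.0, -1.0]]
wrist_force: [-0.7, 0.5, -3.4]
gripper_width: 51.1
t32.95 tcp [484.6 -27.4 218.3] yaw(toolx) 15.87 z [-0.001 -0.    -1.   ] F [-0.7  0.5 -3.4] w 51.1 j [ -9.6 -10.2 120.   -0.   70.3  64.6]
[0.04464268 0.00643815 0.01877637]
```

View pics/w26z.png

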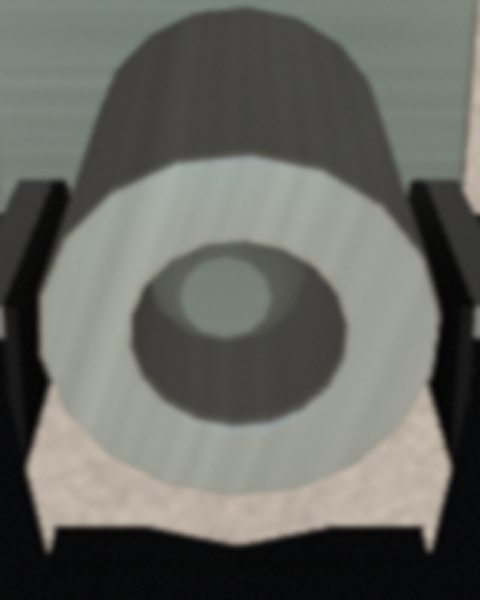

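```bash
python3 -m jog '[[0.0,0,-0.002,0.002,0],[0.0,0,-0.002,0.004,0],[0.0,0,-0.002,0.004,0],[0.0,0,-0.002,0.004,0]]'; python3 -c "
from h import *
s=manip.get_state();print(s['ft_torque'],s['wrist_force'])";  python3 -m jog '[[0.0,0,0,0.002,0],[0.0,0,0,0.004,0],[0.0,0,0,0.006,0],[0.0,0,0,0.007,0],[0.0,0,0,0.007,0]]'; python3 -c "
from h import *
s=manip.get_state();print(s['ft_torque'],s['wrist_force'])
c=cam('wrist');crop(c,'w27z',200,200,360,400,3)"
```

```text
time: 33.4
position: [484.1, -25.4, 214.5]
tcp_rot: [[0.962, 0.273, 0.0], [0.273, -0.962, -0.0], [0.0, 0.0, -1.0]]
wrist_force: [0.3, 0.3, -2.5]
gripper_width: 50.9
[-0.05343041  0.02009434  0.01100684] [ 0.33270211  0.25604042 -2.5065341 ]
time: 33.9
position: [485.5, -25.4, 212.5]
tcp_rot: [[0.962, 0.273, 0.002], [0.273, -0.962, 0.0], [0.002, 0.0, -1.0]]
wrist_force: [-9.7, 1.9, 19.2]
gripper_width: 50.9
[0.65022892 1.83609582 0.10633937] [-9.73381188  1.88939408 19.20586554]
```

View pics/w27z.png

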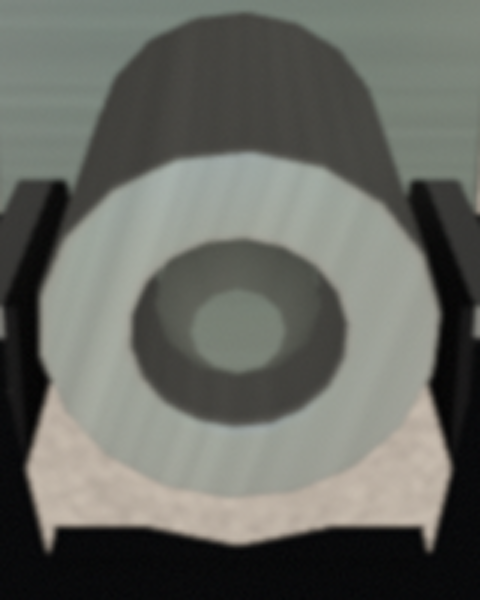

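```bash
python3 -c "
from h import *
t=cam('top','t30')
for n,cs in (('green',((56,240),(218,221),(229,315),(64,335))),('red',((584,252),(749,275),(741,372),(571,348)))):
    k=[onz(t,u/2.2+110,v/2.2+110,36)[:2] for u,v in cs]
    print(n,np.mean(k,0).round(1),[np.linalg.norm(k[i]-k[i-1]).round(0) for i in range(4)],'long axis ang',np.degrees(np.arctan2(*(k[0]-k[1])[::-1])).round(1),'short',np.degrees(np.arctan2(*(k[1]-k[2])[::-1])).round(1),np.array(k).round(0).tolist())
st()
"
python3 -m jog '[[0.0,0,0,-0.02,0],[0.0,0,0,-0.05,0],[0.0,0,0,-0.085,0],[0.0,0,0,-0.085,0]]'; python3 -c "
from h import *
st();go(442,337,280,100)"
```

```text
green [445.4 338.9] [np.float64(127.0), np.float64(218.0), np.float64(126.0), np.float64(219.0)] long axis ang 97.9 short 9.5 [[493.0, 457.0], [523.0, 241.0], [398.0, 220.0], [367.0, 437.0]]
red [ 415.9 -346.8] [np.float64(127.0), np.float64(218.0), np.float64(127.0), np.float64(221.0)] long axis ang 83.2 short -6.6 [[492.0, -247.0], [466.0, -463.0], [340.0, -448.0], [366.0, -229.0]]
t34.00 tcp [485.5 -25.4 212.5] yaw(toolx) 15.87 z [ 0.003  0.    -1.   ] F [-7.6  1.7 19.4] w 50.8 j [ -9.3  -9.8 120.2   0.   69.4  64.8]
time: 34.4
position: [486.4, -25.8, 298.5]
tcp_rot: [[0.962, 0.273, 0.011], [0.273, -0.962, -0.002], [0.01, 0.005, -1.0]]
wrist_force: [1.1, -0.4, -1.9]
gripper_width: 50.6
t34.40 tcp [486.4 -25.8 298.5] yaw(toolx) 15.86 z [ 0.011 -0.002 -1.   ] F [ 1.1 -0.4 -1.9] w 50.6 j [ -9.4 -14.2 115.4  -0.   78.2  64.8]
shift mm [  56.2 -361.2   17.3] turn 5.9 alt -174.1 rows>=7.3
```

View pics/t30.png

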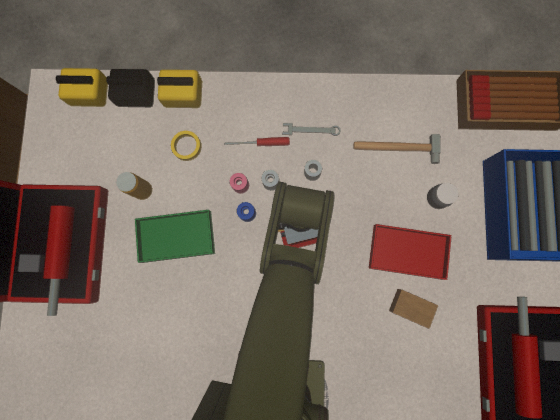

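```bash
python3 -c "
from h import *
go(436,388,280,98.5)"; python3 -m jog '[[0.0,0.009,-0.047,0,1],[0.0,0.018,-0.094,0,2],[0.0,0.027,-0.141,0,3],[0.0,0.036,-0.188,0,4],[0.0,0.045,-0.235,0,5],[0.0,0.053,-0.282,0,6],[0.0,0.06,-0.329,0,7],[0.0,0.064,-0.376,0,7]]'; python3 -c "
from h import *
st();go(436,388,150,98.5)"
```

```text
shift mm [  64.4 -411.9   17.2] turn 7.4 alt -172.6 rows>=8.3
time: 35.2
position: [442.1, 355.6, 290.8]
tcp_rot: [[0.988, 0.154, -0.001], [0.154, -0.988, -0.001], [-0.001, 0.001, -1.0]]
wrist_force: [1.4, -1.6, -2.8]
gripper_width: 50.5
t35.20 tcp [442.1 355.6 290.8] yaw(toolx) 8.85 z [-0.001 -0.001 -1.   ] F [ 1.4 -1.6 -2.8] w 50.5 j [ 33.4  -2.8 106.   -0.   76.9 114.5]
shift mm [ -0.9 -33.1 140.7] turn 0.4 alt -179.6 rows>=2.9
```

```bash
python3 -m jog '[[0.0,-0.001,-0.02,0.03,0],[0.0,-0.001,-0.033,0.07,0],[0.0,-0.001,-0.033,0.11,0],[0.0,-0.001,-0.033,0.14,0],[0.0,-0.001,-0.033,0.14,0],[0.0,-0.001,-0.033,0.14,0]]'; python3 -c "
from h import *
st();go(436,388,108,98.5);cam('wrist','w30');cam('side','s30')"
```

```text
time: 35.8
position: [436.5, 385.9, 151.5]
tcp_rot: [[0.988, 0.154, -0.002], [0.154, -0.988, -0.001], [-0.002, 0.001, -1.0]]
wrist_force: [0.3, -0.1, -1.1]
gripper_width: 51.0
t35.80 tcp [436.5 385.9 151.5] yaw(toolx) 8.85 z [-0.002 -0.001 -1.   ] F [ 0.3 -0.1 -1.1] w 51.0 j [ 36.2   6.9 110.3   0.   62.9 117.3]
shift mm [-0.1 -2.2 43.5] turn 0.4 alt -179.6 rows>=0.9
```

View pics/w30.png

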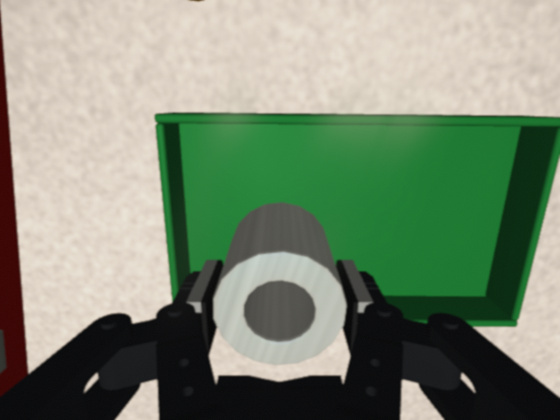

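```bash
python3 -m jog '[[0.0,0,0,0.015,0],[0.0,0,0,0.028,0],[0.0,0,0,0.036,0],[0.0,0,0,0.041,0],[0.0,0,0,0.041,0],[0.0,0,0,0.041,0]]'; python3 -c "
from h import *
st()"
```

```text
time: 36.5
position: [436.9, 386.3, 111.4]
tcp_rot: [[0.988, 0.154, 0.0], [0.154, -0.988, 0.0], [0.0, -0.0, -1.0]]
wrist_force: [-0.2, -0.2, -2.4]
gripper_width: 51.1
t36.50 tcp [436.9 386.3 111.4] yaw(toolx) 8.85 z [ 0.  0. -1.] F [-0.2 -0.2 -2.4] w 51.1 j [ 36.2  10.  111.2   0.   58.7 117.4]
```

```bash
python3 -m jog '[[0.0,0,0,0.002,0],[0.0,0,0,0.003,0],[0.0,0,0,0.004,0],[0.0,0,0,0.004,0]]'; python3 -m jog '[[0.0,0,0,0.001,0],[0.0,0,0,0.001,0]]'
```

```text
time: 36.9
position: [437.2, 386.4, 108.1]
tcp_rot: [[0.988, 0.154, 0.001], [0.154, -0.988, 0.0], [0.001, -0.0, -1.0]]
wrist_force: [-0.3, -0.3, -0.0]
gripper_width: 51.0
time: 37.1
position: [437.6, 386.5, 107.8]
tcp_rot: [[0.988, 0.154, 0.001], [0.154, -0.988, 0.001], [0.001, -0.0, -1.0]]
wrist_force: [0.0, -2.2, 5.2]
gripper_width: 51.2
```

```bash
python3 -m jog '[[0.064,0,0,-0.001,0],[0.064,0,0,-0.001,0],[0.064,0,0,-0.001,0],[0.064,0,0,-0.02,0],[0.064,0,0,-0.06,0],[0.064,0,0,-0.1,0],[0.085,0,0,-0.15,0],[0.085,0,0,-0.18,0]]'; python3 -c "
from h import *
st();cam('wrist','w31');t=cam('top','t31');go(619,63,260,0)"
```

```text
time: 37.9
position: [437.5, 386.8, 290.8]
tcp_rot: [[0.988, 0.154, 0.004], [0.154, -0.988, 0.003], [0.005, -0.003, -1.0]]
wrist_force: [0.0, -0.4, -0.7]
gripper_width: 85.0
t37.90 tcp [437.5 386.8 290.8] yaw(toolx) 8.86 z [ 0.004  0.003 -1.   ] F [ 0.  -0.4 -0.7] w 85.0 j [ 36.2  -0.8 104.1   0.   76.4 117.4]
shift mm [127.8 348.8  32.8] turn -81.1 alt 98.9 rows>=9.4
```

View pics/w31.png

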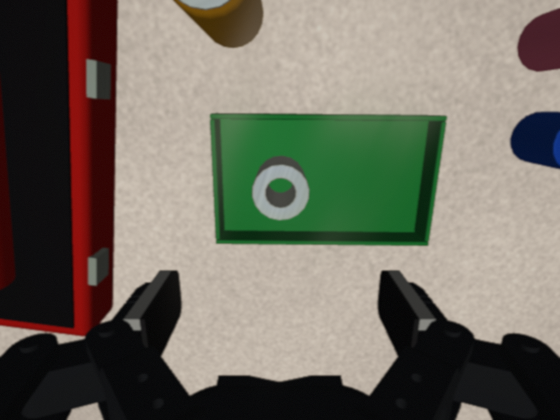

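View pics/t31.png

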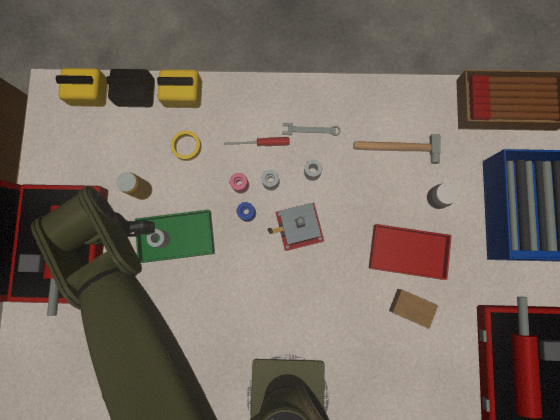

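```bash
python3 -c "
from h import *
go(600,63,270,15.9)"; python3 -m jog '[[0.085,0.016,0.042,0,-8],[0.085,0.032,0.084,0,-16],[0.085,0.048,0.126,0,-24],[0.085,0.064,0.168,0,-32],[0.085,0.080,0.21,0,-40],[0.085,0.096,0.252,0,-48],[0.085,0.11,0.294,0.01,-56],[0.085,0.11,0.33,0.02,-64]]'; python3 -c "
from h import *
go(610,63,270,15.9)"
```

```text
shift mm [109.1 345.8  22.7] turn 83.0 alt -97.0 rows>=9.7
time: 38.8
position: [597.4, 75.0, 265.0]
tcp_rot: [[0.29, 0.957, -0.0], [0.957, -0.29, -0.0], [-0.0, -0.0, -1.0]]
wrist_force: [-0.3, -0.4, -0.2]
gripper_width: 84.9
shift mm [-7.8 15.6 -5. ] turn -32.8 alt 147.2 rows>=3.8
```

```bash
python3 -m jog '[[0.085,-0.008,0.013,0,-8],[0.085,-0.008,0.013,0,-16],[0.085,-0.008,0.013,0,-24],[0.085,-0.008,0.013,0,-32],[0.085,-0.008,0.013,0,-33],[0.085,-0.008,0.013,0,-33]]'; python3 -c "
from h import *
import pickle
c=cam('wrist','w32');st();pickle.dump(c,open('c32.pkl','wb'))"
```

```text
time: 39.4
position: [606.0, 65.6, 265.3]
tcp_rot: [[-0.271, 0.963, -0.002], [0.963, 0.271, 0.0], [0.0, -0.002, -1.0]]
wrist_force: [-0.4, -0.0, 0.4]
gripper_width: 85.2
t39.45 tcp [606.1  65.7 265.5] yaw(toolx) 105.73 z [-0.001  0.    -1.   ] F [-0.2  0.   1.2] w 85.3 j [  1.1   3.6 102.    0.   74.4 -14.6]
```

View pics/w32.png

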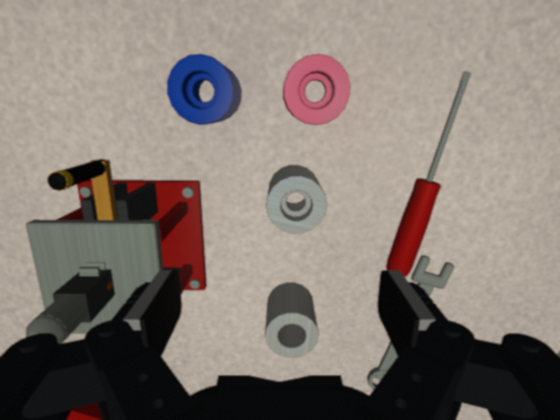

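```bash
python3 - <<'E'
from h import *
import pickle
c=pickle.load(open('c32.pkl','rb'));crop(c,'w32z',255,155,345,245,6)
i=cv2.imread("pics/t31.png")[163:195,254:286]; cv2.imwrite("pics/t31s.png",cv2.resize(i,None,fx=14,fy=14,interpolation=cv2.INTER_CUBIC))
E
```

```text
(no output)
```

View pics/w32z.png

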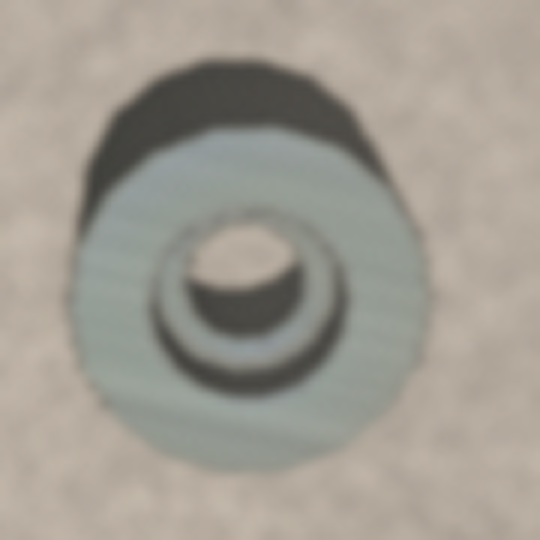

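View pics/t31s.png

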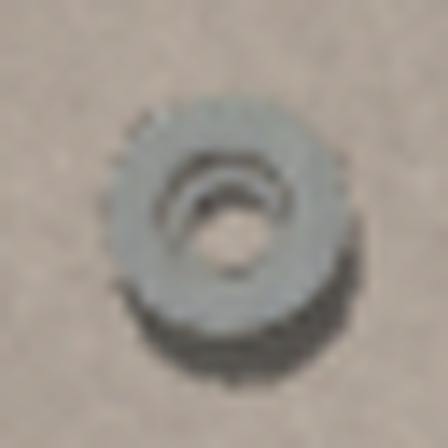

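```bash
python3 - <<'E'
from h import *
import pickle
c=pickle.load(open('c32.pkl','rb'));t=cam('top')
a=(296.3,204.6);b=(269.8,177.7)
print(tri(c,a,t,b),onz(c,*a,60),onz(t,*b,60))
p=onz(c,*a,60);st();go(p[0]-.4,p[1],150,15.9)
E
```

```text
(array([621.23627981,  63.59935992,  56.09746799]), np.float64(1.1969215808459468)) [621.31846769  64.43832259  60.        ] [619.79776349  63.49649379  60.        ]
t39.50 tcp [606.2  65.7 265.8] yaw(toolx) 105.76 z [-0.001  0.    -1.   ] F [-0.2 -0.3  0.1] w 85.1 j [  1.1   3.6 102.    0.   74.4 -14.6]
shift mm [ -5.2  13.9 115.8] turn -0.1 alt 179.9 rows>=2.3
```

```bash
python3 -m jog '[[0.085,-0.003,0.007,0.03,0],[0.085,-0.005,0.014,0.07,0],[0.085,-0.005,0.014,0.11,0],[0.085,-0.005,0.014,0.14,0],[0.085,-0.005,0.014,0.16,0],[0.085,-0.005,0.014,0.168,0],[0.085,-0.005,0.014,0.168,0]]';python3 -c "
from h import *
st();c=cam('wrist','w33');print(proj(c,[621,64,60]))"; python3 -m jog '[[0.0,0,0,0,0],[0.0,0,0,0,0],[0.0,0,0,0,0],[0.0,0,0,0,0],[0.0,0,0,0,0],[0.0,0,0,0,0]]'; python3 -c "
from h import *
s=st();c=cam('wrist');crop(c,'w34z',200,200,360,400,3)"
```

```text
time: 40.2
position: [620.5, 64.7, 97.1]
tcp_rot: [[-0.273, 0.962, -0.003], [0.962, 0.273, -0.0], [0.001, -0.002, -1.0]]
wrist_force: [0.6, -0.4, 0.5]
gripper_width: 84.6
t40.20 tcp [620.5  64.7  97.1] yaw(toolx) 105.82 z [-0.003 -0.    -1.   ] F [ 0.6 -0.4  0.5] w 84.6 j [  1.   15.8 106.    0.   58.4 -14.8]
(np.float64(279.99059511536774), np.float64(319.47275324571456))
time: 40.85
position: [622.5, 64.6, 100.6]
tcp_rot: [[-0.273, 0.962, 0.003], [0.962, 0.273, 0.0], [-0.001, 0.003, -1.0]]
wrist_force: [-0.7, -0.8, 6.3]
gripper_width: 49.9
t40.85 tcp [622.5  64.6 100.6] yaw(toolx) 105.85 z [ 0.003  0.    -1.   ] F [-0.7 -0.8  6.3] w 49.9 j [  1.   15.6 105.8  -0.   58.4 -14.8]
```

View pics/w34z.png

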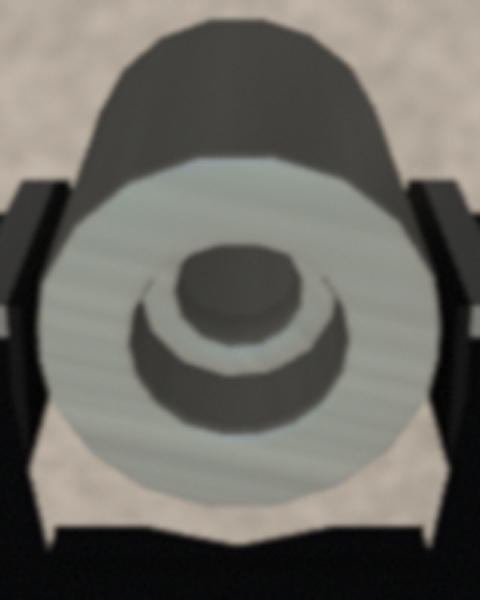

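```bash
python3 -m jog '[[0.0,0,0,-0.04,0],[0.0,0,0,-0.09,0],[0.0,0,0,-0.14,0],[0.0,0,0,-0.185,0],[0.0,0,0,-0.2,0],[0.0,0,0,-0.2,0]]'; python3 -c "
from h import *
st();go(486,-26.2,290,15.9)"
```

```text
time: 41.5
position: [622.1, 64.7, 301.1]
tcp_rot: [[-0.273, 0.962, 0.005], [0.962, 0.273, 0.0], [-0.001, 0.005, -1.0]]
wrist_force: [0.3, -0.7, -3.4]
gripper_width: 50.4
t41.50 tcp [622.1  64.7 301.1] yaw(toolx) 105.85 z [ 0.005  0.    -1.   ] F [ 0.3 -0.7 -3.4] w 50.4 j [  1.    4.   98.1   0.   77.5 -14.8]
shift mm [ -50.2 -155.8   10.4] turn -0.0 alt 180.0 rows>=3.3
```

```bash
python3 -m jog '[[0.0,-0.014,-0.043,0,0],[0.0,-0.028,-0.086,0,0],[0.0,-0.041,-0.125,0,0],[0.0,-0.05,-0.15,0,0],[0.0,-0.05,-0.156,0,0],[0.0,-0.05,-0.156,0,0],[0.0,-0.05,-0.156,0.01,0],[0.0,-0.05,-0.156,0.01,0]]'; python3 -c "
from h import *
st();go(486,-26.2,290,15.9);c=cam('wrist','w35')"
```

```text
time: 42.3
position: [484.5, -25.5, 285.5]
tcp_rot: [[-0.274, 0.962, -0.004], [0.962, 0.274, 0.001], [0.002, -0.004, -1.0]]
wrist_force: [-0.4, 0.2, -3.8]
gripper_width: 49.8
t42.30 tcp [484.5 -25.5 285.5] yaw(toolx) 105.90 z [-0.004  0.001 -1.   ] F [-0.4  0.2 -3.8] w 49.8 j [ -9.4 -13.6 116.1   0.   77.7 -25.3]
shift mm [-1.1  1.2 -4.5] turn 0.0 alt -180.0 rows>=0.1
```

```bash
python3 -m jog '[[0.0,-0.001,0.001,0.01,0],[0.0,-0.001,0.001,0.02,0],[0.0,-0.001,0.001,0.03,0],[0.0,-0.001,0.001,0.036,0],[0.0,-0.001,0.001,0.036,0]]'; python3 -m jog '[[0.0,0,0,0.006,0],[0.0,0,0,0.012,0],[0.0,0,0,0.016,0],[0.0,0,0,0.018,0],[0.0,0,0,0.018,0]]'; python3 -m jog '[[0.0,0,0,0.002,0],[0.0,0,0,0.004,0],[0.0,0,0,0.005,0],[0.0,0,0,0.005,0]]'; python3 -c "
from h import *
s=st();c=cam('wrist');crop(c,'w36z',200,200,360,400,3)"
```

```text
time: 42.85
position: [485.4, -26.6, 250.6]
tcp_rot: [[-0.273, 0.962, -0.003], [0.962, 0.273, 0.001], [0.001, -0.003, -1.0]]
wrist_force: [-0.6, 0.4, -1.9]
gripper_width: 50.1
time: 43.35
position: [485.9, -26.8, 234.0]
tcp_rot: [[-0.273, 0.962, -0.001], [0.962, 0.273, 0.0], [0.0, -0.001, -1.0]]
wrist_force: [0.1, -0.2, -1.8]
gripper_width: 50.1
time: 43.75
position: [486.0, -26.8, 229.2]
tcp_rot: [[-0.273, 0.962, -0.0], [0.962, 0.273, 0.0], [0.0, -0.0, -1.0]]
wrist_force: [0.0, 0.7, -3.2]
gripper_width: 50.3
t43.75 tcp [486.  -26.8 229.2] yaw(toolx) 105.85 z [-0.  0. -1.] F [ 0.   0.7 -3.2] w 50.3 j [ -9.5 -10.7 119.3   0.   71.4 -25.3]
```

View pics/w36z.png

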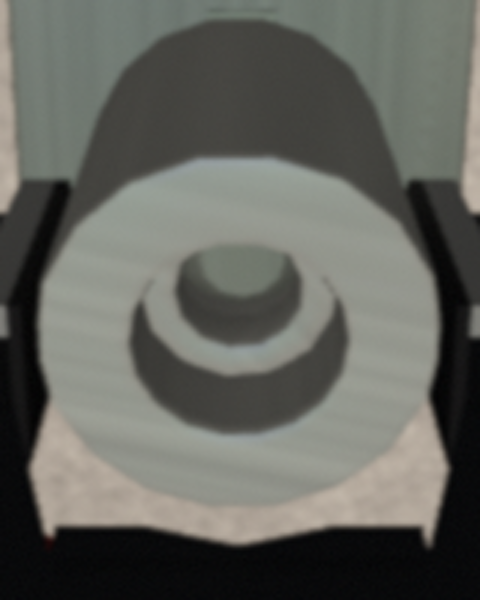

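Continuing down in small steps until it stops.

```bash
python3 -m jog '[[0.0,0,0,0.001,0],[0.0,0,0,0.002,0],[0.0,0,0,0.003,0],[0.0,0,0,0.003,0]]'; python3 -m jog '[[0.0,0,0,0.001,0],[0.0,0,0,0.002,0],[0.0,0,0,0.003,0],[0.0,0,0,0.003,0]]'; python3 -m jog '[[0.0,0,0,0.001,0],[0.0,0,0,0.002,0],[0.0,0,0,0.003,0],[0.0,0,0,0.003,0]]'; python3 -c "
from h import *
s=st();c=cam('wrist');crop(c,'w37z',200,200,360,400,3);d=cam('side');crop(d,'s37z',255,160,325,230,8)"
```

```text
time: 44.2
position: [486.5, -26.6, 227.7]
tcp_rot: [[-0.273, 0.962, 0.001], [0.962, 0.273, 0.0], [0.0, 0.001, -1.0]]
wrist_force: [-2.0, 2.2, 4.4]
gripper_width: 50.0
time: 44.6
position: [486.8, -26.6, 227.0]
tcp_rot: [[-0.273, 0.962, 0.002], [0.962, 0.273, 0.0], [-0.0, 0.002, -1.0]]
wrist_force: [-8.2, 2.6, 15.9]
gripper_width: 50.1
time: 45.0
position: [487.0, -26.6, 226.5]
tcp_rot: [[-0.274, 0.962, 0.002], [0.962, 0.274, 0.0], [-0.0, 0.002, -1.0]]
wrist_force: [-15.4, 3.9, 26.9]
gripper_width: 50.2
t45.00 tcp [487.  -26.6 226.5] yaw(toolx) 105.88 z [ 0.002  0.    -1.   ] F [-15.4   3.9  26.9] w 50.2 j [ -9.4 -10.4 119.3   0.   71.  -25.3]
```

View pics/w37z.png

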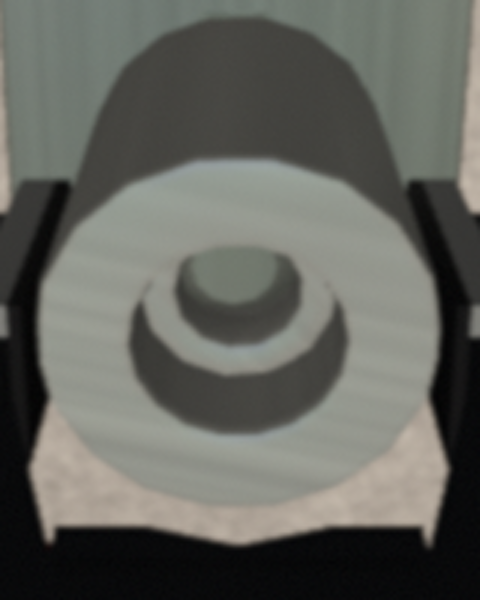

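View pics/s37z.png

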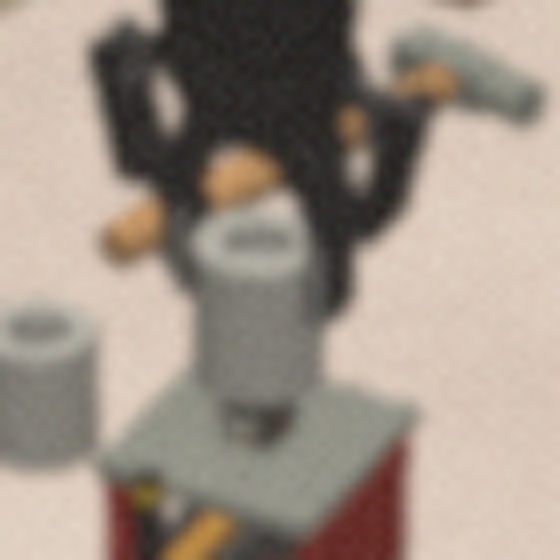

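```bash
python3 -m jog '[[0.0,0,0,-0.02,0],[0.0,0,0,-0.045,0],[0.0,0,0,-0.07,0],[0.0,0,0,-0.07,0]]'; python3 -c "
from h import *
st();go(421,-303,280,-6.6)"
```

```text
time: 45.5
position: [487.7, -27.2, 294.1]
tcp_rot: [[-0.273, 0.962, 0.008], [0.962, 0.273, -0.002], [-0.004, 0.007, -1.0]]
wrist_force: [0.8, 0.7, -2.5]
gripper_width: 49.9
t45.50 tcp [487.7 -27.2 294.1] yaw(toolx) 105.85 z [ 0.008 -0.002 -1.   ] F [ 0.8  0.7 -2.5] w 49.9 j [ -9.5 -13.8 115.5  -0.   77.9 -25.3]
shift mm [-247.1 -139.6   14. ] turn 22.5 alt -157.5 rows>=5.7
```

```bash
python3 -m jog '[[0.0,-0.04,-0.022,0,4],[0.0,-0.08,-0.045,0,8],[0.0,-0.12,-0.067,0,12],[0.0,-0.16,-0.09,0,16],[0.0,-0.2,-0.113,0,20],[0.0,-0.235,-0.133,0,22.5],[0.0,-0.247,-0.139,0,22.5],[0.0,-0.247,-0.139,0,22.5]]'; python3 -m jog '[[0.0,0,0,0.04,0],[0.0,0,0,0.08,0],[0.0,0,0,0.12,0],[0.0,0,0,0.14,0],[0.0,0,0,0.14,0]]'; python3 -c "
from h import *
st();cam('wrist','w38');go(421,-303,107,-6.6)"
```

```text
time: 46.3
position: [418.9, -303.6, 288.4]
tcp_rot: [[0.118, 0.993, -0.002], [0.993, -0.118, 0.002], [0.001, -0.002, -1.0]]
wrist_force: [0.2, 0.6, -3.2]
gripper_width: 50.5
time: 46.8
position: [417.8, -298.9, 145.2]
tcp_rot: [[0.114, 0.993, -0.007], [0.993, -0.114, 0.007], [0.006, -0.008, -1.0]]
wrist_force: [-0.4, 0.8, -3.0]
gripper_width: 50.0
t46.80 tcp [ 417.8 -298.9  145.2] yaw(toolx) 83.47 z [-0.007  0.007 -1.   ] F [-0.4  0.8 -3. ] w 50.0 j [-41.6  -0.9 119.1   0.   62.3 -35.1]
shift mm [-2.7  2.3 41. ] turn 0.1 alt -179.9 rows>=0.8
```

View pics/w38.png

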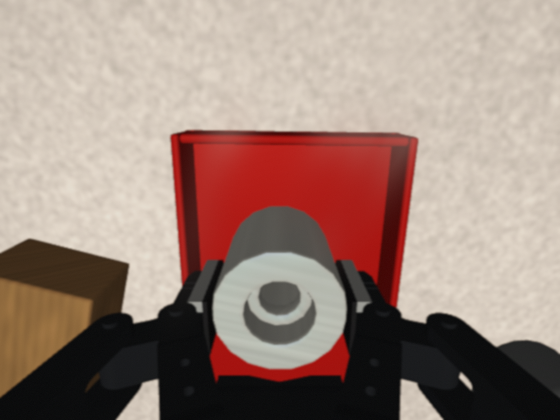

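```bash
python3 -m jog '[[0.0,-0.003,0.004,0,0],[0.0,-0.003,0.006,0.015,0],[0.0,-0.003,0.006,0.028,0],[0.0,-0.003,0.006,0.035,0],[0.0,-0.003,0.006,0.038,0],[0.0,-0.003,0.006,0.038,0]]'; python3 -m jog '[[0.0,0,0,0.001,0],[0.0,0,0,0.002,0],[0.0,0,0,0.002,0]]'; python3 -c "
from h import *
st();c=cam('wrist','w39')"
```

```text
time: 47.45
position: [425.0, -305.7, 111.5]
tcp_rot: [[0.116, 0.993, -0.001], [0.993, -0.116, 0.001], [0.001, -0.001, -1.0]]
wrist_force: [-0.4, -0.1, -2.3]
gripper_width: 50.4
time: 47.75
position: [425.5, -306.2, 110.7]
tcp_rot: [[0.116, 0.993, 0.0], [0.993, -0.116, -0.0], [-0.0, 0.0, -1.0]]
wrist_force: [0.7, 0.1, -2.8]
gripper_width: 50.1
t47.75 tcp [ 425.5 -306.2  110.7] yaw(toolx) 83.35 z [ 0. -0. -1.] F [ 0.7  0.1 -2.8] w 50.1 j [-41.6   3.1 119.    0.   57.9 -35. ]
```

View pics/w39.png

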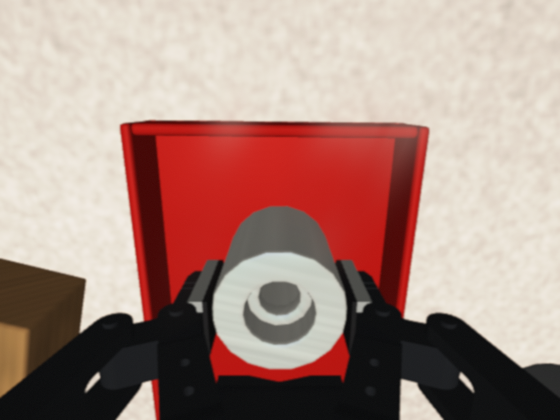

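```bash
python3 -m jog '[[0.0,0,-0.001,0.002,0],[0.0,0,-0.001,0.004,0],[0.0,0,-0.001,0.005,0],[0.0,0,-0.001,0.005,0]]'; python3 -m jog '[[0.0,0,0,0.001,0],[0.0,0,0,0.001,0]]'
```

```text
time: 48.2
position: [424.4, -305.9, 105.7]
tcp_rot: [[0.116, 0.993, -0.0], [0.993, -0.116, 0.0], [0.0, -0.0, -1.0]]
wrist_force: [-1.2, 1.6, 0.9]
gripper_width: 50.0
time: 48.4
position: [424.5, -306.0, 105.7]
tcp_rot: [[0.116, 0.993, -0.001], [0.993, -0.116, 0.001], [0.0, -0.001, -1.0]]
wrist_force: [-4.9, 2.9, 7.3]
gripper_width: 50.0
```

```bash
python3 -m jog '[[0.064,0,0,-0.001,0],[0.064,0,0,-0.001,0],[0.064,0,0,-0.001,0],[0.064,0,0,-0.02,0],[0.064,0,0,-0.06,0],[0.064,0,0,-0.1,0],[0.085,0,0,-0.15,0],[0.085,0,0,-0.17,0]]'; python3 -c "
from h import *
st();cam('wrist','w40');t=cam('top','t40');go(640,-62,265,15.9)"
```

```text
time: 49.2
position: [425.9, -307.1, 280.3]
tcp_rot: [[0.116, 0.993, 0.007], [0.993, -0.116, -0.006], [-0.005, 0.007, -1.0]]
wrist_force: [0.9, -0.2, -0.4]
gripper_width: 85.0
t49.20 tcp [ 425.9 -307.1  280.3] yaw(toolx) 83.35 z [ 0.007 -0.006 -1.   ] F [ 0.9 -0.2 -0.4] w 85.0 j [-41.7  -8.2 112.    0.   75.7 -35. ]
shift mm [268.4 184.1  14.4] turn -22.5 alt 157.5 rows>=6.5
```

View pics/t40.png

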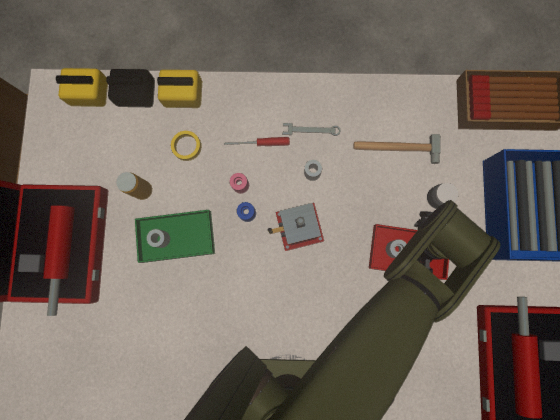

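View pics/w40.png

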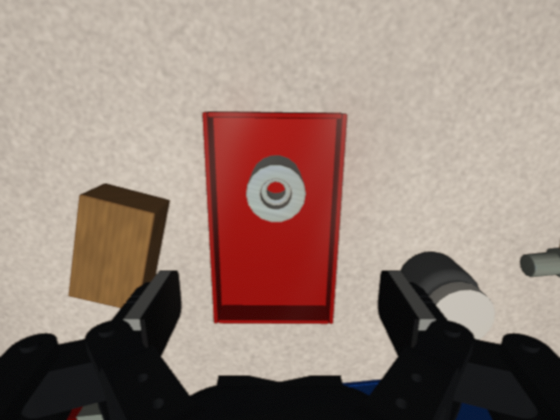

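```bash
python3 -m jog '[[0.085,0.038,0.026,0,-3],[0.085,0.076,0.052,0,-6],[0.085,0.114,0.078,0,-10],[0.085,0.152,0.105,0,-14],[0.085,0.19,0.131,0.005,-18],[0.085,0.23,0.158,0.01,-22],[0.085,0.26,0.178,0.014,-22.5],[0.085,0.268,0.184,0.014,-22.5]]'; python3 -m jog '[[0.085,0,0,0,0],[0.085,0,0,0,0],[0.085,0,0,0,0]]'; python3 -c "
from h import *
import pickle
st();c=cam('wrist','w41');pickle.dump(c,open('c41.pkl','wb'));st()"
```

```text
time: 50.1
position: [638.7, -58.0, 256.7]
tcp_rot: [[-0.277, 0.961, -0.004], [0.961, 0.277, 0.001], [0.003, -0.004, -1.0]]
wrist_force: [-0.7, -0.7, -1.0]
gripper_width: 85.0
time: 50.4
position: [637.5, -62.3, 260.1]
tcp_rot: [[-0.272, 0.962, -0.001], [0.962, 0.272, -0.0], [-0.0, -0.001, -1.0]]
wrist_force: [0.5, 0.5, -0.4]
gripper_width: 85.1
t50.40 tcp [637.5 -62.3 260.1] yaw(toolx) 105.76 z [-0.001 -0.    -1.   ] F [ 0.5  0.5 -0.4] w 85.1 j [-10.4   7.7  98.2  -0.   74.2 -26.1]
t50.45 tcp [637.6 -62.3 260.4] yaw(toolx) 105.75 z [-0. -0. -1.] F [-0.2  1.2  0.2] w 85.1 j [-10.4   7.6  98.2  -0.   74.2 -26.1]
```

View pics/w41.png

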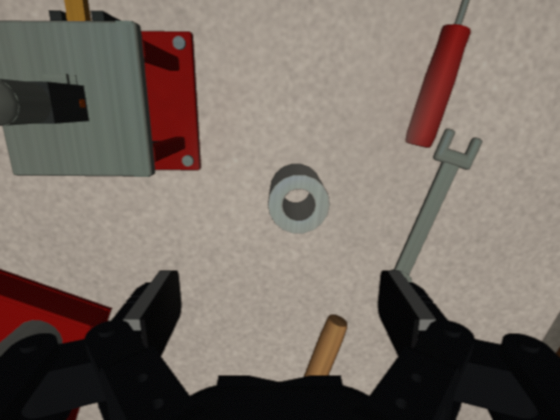

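```bash
python3 - <<'E'
from h import *
import pickle
c=pickle.load(open('c41.pkl','rb'));crop(c,'w41z',255,155,345,245,6)
i=cv2.imread("pics/t40.png")[153:185,297:329]; cv2.imwrite("pics/t40s.png",cv2.resize(i,None,fx=14,fy=14,interpolation=cv2.INTER_CUBIC))
E
```

```text
(no output)
```

View pics/w41z.png

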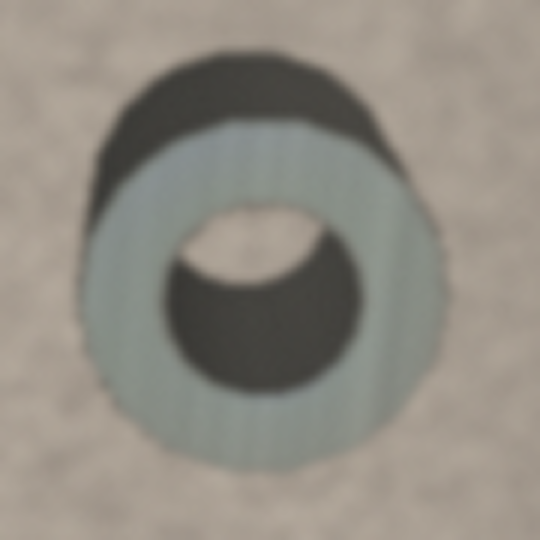

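View pics/t40s.png

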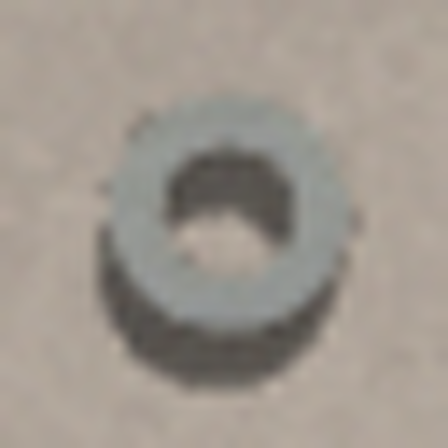

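```bash
python3 - <<'E'
from h import *
import pickle
c=pickle.load(open('c41.pkl','rb'));t=cam('top')
a=(255+263/6-.4,155+297/6-.4);b=(297+230/14-.5,153+211/14-.5)
print(a,b,tri(c,a,t,b),onz(c,*a,60),onz(t,*b,60))
p=onz(c,*a,60);st();go(p[0],p[1],98,15.9)
E
```

```text
(298.43333333333334, 204.1) (312.92857142857144, 167.57142857142858) (array([653.93075211, -62.02053012,  56.0452528 ]), np.float64(1.117024113255518)) [653.89936237 -61.27417327  60.        ] [652.44628056 -61.60410151  60.        ]
t50.50 tcp [637.7 -62.3 260.6] yaw(toolx) 105.75 z [ 0. -0. -1.] F [ 0.3 -0.1  0.4] w 85.4 j [-10.4   7.6  98.2  -0.   74.2 -26.1]
shift mm [ -3.4  15.9 162.6] turn -0.2 alt 179.8 rows>=3.3
```

```bash
python3 -m jog '[[0.085,-0.002,0.008,0.03,0],[0.085,-0.003,0.015,0.07,0],[0.085,-0.003,0.015,0.11,0],[0.085,-0.003,0.015,0.14,0],[0.085,-0.003,0.015,0.16,0],[0.085,-0.003,0.015,0.164,0],[0.085,-0.003,0.015,0.164,0]]'; python3 -m jog '[[0.0,0,0,0,0],[0.0,0,0,0,0],[0.0,0,0,0,0],[0.0,0,0,0,0],[0.0,0,0,0,0],[0.0,0,0,0,0]]'; python3 -c "
from h import *
s=st();c=cam('wrist','w42')"; python3 -m jog '[[0.0,0,0,-0.04,0],[0.0,0,0,-0.09,0],[0.0,0,0,-0.14,0],[0.0,0,0,-0.185,0],[0.0,0,0,-0.2,0],[0.0,0,0,-0.2,0]]'; python3 -c "
from h import *
st();go(486,-26.2,290,15.9)"
```

```text
time: 51.2
position: [653.1, -60.4, 96.2]
tcp_rot: [[-0.272, 0.962, -0.001], [0.962, 0.272, 0.0], [0.0, -0.001, -1.0]]
wrist_force: [-0.5, -0.0, 0.6]
gripper_width: 84.9
time: 51.8
position: [654.9, -60.2, 99.0]
tcp_rot: [[-0.273, 0.962, 0.004], [0.962, 0.273, -0.001], [-0.002, 0.003, -1.0]]
wrist_force: [-0.5, -1.5, 6.1]
gripper_width: 50.0
t51.80 tcp [654.9 -60.2  99. ] yaw(toolx) 105.86 z [ 0.004 -0.001 -1.   ] F [-0.5 -1.5  6.1] w 50.0 j [ -9.9  19.2 101.4  -0.   59.2 -25.8]
time: 52.45
position: [654.4, -59.9, 299.4]
tcp_rot: [[-0.273, 0.962, 0.005], [0.962, 0.273, -0.001], [-0.002, 0.005, -1.0]]
wrist_force: [1.0, -0.6, -3.4]
gripper_width: 50.2
t52.45 tcp [654.4 -59.9 299.4] yaw(toolx) 105.86 z [ 0.005 -0.001 -1.   ] F [ 1.  -0.6 -3.4] w 50.2 j [ -9.9   8.   94.    0.   77.7 -25.8]
shift mm [  78.4 -152.8    8.4] turn -0.0 alt 180.0 rows>=3.4
```

View pics/w42.png

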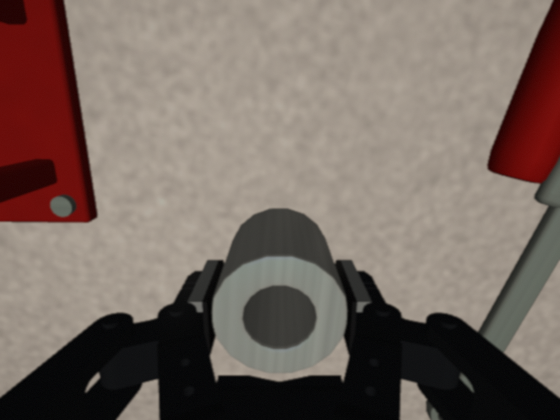

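```bash
python3 -m jog '[[0.0,0.022,-0.042,0,0],[0.0,0.043,-0.084,0,0],[0.0,0.063,-0.122,0,0],[0.0,0.077,-0.148,0,0],[0.0,0.079,-0.153,0,0],[0.0,0.079,-0.153,0,0],[0.0,0.079,-0.153,0.01,0],[0.0,0.079,-0.153,0.01,0]]'; python3 -c "
from h import *
st();go(485.5,-25,250,15.9)"
```

```text
time: 53.25
position: [484.5, -25.7, 283.6]
tcp_rot: [[-0.273, 0.962, -0.004], [0.962, 0.273, 0.001], [0.002, -0.004, -1.0]]
wrist_force: [-0.1, -0.6, -2.7]
gripper_width: 49.8
t53.25 tcp [484.5 -25.7 283.6] yaw(toolx) 105.84 z [-0.004  0.001 -1.   ] F [-0.1 -0.6 -2.7] w 49.8 j [ -9.4 -13.5 116.2  -0.   77.5 -25.2]
shift mm [ 0.3  1.2 33.6] turn -0.1 alt 179.9 rows>=0.7
```

```bash
python3 -m jog '[[0.0,0,0.001,0.01,0],[0.0,0,0.001,0.02,0],[0.0,0,0.001,0.03,0],[0.0,0,0.001,0.04,0],[0.0,0,0.001,0.05,0],[0.0,0,0.001,0.056,0],[0.0,0,0.001,0.056,0]]'; python3 -m jog '[[0.0,0,0,0.004,0],[0.0,0,0,0.008,0],[0.0,0,0,0.012,0],[0.0,0,0,0.015,0],[0.0,0,0,0.015,0]]'; python3 -c "
from h import *
s=st();c=cam('wrist');crop(c,'w43z',200,200,360,400,3)"
```

```text
time: 53.95
position: [485.1, -25.2, 229.0]
tcp_rot: [[-0.273, 0.962, -0.002], [0.962, 0.273, 0.0], [0.001, -0.002, -1.0]]
wrist_force: [-0.4, -0.5, -2.8]
gripper_width: 50.1
time: 54.45
position: [485.4, -25.3, 214.8]
tcp_rot: [[-0.273, 0.962, -0.001], [0.962, 0.273, 0.0], [0.0, -0.001, -1.0]]
wrist_force: [0.0, 1.1, -2.9]
gripper_width: 50.1
t54.45 tcp [485.4 -25.3 214.8] yaw(toolx) 105.85 z [-0.001  0.    -1.   ] F [ 0.   1.1 -2.9] w 50.1 j [ -9.3  -9.9 120.   -0.   69.9 -25.2]
```

View pics/w43z.png

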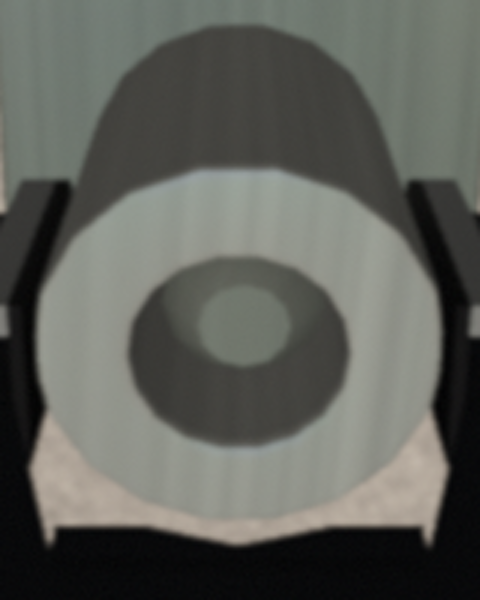

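```bash
python3 -m jog '[[0.0,0,0.0005,0.002,0],[0.0,0,0.0005,0.004,0],[0.0,0,0.0005,0.005,0],[0.0,0,0.0005,0.005,0]]'; python3 -m jog '[[0.0,0,0,0.001,0],[0.0,0,0,0.002,0],[0.0,0,0,0.003,0],[0.0,0,0,0.003,0]]';python3 -m jog '[[0.0,0,0,0.001,0],[0.0,0,0,0.002,0],[0.0,0,0,0.002,0]]'; python3 -c "
from h import *
s=st();print(s['ft_torque'])"
```

```text
time: 54.9
position: [486.1, -25.2, 210.2]
tcp_rot: [[-0.273, 0.962, -0.0], [0.962, 0.273, 0.0], [0.0, -0.0, -1.0]]
wrist_force: [0.2, -0.7, -2.8]
gripper_width: 49.9
time: 55.3
position: [486.5, -25.4, 209.4]
tcp_rot: [[-0.273, 0.962, 0.0], [0.962, 0.273, -0.001], [-0.001, 0.0, -1.0]]
wrist_force: [-4.8, -0.6, 7.0]
gripper_width: 50.0
time: 55.6
position: [486.7, -25.6, 209.1]
tcp_rot: [[-0.274, 0.962, 0.0], [0.962, 0.274, -0.001], [-0.001, -0.0, -1.0]]
wrist_force: [-8.8, -1.5, 15.5]
gripper_width: 49.8
t55.60 tcp [486.7 -25.6 209.1] yaw(toolx) 105.88 z [ 0.    -0.001 -1.   ] F [-8.8 -1.5 15.5] w 49.8 j [-9.300e+00 -9.400e+00  1.202e+02 -1.000e-01  6.920e+01 -2.520e+01]
[0.070474   1.76718359 0.07990672]
```

```bash
python3 -m jog '[[0.0,0.001,0,-0.004,0],[0.0,0.003,0,-0.004,0],[0.0,0.003,0,-0.004,0]]'; python3 -m jog '[[0.0,0,0,0.002,0],[0.0,0,0,0.004,0],[0.0,0,0,0.004,0],[0.0,0,0,0.004,0]]'; python3 -m jog '[[0.0,0,0,0.001,0],[0.0,0,0,0.002,0],[0.0,0,0,0.002,0]]'; python3 -c "
from h import *
s=st();print(s['ft_torque']);c=cam('wrist');crop(c,'w44z',200,200,360,400,3)"
```

```text
time: 55.9
position: [485.6, -22.1, 209.6]
tcp_rot: [[-0.273, 0.962, 0.001], [0.962, 0.273, 0.0], [-0.0, 0.001, -1.0]]
wrist_force: [0.3, -0.3, 0.5]
gripper_width: 49.8
time: 56.3
position: [486.2, -22.5, 208.7]
tcp_rot: [[-0.274, 0.962, 0.001], [0.962, 0.274, -0.0], [-0.001, 0.001, -1.0]]
wrist_force: [-6.0, -0.3, 16.2]
gripper_width: 49.8
time: 56.6
position: [486.4, -22.6, 208.3]
tcp_rot: [[-0.274, 0.962, 0.001], [0.962, 0.274, -0.001], [-0.001, 0.001, -1.0]]
wrist_force: [-9.9, -0.7, 23.6]
gripper_width: 49.9
t56.60 tcp [486.4 -22.6 208.3] yaw(toolx) 105.88 z [ 0.001 -0.001 -1.   ] F [-9.9 -0.7 23.6] w 49.9 j [ -9.   -9.4 120.3  -0.   69.  -24.8]
[0.28794147 2.02921446 0.12637708]
```

View pics/w44z.png

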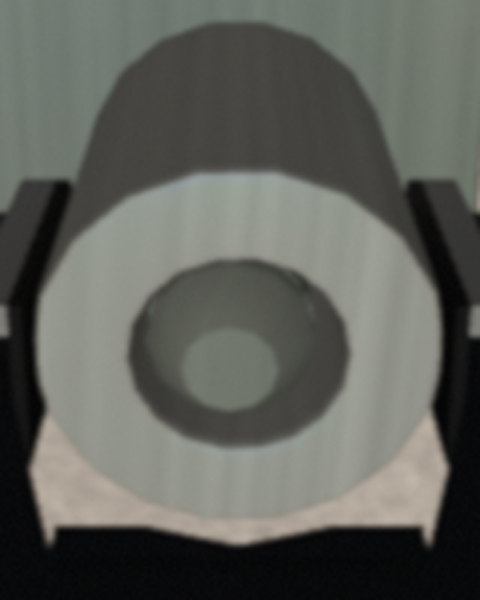

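```bash
python3 -m jog '[[0.0,-0.003,0,-0.02,0],[0.0,-0.003,0,-0.045,0],[0.0,-0.003,0,-0.085,0],[0.0,-0.003,0,-0.085,0]]'; python3 -c "
from h import *
st();go(452,294,280,8.5)"
```

```text
time: 57.05
position: [488.5, -25.5, 293.9]
tcp_rot: [[-0.273, 0.962, 0.01], [0.962, 0.273, -0.002], [-0.004, 0.009, -1.0]]
wrist_force: [-0.2, 0.1, -2.1]
gripper_width: 50.1
t57.05 tcp [488.5 -25.5 293.9] yaw(toolx) 105.85 z [ 0.01  -0.002 -1.   ] F [-0.2  0.1 -2.1] w 50.1 j [ -9.3 -13.8 115.5   0.   77.7 -25.1]
shift mm [317.4  52.1  13. ] turn 7.4 alt -172.6 rows>=6.4
```

```bash
python3 -m jog '[[0.0,0.045,0.007,0,1],[0.0,0.09,0.015,0,2],[0.0,0.135,0.022,0,3],[0.0,0.18,0.03,0,4],[0.0,0.225,0.037,0,5],[0.0,0.27,0.045,0,6],[0.0,0.305,0.05,0,7],[0.0,0.317,0.052,0,7.4]]'; python3 -m jog '[[0.0,0,0,0,0],[0.0,0,0,0.04,0],[0.0,0,0,0.08,0],[0.0,0,0,0.12,0],[0.0,0,0,0.13,0],[0.0,0,0,0.13,0]]'; python3 -c "
from h import *
st();cam('wrist','w45');go(452,294,104,8.5)"
```

```text
time: 57.85
position: [448.2, 296.5, 286.2]
tcp_rot: [[-0.15, 0.989, -0.003], [0.989, 0.15, -0.001], [-0.0, -0.003, -1.0]]
wrist_force: [1.1, -0.7, -3.0]
gripper_width: 49.8
time: 58.45
position: [448.6, 292.2, 156.0]
tcp_rot: [[-0.146, 0.989, -0.005], [0.989, 0.146, -0.003], [-0.002, -0.005, -1.0]]
wrist_force: [-0.5, -0.7, -2.5]
gripper_width: 50.0
t58.45 tcp [448.6 292.2 156. ] yaw(toolx) 98.38 z [-0.005 -0.003 -1.   ] F [-0.5 -0.7 -2.5] w 50.0 j [ 27.3   0.9 116.2  -0.   63.3  19. ]
shift mm [ 0.5  2.1 54.6] turn -0.1 alt 179.9 rows>=1.1
```

View pics/w45.png

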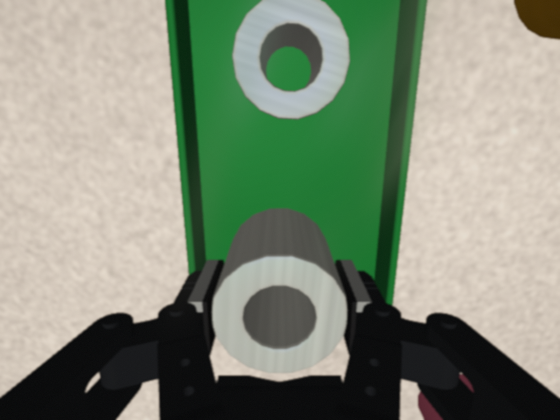

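```bash
python3 -m jog '[[0.0,0,0.006,0,0],[0.0,0,0.006,0.012,0],[0.0,0,0.006,0.027,0],[0.0,0,0.006,0.038,0],[0.0,0,0.006,0.046,0],[0.0,0,0.006,0.049,0],[0.0,0,0.006,0.049,0]]'; python3 -m jog '[[0.0,0,0,0.001,0],[0.0,0,0,0.002,0],[0.0,0,0,0.002,0]]'; python3 -c "
from h import *
st();c=cam('wrist','w46')"
```

```text
time: 59.2
position: [455.0, 294.7, 108.5]
tcp_rot: [[-0.147, 0.989, -0.002], [0.989, 0.147, -0.001], [-0.001, -0.002, -1.0]]
wrist_force: [0.2, 0.2, -2.0]
gripper_width: 50.3
time: 59.5
position: [455.7, 295.0, 107.8]
tcp_rot: [[-0.147, 0.989, 0.001], [0.989, 0.147, 0.0], [0.0, 0.001, -1.0]]
wrist_force: [-0.3, -0.9, -1.7]
gripper_width: 50.2
t59.50 tcp [455.7 295.  107.8] yaw(toolx) 98.46 z [ 0.001  0.    -1.   ] F [-0.3 -0.9 -1.7] w 50.2 j [ 27.2   5.6 116.6   0.   57.7  18.8]
```

View pics/w46.png

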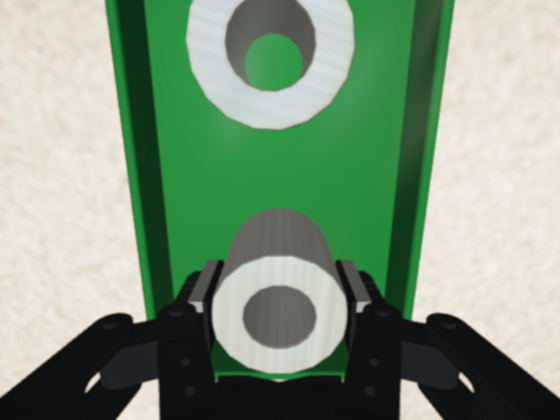

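```bash
python3 -m jog '[[0.0,0,0,0.002,0],[0.0,0,0,0.003,0],[0.0,0,0,0.004,0],[0.0,0,0,0.004,0]]'; python3 -m jog '[[0.0,0,0,0.001,0],[0.0,0,0,0.001,0]]'
```

```text
time: 59.95
position: [455.5, 294.9, 103.9]
tcp_rot: [[-0.147, 0.989, -0.001], [0.989, 0.147, -0.0], [-0.0, -0.001, -1.0]]
wrist_force: [-2.6, -0.5, 3.6]
gripper_width: 50.0
time: 60.15
position: [455.6, 294.9, 104.0]
tcp_rot: [[-0.147, 0.989, -0.001], [0.989, 0.147, -0.0], [-0.0, -0.001, -1.0]]
wrist_force: [-6.4, -3.3, 10.4]
gripper_width: 49.6
```

```bash
python3 -m jog '[[0.064,0,0,-0.001,0],[0.064,0,0,-0.001,0],[0.064,0,0,-0.001,0],[0.064,0,0,-0.02,0],[0.064,0,0,-0.06,0],[0.064,0,0,-0.1,0],[0.085,0,0,-0.15,0],[0.085,0,0,-0.17,0]]'; python3 -c "
from h import *
st();cam('wrist','w47');t=cam('top','t47');cam('side','s47')"
```

```text
time: 60.95
position: [457.2, 295.7, 278.3]
tcp_rot: [[-0.147, 0.989, 0.008], [0.989, 0.147, 0.004], [0.003, 0.008, -1.0]]
wrist_force: [0.3, 0.6, 0.5]
gripper_width: 85.1
t60.95 tcp [457.2 295.7 278.3] yaw(toolx) 98.45 z [ 0.008  0.004 -1.   ] F [0.3 0.6 0.5] w 85.1 j [ 27.2  -5.5 109.8   0.   75.2  18.8]
```

View pics/t47.png

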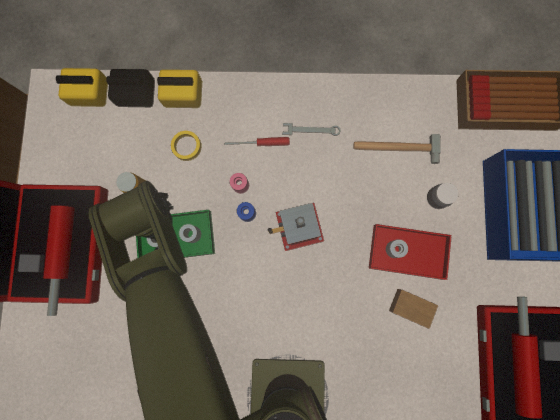

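View pics/s47.png

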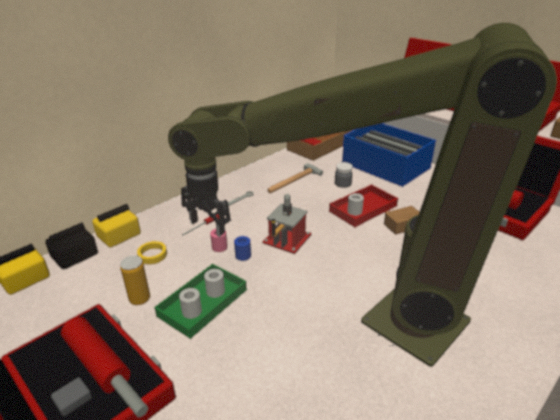

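```bash
python3 -c "
from h import *
st();go(463.7,55.7,260,15.9)"
```

```text
t61.10 tcp [456.3 295.2 274.2] yaw(toolx) 98.45 z [ 0.004  0.002 -1.   ] F [ 0.1  0.7 -1.1] w 85.1 j [ 27.2  -5.4 110.1   0.   75.1  18.8]
shift mm [-238.   -27.9   13.8] turn -7.4 alt 172.6 rows>=4.8
```

```bash
python3 -m jog '[[0.085,-0.045,-0.005,0.003,-2],[0.085,-0.09,-0.01,0.005,-4],[0.085,-0.135,-0.016,0.008,-6],[0.085,-0.18,-0.021,0.011,-7],[0.085,-0.225,-0.027,0.013,-7.4],[0.085,-0.238,-0.028,0.013,-7.4],[0.085,-0.238,-0.028,0.013,-7.4],[0.085,-0.238,-0.028,0.013,-7.4]]'; python3 -c "
from h import *
import pickle
st();c=cam('wrist','w48');pickle.dump(c,open('c48.pkl','wb'));print(proj(c,[464.3,55.7,128]))"
```

```text
time: 61.9
position: [462.4, 55.8, 258.1]
tcp_rot: [[-0.273, 0.962, -0.002], [0.962, 0.273, 0.001], [0.001, -0.002, -1.0]]
wrist_force: [-0.3, 0.1, -0.5]
gripper_width: 85.0
t61.90 tcp [462.4  55.8 258.1] yaw(toolx) 105.84 z [-0.002  0.001 -1.   ] F [-0.3  0.1 -0.5] w 85.0 j [  0.3 -15.2 120.1   0.   75.2 -15.6]
(np.float64(282.1427476761634), np.float64(230.59221382839172))
```

View pics/w48.png

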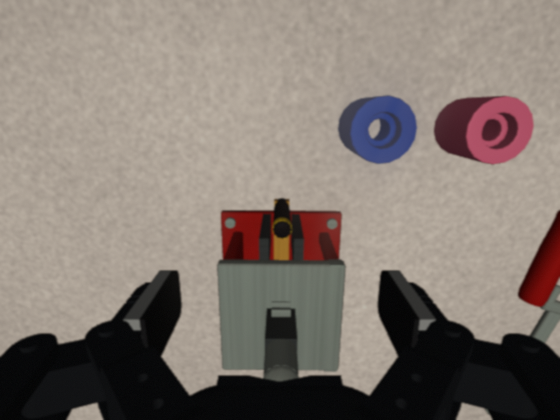

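```bash
python3 -m jog '[[0.05,0,0.0015,0,0],[0.05,0,0.0015,0,0],[0.05,0,0.0015,0.03,0],[0.05,0,0.0015,0.06,0],[0.05,0,0.0015,0.08,0],[0.05,0,0.0015,0.09,0],[0.05,0,0.0015,0.09,0],[0.05,0,0.0015,0.09,0]]'; python3 -c "
from h import *
st();c=cam('wrist','w49')"
```

```text
time: 62.75
position: [464.9, 56.0, 170.4]
tcp_rot: [[-0.274, 0.962, 0.001], [0.962, 0.274, 0.0], [-0.0, 0.001, -1.0]]
wrist_force: [0.3, -0.3, 0.5]
gripper_width: 50.2
t62.75 tcp [464.9  56.  170.4] yaw(toolx) 105.88 z [ 0.001  0.    -1.   ] F [ 0.3 -0.3  0.5] w 50.2 j [  0.3  -9.4 124.2   0.   65.1 -15.6]
```

View pics/w49.png

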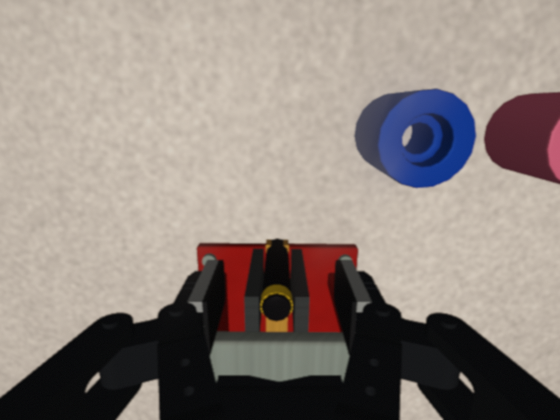

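```bash
python3 -m jog '[[0.0,0,-0.001,0,0],[0.0,0,-0.001,0,0],[0.0,0,-0.001,0,0],[0.0,0,-0.001,0,0],[0.0,0,-0.001,0,0],[0.0,0,-0.001,0,0],[0.0,0,-0.001,0,0]]'; python3 -m jog '[[0.0,0.002,0,0,0],[0.0,0.005,0,0,0],[0.0,0.008,0,0,0],[0.0,0.011,0,0,0],[0.0,0.013,0,0,0],[0.0,0.013,0,0,0],[0.0,0.013,0,0,0],[0.0,0.013,0,0,0]]'; python3 -c "
from h import *
st();d=cam('side');crop(d,'s50z',250,160,330,260,6)"
```

```text
time: 63.5
position: [463.8, 55.5, 170.3]
tcp_rot: [[-0.273, 0.962, 0.001], [0.962, 0.273, 0.0], [-0.0, 0.001, -1.0]]
wrist_force: [-1.5, 0.8, 6.5]
gripper_width: 10.2
time: 64.3
position: [460.6, 67.2, 170.3]
tcp_rot: [[-0.273, 0.962, 0.002], [0.962, 0.273, -0.002], [-0.003, 0.002, -1.0]]
wrist_force: [0.6, -5.3, 4.1]
gripper_width: 9.9
t64.30 tcp [460.6  67.2 170.3] yaw(toolx) 105.87 z [ 0.002 -0.002 -1.   ] F [ 0.6 -5.3  4.1] w 9.9 j [ 1.700e+00 -9.800e+00  1.246e+02 -1.000e-01  6.500e+01 -1.410e+01]
```

View pics/s50z.png

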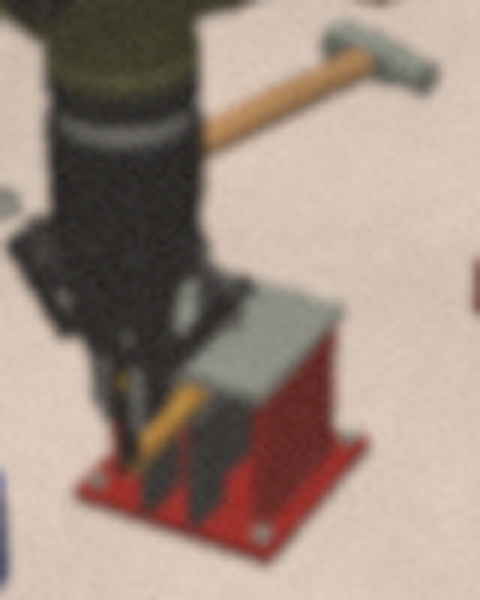

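```bash
python3 -m jog '[[0.0,0,0,0,0],[0.0,0,0,0,0],[0.0,0,0,0,0],[0.0,0,0,0,0],[0.0,0,0,0,0]]'; python3 -m jog '[[0.0,-0.004,0,0,0],[0.0,-0.008,0,0,0],[0.0,-0.0115,0,0,0],[0.0,-0.0115,0,0,0],[0.05,-0.0115,0,0,0],[0.05,-0.0115,0,0,0],[0.05,-0.0115,0,0,0],[0.05,-0.0115,0,0,0]]'; python3 -m jog '[[0.05,0,0,-0.04,0],[0.05,0,0,-0.085,0],[0.05,0.03,0,-0.12,0],[0.05,0.07,0,-0.12,0],[0.05,0.11,0,-0.12,0],[0.05,0.15,0,-0.12,0],[0.05,0.19,0,-0.12,0]]'; python3 -c "
from h import *
st();cam('wrist','w51');d=cam('side','s51');crop(d,'s51z',250,160,330,260,6);t=cam('top','t51')
print([proj(d,[487,-26,z]) for z in (100,130,140)],proj(d,[464.3,55.7,128]))"
```

```text
time: 64.85
position: [460.6, 67.2, 170.3]
tcp_rot: [[-0.273, 0.962, 0.002], [0.962, 0.273, -0.002], [-0.003, 0.002, -1.0]]
wrist_force: [1.5, -5.9, 4.4]
gripper_width: 10.3
time: 65.65
position: [462.5, 57.1, 168.8]
tcp_rot: [[-0.273, 0.962, -0.001], [0.962, 0.273, 0.0], [0.001, -0.001, -1.0]]
wrist_force: [0.0, -0.4, -0.1]
gripper_width: 50.2
time: 66.35
position: [410.1, 241.1, 289.4]
tcp_rot: [[-0.273, 0.962, 0.0], [0.962, 0.273, 0.0], [0.0, 0.0, -1.0]]
wrist_force: [-0.3, 0.0, 0.2]
gripper_width: 49.8
t66.35 tcp [410.1 241.1 289.4] yaw(toolx) 105.85 z [ 0.  0. -1.] F [-0.3  0.   0.2] w 49.8 j [ 24.  -15.2 117.1   0.   78.1   8.1]
[(np.float64(287.361626485845), np.float64(213.20647369113803)), (np.float64(287.36706090365317), np.float64(205.145759478156)), (np.float64(287.36890019579647), np.float64(202.41759082325586))] (np.float64(273.7548489111235), np.float64(219.03936765068994))
```

View pics/s51z.png

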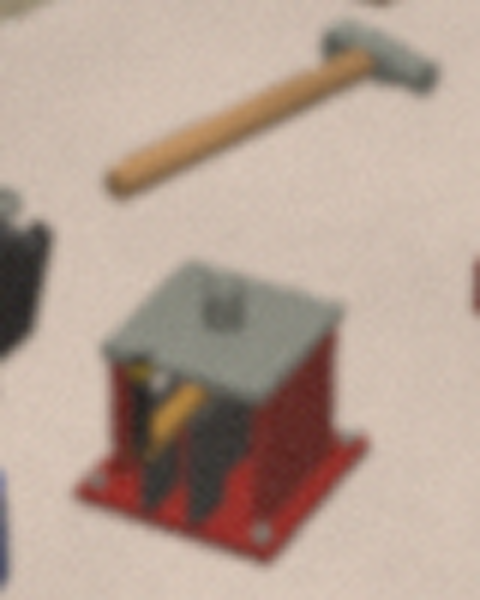

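View pics/t51.png

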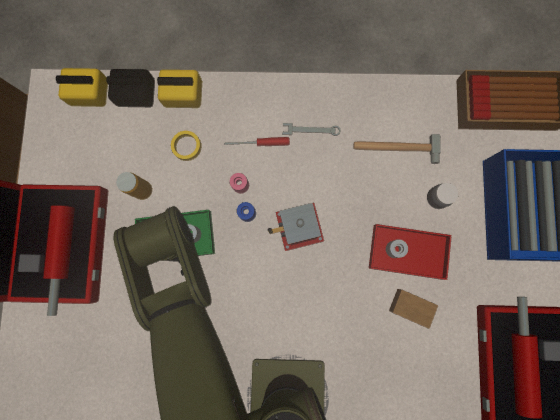

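```bash
python3 -c "
from h import *
go(455,30,300,15.9)"; python3 -m jog '[[0.05,-0.045,0.01,0,0],[0.05,-0.09,0.02,-0.005,0],[0.05,-0.135,0.03,-0.01,0],[0.05,-0.18,0.035,-0.01,0],[0.05,-0.21,0.045,-0.01,0],[0.05,-0.21,0.045,-0.01,0],[0.05,-0.21,0.045,-0.01,0],[0.05,-0.21,0.045,-0.01,0]]'; python3 -c "
from h import *
import pickle
st();c=cam('wrist','w52');pickle.dump(c,open('c52.pkl','wb'))
a=np.radians(15.9);ex=np.array([np.cos(a),np.sin(a)]);ey=np.array([-np.sin(a),np.cos(a)]);P=np.array([487,-26])
for z in (100,110,120,130,140): print(z,proj(c,[487,-26,z]))
print(proj(c,[464.3,55.7,128]))
print('plate',[np.round(proj(c,[*(P+i*48*ex+j*48*ey),100])) for i,j in ((1,1),(1,-1),(-1,-1),(-1,1))])
"
```

```text
shift mm [-215.6  -15.4  -10.9] turn 0.2 alt -179.8 rows>=4.3
time: 67.3
position: [511.2, 50.1, 299.1]
tcp_rot: [[-0.273, 0.962, -0.001], [0.962, 0.273, 0.0], [0.0, -0.001, -1.0]]
wrist_force: [-0.2, 1.1, 0.4]
gripper_width: 49.8
t67.30 tcp [511.2  50.1 299.1] yaw(toolx) 105.85 z [-0.001  0.    -1.   ] F [-0.2  1.1  0.4] w 49.8 j [ -0.4 -10.3 112.    0.   78.3 -16.3]
100 (np.float64(228.84665534013325), np.float64(273.5405802142986))
110 (np.float64(227.18801785849445), np.float64(279.0677135170238))
120 (np.float64(225.41590577753396), np.float64(284.97298203245646))
130 (np.float64(223.51826171236974), np.float64(291.2965649885856))
140 (np.float64(221.4812573231814), np.float64(298.0845430259298))
(np.float64(219.05482219664356), np.float64(186.39754768141336))
plate [array([284., 222.]), array([283., 321.]), array([179., 321.]), array([169., 222.])]
```

View pics/w52.png

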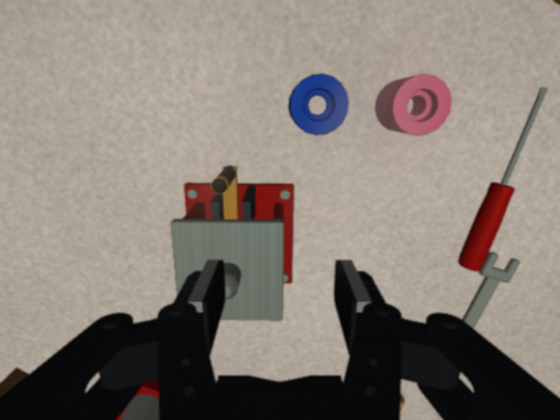

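```bash
python3 -m jog '[[0.05,-0.03,-0.03,0,0],[0.05,-0.06,-0.06,0.02,0],[0.05,-0.06,-0.075,0.04,0],[0.05,-0.06,-0.075,0.06,0],[0.05,-0.06,-0.075,0.06,0],[0.05,-0.06,-0.075,0.06,0]]'; python3 -c "
from h import *
import pickle
st();c=cam('wrist','w53');pickle.dump(c,open('c53.pkl','wb'));u,v=map(int,proj(c,[487,-26,120]))
x0,y0=u-40,v-40
print(x0,y0);crop(c,'w53z',x0,y0,x0+80,y0+80,7)
for z in (100,110,120,130,140): print(z,((np.array(proj(c,[487,-26,z]))-[x0,y0])*7).round())"
```

```text
time: 67.95
position: [455.8, -27.5, 239.7]
tcp_rot: [[-0.275, 0.962, -0.0], [0.962, 0.275, 0.0], [0.0, -0.0, -1.0]]
wrist_force: [-0.1, 1.0, 1.0]
gripper_width: 50.1
t67.95 tcp [455.8 -27.5 239.7] yaw(toolx) 105.94 z [-0.  0. -1.] F [-0.1  1.   1. ] w 50.1 j [-10.2 -15.6 122.3   0.   73.4 -26.1]
289 206
100 [252. 199.]
110 [266. 239.]
120 [282. 283.]
130 [299. 331.]
140 [318. 384.]
```

View pics/w53z.png

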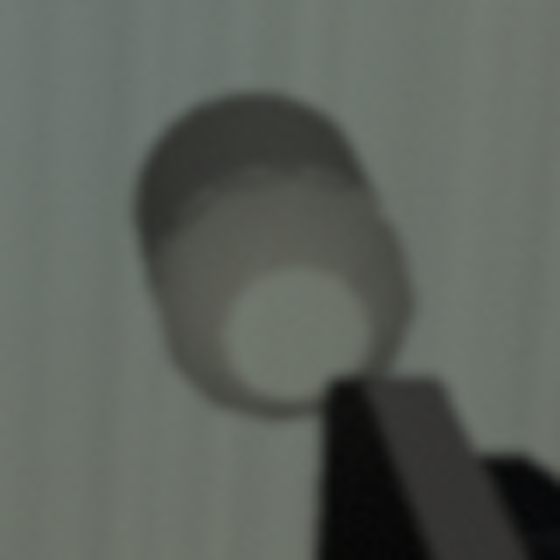

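```bash
python3 -m jog '[[0.05,0,0,-0.05,0],[0.05,-0.04,0,-0.08,0],[0.05,-0.08,0,-0.08,0],[0.05,-0.12,0,-0.08,0],[0.05,-0.15,0,-0.08,0],[0.05,-0.15,0,-0.08,0]]'; python3 -c "
from h import *
st();t=cam('top','t54');s=cam('side','s54')"
```

```text
time: 68.6
position: [498.2, -175.1, 321.2]
tcp_rot: [[-0.271, 0.963, 0.002], [0.963, 0.271, -0.002], [-0.002, 0.002, -1.0]]
wrist_force: [-0.0, 0.8, 0.1]
gripper_width: 49.8
t68.60 tcp [ 498.2 -175.1  321.2] yaw(toolx) 105.71 z [ 0.002 -0.002 -1.   ] F [-0.   0.8  0.1] w 49.8 j [-25.2  -9.2 108.9  -0.   80.1 -40.9]
```

View pics/t54.png

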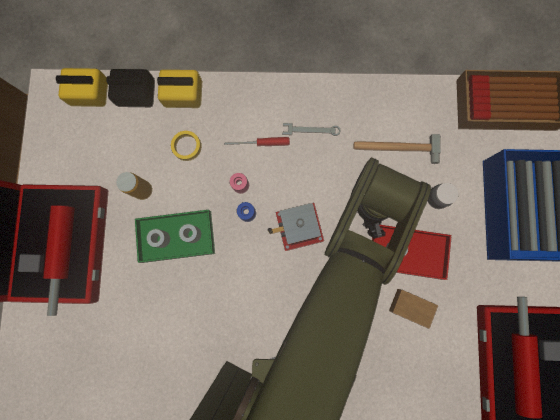

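View pics/s54.png

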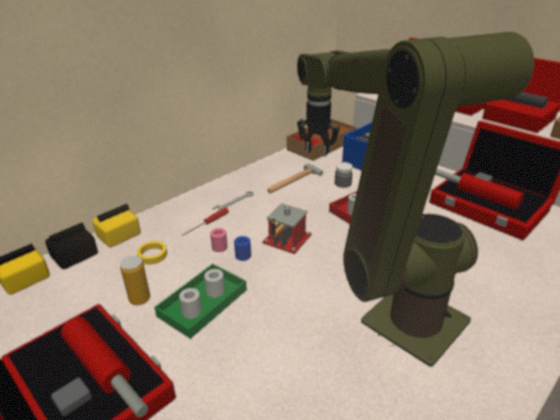

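```bash
python3 -c "
from h import *
print(manip.sign_off());st()"
```

```text
the job is handed in; nothing more can be done
None
the job is handed in; nothing more can be done
```

The three sleeves are sorted, the pin is back fully home, and the job was handed in at about 69 s. One check disagreed with the task text: the two sound sleeves stopped about 10 mm above the plate instead of reaching it.

- **Pin:** It started in the first notch, with its tip at 140 mm. I lifted it one click at a time to 150, 160 and 170 mm, which is the fourth notch, with the orange band just above the plate.
- **Sorting, left to right:**
  - Left sleeve: clear bore, stopped 10 mm above the plate, green tray.
  - Middle sleeve: stopped about 27–28 mm above the plate on its tight land, red tray.
  - Right sleeve: clear bore, stopped 10–11 mm above the plate, green tray.
- **Release:** I pulled the catch post out 12 mm, let it back and let go. The pin tip then read 130 mm, which is fully down, and the post stood in its original place.
- **Last pictures:** Two sleeves stand in the green tray. The middle sleeve stood in the red tray in the picture just before the last one, where the arm partly hid it. The tools and the blue and pink look-alikes are where they were.

**What disagreed:** the clear sleeves rested on a ratchet tooth that sticks out above the plate on the catch side when the pin is in the fourth notch. Forces and moments at the wrist placed the contact there, and neither moving the left sleeve sideways nor pressing it with up to 49 N got it past. I counted both as going right down because their bores are clear and they went well past where the tight one jams.

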